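# Reload the ratchet feed of the tape winder

### The arm

A 6-joint arm with a two-finger parallel gripper is mounted at the origin on the work surface. World frame = base frame: x ahead of the robot, y to its left, z up, the work surface at z = 0. Lengths are in m, angles in rad, forces in N, time in s.
With the tool pointing down it reaches from about 0.25 to 0.775 m from the base axis. Payload 4 kg.
Tool frame: the origin (TCP) lies on the centre line of the jaws, within the pads' length; the fingertips stand 19 mm ahead of it and the grasp point (between the pads) is the TCP; x points along the fingers, z is the direction in which the jaws open and shut, and the axes are right-handed (so a half turn about x gives the same grasp; the last joint's range is limited). The gripper opens to 94 mm and grips with 3 to 60 N. Pads are 16 mm wide; open, the fingers measure 119 mm over their backs; the gripper's body (75 mm by 177 mm) begins 78 mm behind the grasp point.
Start: joints at [1.083, 0.087, 1.371, -0, 1.684, -0.103], TCP at [0.206, 0.51, 0.198] pointing down, gripper open.
Joint ranges: [-3.1, 3.1], [-0.76, 2.03], [0.27, 2.55], [-1.08, 4.22], [0.17, 2.65], [-2.57, 2.57]. Speed limits (rad/s): [2.79, 2.79, 3.14, 3.14, 3.14, 3.14].

### API

Orientations are given as [roll, pitch, yaw] about the fixed x, y, z axes, in that order (R = Rz(yaw) Ry(pitch) Rx(roll)).
In Python, from bench import robot, snapshot, camera_params gives the robot as it stands.
- The arm moves only by the tool step_arm, never from a script. Its argument "motion" is text: rows parted by semicolons, each of 7 numbers parted by spaces: the opening in per cent of the stroke, from 0 (shut) to 100 (fully open), then the shift along the tool's x, y, z in cm, then the turn, a rotation vector about the tool's x, y, z in rad. A call has 1 to 20 rows; each row shifts and turns the commanded pose from where the row before left it, along the tool's axes as they then stand; what a row does not reach is not made up. A row lasts 1/12 s, in which the tool goes at most 41.7 mm and 7.16 degrees, less where a joint would pass 70% of its speed; a pose out of reach is approached as far as the arm can. A call with a gripper value outside its range is refused whole. The fingers move at their own pace and stop on an object; the grip force is fixed at half the most. Time passes only in rows, so rows that do not move let the fingers close. It gives the time, the measured TCP pose, the force and the opening at its end, in the units of the state.
- robot.get_obs(): the state, without advancing time (a new reading comes with each control period).
- snapshot(name): name is "scene" or "top"; returns the picture (420x560x3 uint8, red, green, blue); there is no depth.
- camera_params(name): a dict with "fx", "fy", "cx", "cy" (pixels), "R" (3x3) and "t" (3): a world point X has camera coordinates R X + t. Camera axes: x right, y down, z forward; pixel columns grow to the right and rows downward; lengths in m; the calibration is good to about 2 mm. A picture is of the moment at which its call begins. camera_params takes no time and is no camera call.
- robot.close_job(): hands the job in, once; it reports no verdict.
The state is a dict: "time": time; "joint_positions": joint angles; "qvel": joint speeds; "joint_torque": joint torques, N m; "tool_pos": TCP position; "ee_rot": TCP orientation; "wrist_force": force on the tool from outside, world axes, zero at the start; "wrist_torque": the same for the moment, N m; "width": finger opening in m.
Only numpy, scipy, OpenCV 4.12 (cv2) and the standard library are available. Lean on these libraries where they do the work, as an engineer would, in place of code of your own. Each camera call takes 0.05 s, during which the arm holds its last target.

### The job

Flip the ratchet pawl off the rack, draw the empty blue tray back until it is fully home under the chute, and flip the pawl down again. With the tray at home, empty all the white rollers out of the steel cup into the tray (the chute leads there; any that spill must go in too), set every brass flywheel flat, shaft up, in the tray's open bay, and stand the empty cup back upright on its cork mat. Last, push the loaded tray forward to its end stop with the pawl down and holding it; leave the cassette shell, playback head and screwdriver where they lie.

Things in the scene. Friction and masses are not known exactly. Their poses are not given: they have to be found in the camera images.
- tray (a joint): Blue tray with red handle, sliding along the y axis of the green feed. In m: 0 = fully home (roller bay under the spout), 0.120 = at its forward end stop (winder end). Slides at about 3 N. It can always be pushed forward (+y of the feed), the pawl clicking over the teeth; with the pawl down it cannot go back more than one 20 mm tooth.
- tray_floor (a point): Point on the tray's inner floor (moves with it), 30 mm above the bench; axes as the feed's. The inside runs x -68..68, y -96..126 mm from it; walls 30 mm high, 4 mm thick. A 22 mm high divider at y -15 parts the roller bay (y -96..-17) from the flywheel bay (y -13..126), open above, which takes four flywheels side by side.
- tray_handle (a point): Top centre of the red upright handle at the tray's forward end, 116 mm above the bench; the handle is 42 mm across x, 16 mm thick along the slide (y), and stands free down to 60 mm above the bench: its near face is 4 mm beyond the tray's 60 mm high end wall.
- pawl (a joint): Steel pawl with orange lever, hinged about the feed's x axis on the feed's near side. In rad: near 0 = down between the brass rack teeth (tray cannot go back; up to 0.17 as it rides over a tooth); 1.5 = flipped back against its stop. Falls by its own weight to either side of balance, about 0.9. Push the lever over the top towards -y of the feed to free the tray, towards +y to engage; about 1 N at the knob.
- pawl_knob (a point): Centre of the orange ball (20 mm) at the end of the pawl's lever (14 x 8 mm), 85 mm from the hinge. Pawl down: 49 mm in +y (feed) from the hinge, 133 mm above the bench; flipped back: 66 mm in -y, 117 mm above the bench.
- pawl_pivot (a point): Hinge of the pawl, fixed, 64 mm above the bench; axes as the feed's. Its post beside it is lower than 80 mm.
- feed: Fixed green frame of the ratchet feed carrying tray, pawl and chute; origin on the bench. Its y axis is the slide's forward direction, x across, z up. Footprint x -83..83, y -210..290 mm (x -130 beside the pawl). The tin chute stands at its -y end, high end outward.
- chute_mouth (a point): Where to pour: a point 175 mm above the bench in the mouth of the open tin chute, about 50 mm above its sloping floor. The trough is 98 mm wide (x of the feed), walls 40 mm high, falling at 48 degrees towards +y; its high end wall tops out about 35 mm in -y of this point, 197 mm above the bench. It ends in a spout over the roller bay.
- cup: Steel cup, slightly conical: 54 mm wide at the foot, 70 mm at the rim, 100 mm tall, wall 3 mm, about 90 g, standing on the cork mat with the rollers in it. Origin: centre of its underside, z along its axis towards the mouth.
- mat: Square cork mat, 90 mm, 4 mm thick, fixed to the bench; origin at the centre of its underside.
- roller0_center (a point): Centre of a white, slippery plastic roller, 20 mm across and 20 mm long, with brass ends, 15 g; starts in the cup.
- roller1_center (a point): Centre of a white, slippery plastic roller, 20 mm across and 20 mm long, with brass ends, 15 g; starts in the cup.
- roller2_center (a point): Centre of a white, slippery plastic roller, 20 mm across and 20 mm long, with brass ends, 15 g; starts in the cup.
- roller3_center (a point): Centre of a white, slippery plastic roller, 20 mm across and 20 mm long, with brass ends, 15 g; starts in the cup. May be absent.
- roller4_center (a point): Centre of a white, slippery plastic roller, 20 mm across and 20 mm long, with brass ends, 15 g; starts in the cup. May be absent.
- roller5_center (a point): Centre of a white, slippery plastic roller, 20 mm across and 20 mm long, with brass ends, 15 g; starts in the cup. May be absent.
- flywheel0: Brass flywheel: disc 54 mm across, 12 mm thick, with a steel shaft 20 mm across rising 36 mm from the middle of the disc (48 mm in all), about 0.2 kg, lying on the bench shaft up. Origin: centre of its underside, z along the shaft. May be absent.
- flywheel1: Brass flywheel: disc 54 mm across, 12 mm thick, with a steel shaft 20 mm across rising 36 mm from the middle of the disc (48 mm in all), about 0.2 kg, lying on the bench shaft up. Origin: centre of its underside, z along the shaft. May be absent.
- flywheel2: Brass flywheel: disc 54 mm across, 12 mm thick, with a steel shaft 20 mm across rising 36 mm from the middle of the disc (48 mm in all), about 0.2 kg, lying on the bench shaft up. Origin: centre of its underside, z along the shaft. May be absent.
- shell: Grey cassette shell, 100 x 64 x 12 mm, bystander; leave alone. Origin: centre of its underside.
- playhead: Chrome playback head, 60 x 34 x 26 mm, bystander; leave alone. Origin: centre of its underside.
- driver: Screwdriver, 170 mm long, lying, bystander; leave alone. Origin: centre of its underside.
There are look-alikes about, which are no part of the job. Leave any green or red look-alike of the cup alone.

How it is judged:
By the outcome, as a careful person would: the job done as asked, in the order asked, and still so for the second after the job is handed in, with the robot touching nothing.
Of roller3, roller4, roller5 only 1 to 3 are there at a start; the rules pass over those that are not, and their reading is None.
Of flywheel0, flywheel1, flywheel2 only 1 to 3 are there at a start; the rules pass over those that are not, and their reading is None.
At some moment in a run one of flywheel0, flywheel1, flywheel2 may be knocked a few centimetres aside while the robot is not near it.
It also fails if it takes over 210 s, if anything falls off the work surface, if the arm or the gripper's body presses on something with over 40 N, if the wrist force passes 120 N, or if a joint passes its speed limit or range.

## Working session

There is one attempt and no reset: what is moved stays moved. The work goes in short steps, Python scripts to look and compute and a tool call to move; the robot and the scene stay as the last step left them, time stands still between calls to the robot, and variables do not carry over. Pictures are saved under pics/ and viewed, and the job is handed in when it is done.

Besides the shell and the picture viewer there is one more tool, called after "Call:" in YAML: its name, and indented under it one key for each argument. step_arm: Moves the arm, as the interface text tells. Its arguments: {"type":"object","properties":{"motion":{"type":"string"}},"required":["motion"]}

```bash
ls; mkdir -p pics; python3 - <<'E'
from bench import robot,snapshot,camera_params
import cv2
for n in("scene","top"):
    im=snapshot(n); cv2.imwrite(f"pics/{n}0.png",im[:,:,::-1]); p=camera_params(n); print(n,p)
print(robot.get_obs())
E
```

```text
pics
scene {'fx': 384.57111917332514, 'fy': 384.57111917332514, 'cx': 283.095793968116, 'cy': 203.38357440328213, 'R': array([[ 0.11040241,  0.99378049, -0.01454773],
       [ 0.66820048, -0.08505221, -0.73910367],
       [-0.73574413,  0.07187803, -0.67343458]]), 't': array([-0.0246114 , -0.21079866,  1.46594428])}
top {'fx': 387.4725506689467, 'fy': 387.4725506689467, 'cx': 278.533287440216, 'cy': 208.44335023912464, 'R': array([[ 0.02176714, -0.99974726, -0.00562133],
       [-0.97739858, -0.02009726, -0.21044743],
       [ 0.21028127,  0.01007512, -0.97758901]]), 't': array([-0.03489335,  0.4857447 ,  1.03581092])}
{'time': 0.1, 'joint_positions': array([ 1.08292996e+00,  8.78915160e-02,  1.37204935e+00, -2.15054463e-05,
        1.68358869e+00, -1.03097983e-01]), 'qvel': array([ 0.00070854, -0.00207943, -0.003147  ,  0.00154354,  0.00086805,
       -0.00156445]), 'joint_torque': array([ 2.05788558e-03, -3.41252553e+01, -3.03301013e+01,  7.20030908e-02,
        3.04186705e-02, -1.12561941e-04]), 'tool_pos': array([0.20622059, 0.50935076, 0.19714281]), 'ee_rot': array([ 3.04952906,  1.5688593 , -2.0476307 ]), 'wrist_force': array([-0.06991155, -0.13917327, -0.2016064 ]), 'wrist_torque': array([-0.03159233,  0.03402429, -0.0383148 ]), 'width': 0.09380285797327119}
```

View pics/scene0.png

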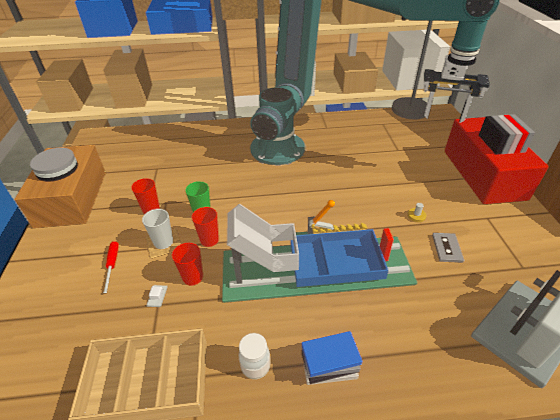

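View pics/top0.png

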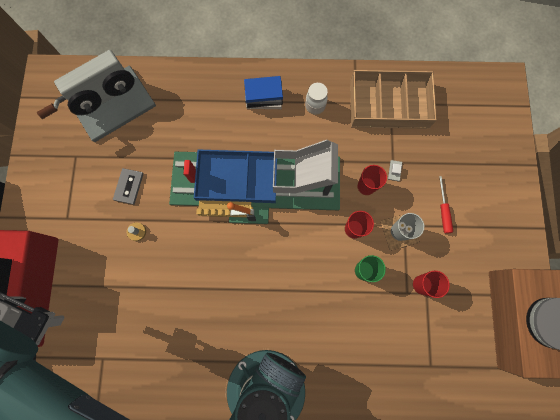

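```bash
cat > h.py <<'E'
import numpy as np,cv2
from bench import robot,snapshot,camera_params
def P(n):
    p=camera_params(n); return p,np.array(p['R']),np.array(p['t'])
def ray(n,u,v):
    p,R,t=P(n); d=R.T@np.array([(u-p['cx'])/p['fx'],(v-p['cy'])/p['fy'],1]); return -R.T@t,d
def atz(n,u,v,z):
    o,d=ray(n,u,v); return o+d*(z-o[2])/d[2]
def proj(n,X):
    p,R,t=P(n); c=R@np.asarray(X,float)+t; return np.array([p['fx']*c[0]/c[2]+p['cx'],p['fy']*c[1]/c[2]+p['cy']])
def tri(uv1,uv2): # scene, top
    A=[];b=[]
    for n,uv in(("scene",uv1),("top",uv2)):
        o,d=ray(n,*uv); d/=np.linalg.norm(d); M=np.eye(3)-np.outer(d,d); A.append(M);b.append(M@o)
    return np.linalg.lstsq(np.vstack(A),np.hstack(b),rcond=None)[0]
def crop(n,name,u0,v0,u1,v1,k,im=None):
    im=snapshot(n) if im is None else im
    c=cv2.resize(im[v0:v1,u0:u1],None,fx=k,fy=k,interpolation=cv2.INTER_CUBIC)[:,:,::-1].copy()
    for u in range((u0//10+1)*10,u1,10):
        cv2.line(c,((u-u0)*k,0),((u-u0)*k,4 if u%50 else 12),(0,255,255),1)
        if u%50==0: cv2.putText(c,str(u),((u-u0)*k+2,12),0,.4,(0,255,255),1)
    for v in range((v0//10+1)*10,v1,10):
        cv2.line(c,(0,(v-v0)*k),(4 if v%50 else 12,(v-v0)*k),(0,255,255),1)
        if v%50==0: cv2.putText(c,str(v),(14,(v-v0)*k+4),0,.4,(0,255,255),1)
    cv2.imwrite(f"pics/{name}.png",c)
def Rw():
    from scipy.spatial.transform import Rotation as Ro
    o=robot.get_obs(); return np.array(o['tool_pos']),Ro.from_euler('xyz',o['ee_rot']).as_matrix()
def st():
    o=robot.get_obs(); p,R=Rw(); print('t',round(o['time'],2),'p',p.round(4),'w',round(o['width'],4),'F',np.round(o['wrist_force'],1)); print(R.round(3))
def go(target,Rt=None):
    """cm shift in tool axes and rotvec from current to target"""
    from scipy.spatial.transform import Rotation as Ro
    p,R=Rw(); print('shift cm',(R.T@(np.asarray(target)-p)*100).round(2))
    if Rt is not None: print('rotvec',Ro.from_matrix(R.T@Rt).as_rotvec().round(3))
E
python3 - <<'E'
from h import *
a=cv2.imread("pics/top0.png")[:,:,::-1]; b=cv2.imread("pics/scene0.png")[:,:,::-1]
crop("top","c1",110,140,350,270,3,a)
crop("top","c2",330,150,470,310,4,a)
crop("scene","c3",80,170,280,320,4,b)
crop("scene","c4",210,180,470,310,3,b)
st()
E
```

```text
t 0.1 p [0.2062 0.5094 0.1971] w 0.0938 F [-0.1 -0.1 -0.2]
[[-0.001 -0.927  0.375]
 [-0.002  0.375  0.927]
 [-1.     0.    -0.002]]
```

View pics/c1.png

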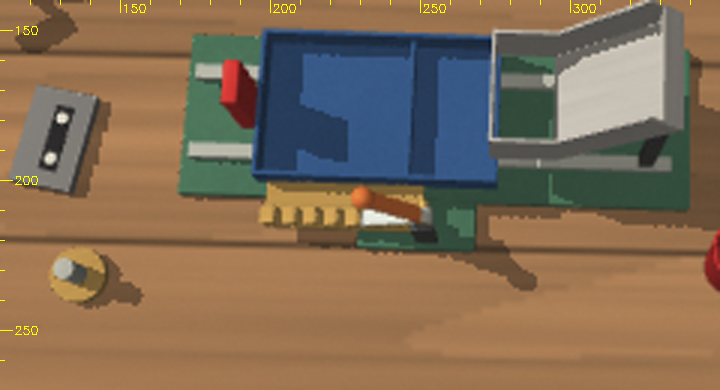

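View pics/c2.png

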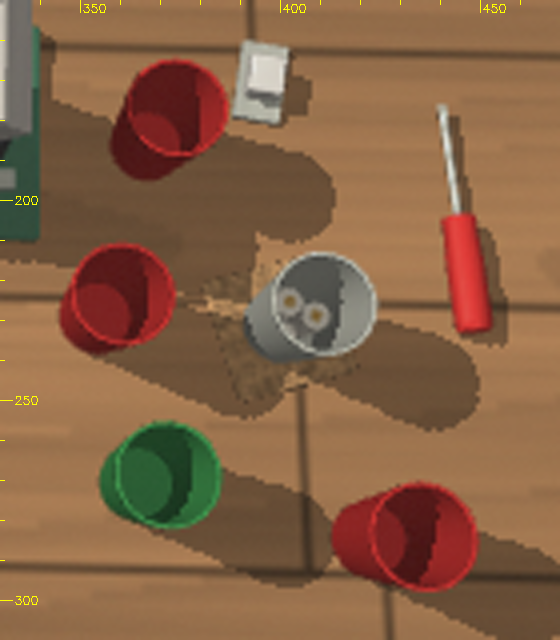

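View pics/c3.png

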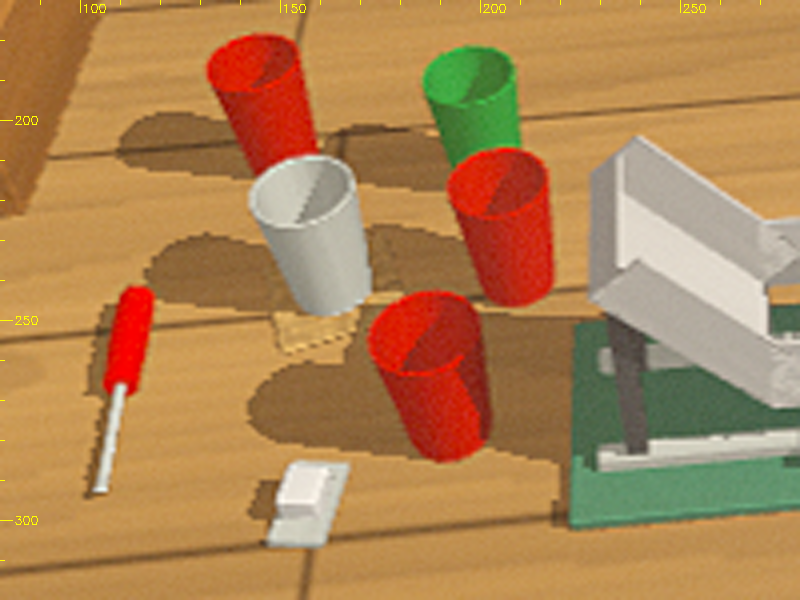

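View pics/c4.png

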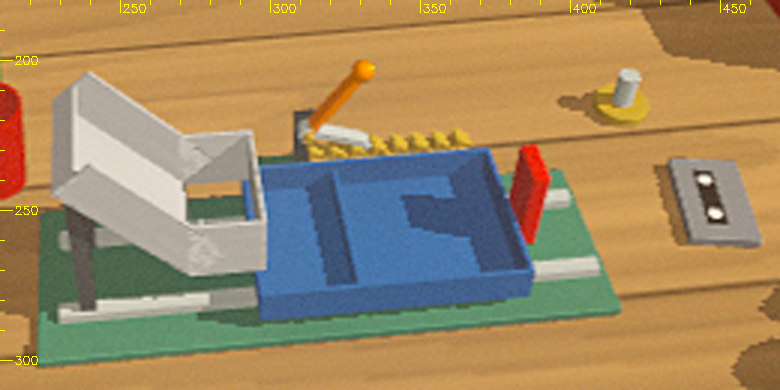

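```bash
python3 - <<'E'
from h import *
print('knob',tri((331.5-0,203.5),(230,205.5)))
print('handle',tri((387,229.3),(187,167.3)))
for z in (0,.01):
  print('top corners',[atz('top',*q,z).round(3) for q in((174.3,152),(169.3,204.7),(340,209.3))])
  print('scene',[atz('scene',*q,z).round(3) for q in((416.7,284),(223.3,301.7))])
print('cup rim',tri((155.5,217.5),(410,226)))
print('cup rim104',atz('scene',155.5,217.5,.104),atz('top',410,226,.104))
print('tray corner', atz('top',197.5,151,.06),atz('top',194.5,199,.06),atz('top',275,201.5,.06),atz('scene',374,230,.06))
print('fly top',atz('top',132.5,230,.048),atz('scene',419.5,204.5,.048))
for n,q,s in(('red1',(371,177),(186,253)),('red2',(360,223),(203,222)),('green',(371.5,268),(196.5,192.5)),('red3',(434,284),(141.5,185))):
  print(n,tri(s,q),atz('top',*q,.1),atz('scene',*s,.1))
print('head',atz('top',395,171,.02))
E
```

```text
knob [0.47475855 0.10304854 0.13137698]
handle [0.57922571 0.22461986 0.1234058 ]
top corners [array([0.667, 0.297, 0.   ]), array([0.502, 0.299, 0.   ]), array([ 0.499, -0.205,  0.   ])]
scene [array([ 0.666,  0.299, -0.   ]), array([ 0.66, -0.2 ,  0.  ])]
top corners [array([0.663, 0.294, 0.01 ]), array([0.5  , 0.296, 0.01 ]), array([ 0.496, -0.203,  0.01 ])]
scene [array([0.673, 0.295, 0.01 ]), array([ 0.666, -0.198,  0.01 ])]
cup rim [ 0.4356246  -0.37377962  0.09949848]
cup rim104 [ 0.44062103 -0.37155517  0.104     ] [ 0.43487951 -0.37280673  0.104     ]
tray corner [0.64893001 0.21228896 0.06      ] [0.5067885  0.21134901 0.06      ] [ 0.50421036 -0.01438305  0.06      ] [0.51952152 0.2198445  0.06      ]
fly top [0.41730172 0.38123467 0.048     ] [0.42308004 0.38902315 0.048     ]
red1 [ 0.57057422 -0.27895086  0.09453715] [ 0.56867944 -0.27488018  0.1       ] [ 0.5748809  -0.28038425  0.1       ]
red2 [ 0.44528611 -0.24740153  0.07575491] [ 0.44089863 -0.24212658  0.1       ] [ 0.47015544 -0.2429603   0.1       ]
green [ 0.32425537 -0.27199899  0.08345719] [ 0.32320204 -0.26921193  0.1       ] [ 0.34438606 -0.26716746  0.1       ]
red3 [ 0.28619778 -0.43198051  0.09755074] [ 0.28596337 -0.42811295  0.1       ] [ 0.28820587 -0.43384844  0.1       ]
head [ 0.61303184 -0.3648644   0.02      ]
```

Call:
step_arm:
  motion: "0 0 0 0 -0.1 0 0;0 0 0 0 -0.1 0 0;0 0 0 0 -0.1 0 0;0 0 0 0 -0.085 0 0;0 0 0 0 0 0 0"

```text
time: 0.52
tool_pos: [0.2063, 0.5095, 0.1975]
ee_rot: [2.661, 1.57, -2.05]
wrist_force: [-0.4, 0.2, -0.0]
width: 0.064
```

```bash
cat >> h.py <<'E'
def log():
    import json
    o=robot.get_obs(); open('log.jsonl','a').write(json.dumps({k:np.array(o[k]).tolist() for k in('joint_positions','tool_pos','ee_rot')})+'\n')
import atexit; atexit.register(log)
E
python3 - <<'E'
from h import *
st()
Rt=np.array([[0,-1,0],[0,0,1],[-1,0,0]]).astype(float)
go((.475,.155,.19),Rt)
E
```

```text
t 0.52 p [0.2063 0.5095 0.1975] w 0.064 F [-0.4  0.2 -0. ]
[[-0.001 -1.    -0.002]
 [-0.001 -0.002  1.   ]
 [-1.     0.001 -0.001]]
shift cm [  0.78 -26.81 -35.49]
rotvec [ 0.002 -0.001 -0.001]
```

Call:
step_arm:
  motion: "0 0 -1 -1.4 0 0 0;0 0.1 -2.2 -2.9 0 0 0;0 0.1 -2.2 -2.9 0 0 0;0 0.1 -2.2 -2.9 0 0 0;0 0.1 -2.2 -2.9 0 0 0;0 0.1 -2.2 -2.9 0 0 0;0 0.1 -2.2 -2.9 0 0 0;0 0.1 -2.2 -2.9 0 0 0;0 0 -2.2 -2.9 0 0 0;0 0 -2.2 -2.9 0 0 0;0 0 -2.2 -2.9 0 0 0;0 0 -2.2 -2.9 0 0 0;0 0 -1.6 -2.2 0 0 0;0 0 0 0 0 0 0;0 0 0 0 0 0 0"

```text
time: 1.77
tool_pos: [0.4748, 0.1538, 0.1906]
ee_rot: [1.375, 1.569, 2.942]
wrist_force: [0.2, 0.0, -0.3]
width: 0.0003
```

```bash
python3 - <<'E'
from h import *
st()
Rt=np.array([[0,-1,0],[0,0,1],[-1,0,0]]).astype(float)
go((.475,.15,.134),Rt)
crop("top","t1",110,40,460,340,2)
E
```

```text
t 1.77 p [0.4748 0.1538 0.1906] w 0.0003 F [ 0.2  0.  -0.3]
[[-0.001 -1.     0.005]
 [ 0.     0.005  1.   ]
 [-1.     0.001  0.   ]]
shift cm [ 5.66 -0.03 -0.38]
rotvec [-0.005  0.    -0.001]
```

View pics/t1.png

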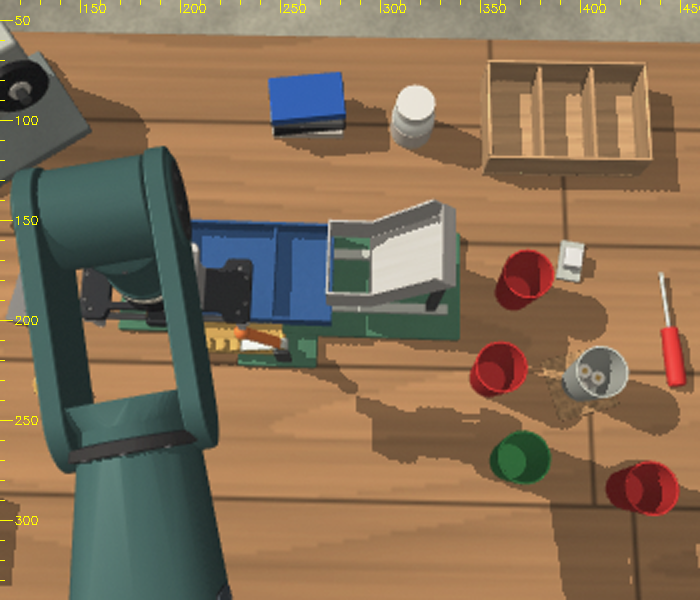

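Call:
step_arm:
  motion: "0 2 0 0 0 0 0;0 2 0 0 0 0 0;0 1.6 0 0 0 0 0;0 0 0 -1 0 0 0;0 0 0 -1 0 0 0;0 0 0 -1 0 0 0;0 0 0 -1 0 0 0;0 0 0 -1 0 0 0;0 0 0 -1 0 0 0;0 0 0 -1 0 0 0;0 0 0 -1 0 0 0;0 0 0 -1 0 0 0;0 0 0 -1 0 0 0;0 0 0 -1 0 0 0;0 0 0 -1 0 0 0;0 0 0 -0.8 0 0 0;0 0 0 0 0 0 0;0 0 0 0 0 0 0"

```text
time: 3.32
tool_pos: [0.4755, 0.0205, 0.1448]
ee_rot: [-2.565, 1.557, -0.998]
wrist_force: [-13.2, -10.4, 31.3]
width: 0.0006
```

```bash
python3 - <<'E'
from h import *
st()
crop("scene","s2",200,130,440,310,3)
E
```

```text
t 3.32 p [0.4755 0.0205 0.1448] w 0.0006 F [-13.2 -10.4  31.3]
[[ 0.007 -1.     0.004]
 [-0.012  0.004  1.   ]
 [-1.    -0.007 -0.011]]
```

View pics/s2.png

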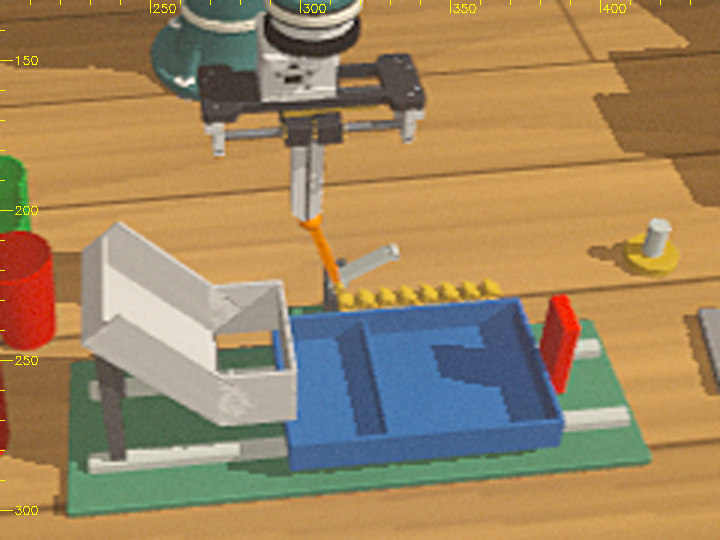

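Call:
step_arm:
  motion: "0 -1 0 0 0 0 0;0 -2 0 0 0 0 0;0 -2 0 0 0 0 0;0 0 0 0 0 0 0;0 0 0 0 0 0 0"

```text
time: 3.78
tool_pos: [0.4755, 0.0261, 0.1866]
ee_rot: [-1.622, 1.567, -0.052]
wrist_force: [0.4, 0.2, -0.5]
width: 0.0002
```

```bash
python3 - <<'E'
from h import *
st()
im=snapshot("scene")
crop("scene","s3",200,130,440,310,3,im)
E
```

```text
t 3.78 p [0.4755 0.0261 0.1866] w 0.0002 F [ 0.4  0.2 -0.5]
[[ 0.004 -1.     0.001]
 [-0.     0.001  1.   ]
 [-1.    -0.004 -0.   ]]
```

View pics/s3.png

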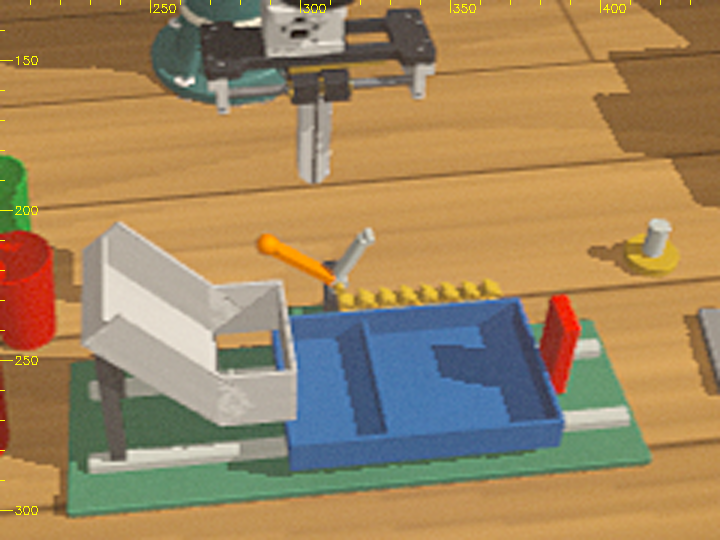

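```bash
python3 - <<'E'
from h import *
print(proj("scene",(.475,-.012,.117)),proj("top",(.475,-.012,.117)))
Rt=np.array([[0,-1,0],[0,0,1],[-1,0,0]]).astype(float)
go((.582,.27,.187),Rt)
E
```

```text
[288.36366946 211.22552949] [273.51923539 207.34269579]
shift cm [ -0.19 -10.73  24.37]
rotvec [-0.     0.     0.001]
```

Call:
step_arm:
  motion: "0 0 -1.5 3.4 0 0 0;0 0 -1.5 3.4 0 0 0;0 0 -1.5 3.4 0 0 0;0 0 -1.5 3.4 0 0 0;0 0 -1.5 3.4 0 0 0;0 0 -1.6 3.4 0 0 0;0 0 -1.6 4 0 0 0;0 2 0 0 0 0 0;0 3 0 0 0 0 0;0 3.2 0 0 0 0 0;0 0 0 -1 0 0 0;0 0 0 -1 0 0 0;0 0 0 -1 0 0 0;0 0 0 0 0 0 0"

```text
time: 5.0
tool_pos: [0.5825, 0.2373, 0.1059]
ee_rot: [-1.516, 1.567, 0.052]
wrist_force: [0.2, -0.1, 0.6]
width: 0.0007
```

```bash
python3 - <<'E'
from h import *
st()
crop("scene","s4",200,130,440,310,3)
E
```

```text
t 5.0 p [0.5825 0.2373 0.1059] w 0.0007 F [ 0.2 -0.1  0.6]
[[ 0.004 -1.     0.002]
 [ 0.     0.002  1.   ]
 [-1.    -0.004  0.   ]]
```

View pics/s4.png

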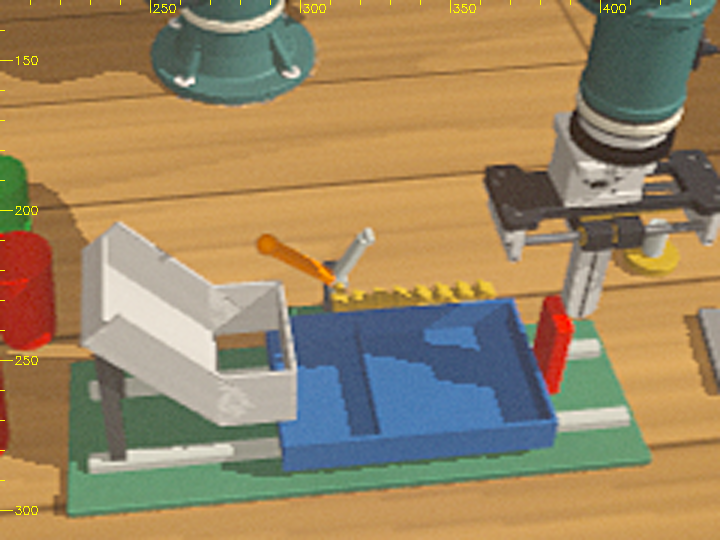

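Call:
step_arm:
  motion: "0 0 0 -0.8 0 0 0;0 0 0 -0.8 0 0 0;0 0 0 -0.8 0 0 0;0 0 0 -0.8 0 0 0;0 0 0 -0.8 0 0 0;0 0 0 -0.8 0 0 0;0 0 0 -0.6 0 0 0;0 0 0 -0.6 0 0 0;0 0 0 0 0 0 0"

```text
time: 5.8
tool_pos: [0.582, 0.1779, 0.1053]
ee_rot: [-1.721, 1.567, -0.152]
wrist_force: [-0.3, -0.3, 5.1]
width: 0.0003
```

```bash
python3 - <<'E'
from h import *
st()
crop("scene","s5",200,130,440,310,3)
E
```

```text
t 5.8 p [0.582  0.1779 0.1053] w 0.0003 F [-0.3 -0.3  5.1]
[[ 0.003 -1.     0.001]
 [-0.001  0.001  1.   ]
 [-1.    -0.003 -0.001]]
```

View pics/s5.png

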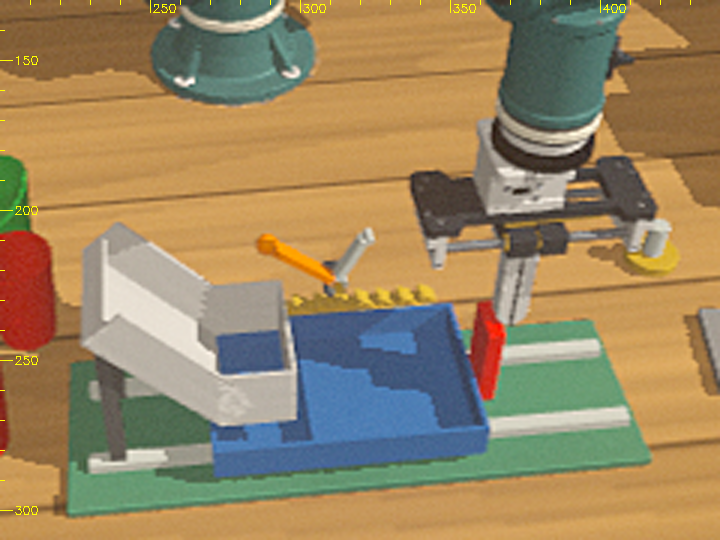

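Bay is under the spout; keep pushing gently until the stop resists.

Call:
step_arm:
  motion: "0 0 0 -0.5 0 0 0;0 0 0 -0.5 0 0 0;0 0 0 -0.5 0 0 0;0 0 0 -0.5 0 0 0;0 0 0 0 0 0 0"

```text
time: 6.27
tool_pos: [0.5817, 0.1634, 0.1048]
ee_rot: [-0.321, 1.561, 1.251]
wrist_force: [0.3, 10.3, 5.1]
width: 0.0007
```

Call:
step_arm:
  motion: "0 0 0 -0.5 0 0 0;0 0 0 -0.5 0 0 0;0 0 0 -0.5 0 0 0;0 0 0 0 0 0 0"

```text
time: 6.6
tool_pos: [0.5819, 0.1611, 0.1067]
ee_rot: [-0.187, 1.538, 1.391]
wrist_force: [-0.5, 33.1, 7.4]
width: 0.0004
```

Call:
step_arm:
  motion: "0 0 0 1 0 0 0;0 0 0 1.5 0 0 0;0 0 0 2 0 0 0;0 -3 0 0 0 0 0;0 -3 0 0 0 0 0;0 -3 0 0 0 0 0;0 0 0 0 0 0 0"

```text
time: 7.18
tool_pos: [0.5835, 0.1897, 0.1996]
ee_rot: [-1.474, 1.561, 0.097]
wrist_force: [0.4, 0.5, 1.0]
width: 0.0006
```

```bash
python3 - <<'E'
from h import *
st()
crop("scene","s6",200,130,440,310,3)
crop("top","t6",130,120,350,250,3)
E
```

```text
t 7.18 p [0.5835 0.1897 0.1996] w 0.0006 F [0.4 0.5 1. ]
[[ 0.01  -1.    -0.   ]
 [ 0.001 -0.     1.   ]
 [-1.    -0.01   0.001]]
```

View pics/s6.png

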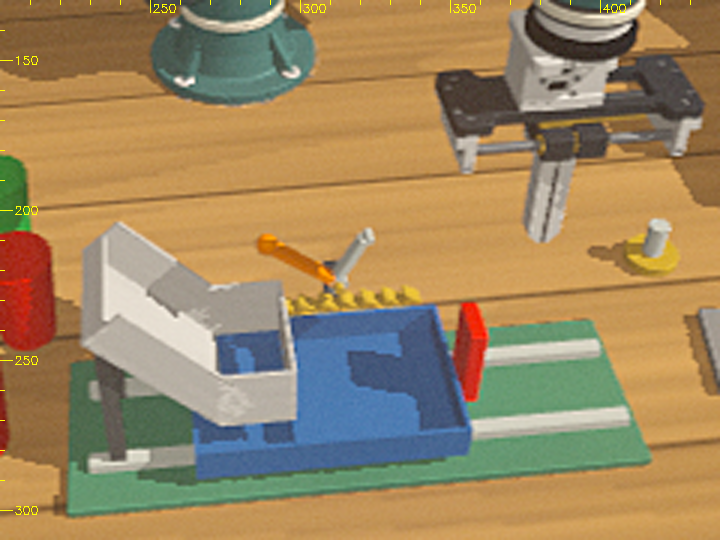

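View pics/t6.png

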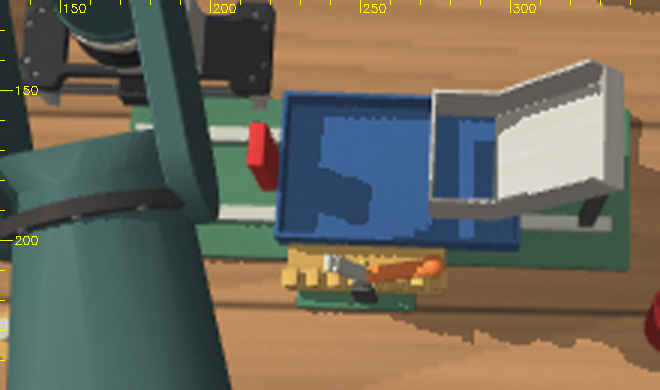

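Call:
step_arm:
  motion: "0 0 1.5 -2 0 0 0;0 0 2 -3.2 0 0 0;0 0 2 -3.2 0 0 0;0 0 2 -3.2 0 0 0;0 0 2 -3.2 0 0 0;0 0 1.2 -3.2 0 0 0;0 0 0 -3.4 0 0 0;0 0 0 -3.2 0 0 0;0 0 0 0 0 0 0"

```text
time: 8.03
tool_pos: [0.472, -0.0613, 0.19]
ee_rot: [1.928, 1.565, -2.791]
wrist_force: [-0.7, -0.1, -0.5]
width: 0.0005
```

```bash
python3 - <<'E'
from h import *
st()
Rt=np.array([[0,-1,0],[0,0,1],[-1,0,0]]).astype(float)
go((.475,-.056,.119),Rt)
E
```

```text
t 8.03 p [ 0.472  -0.0613  0.19  ] w 0.0005 F [-0.7 -0.1 -0.5]
[[-0.006 -1.     0.007]
 [-0.002  0.007  1.   ]
 [-1.     0.006 -0.002]]
shift cm [ 7.1  -0.34  0.55]
rotvec [-0.007 -0.002 -0.006]
```

Call:
step_arm:
  motion: "0 2.4 0 0 0 0 0;0 2.4 0 0 0 0 0;0 2.3 0 0 0 0 0;0 0 0 1 0 0 0;0 0 0 1 0 0 0;0 0 0 1 0 0 0;0 0 0 1 0 0 0;0 0 0 1 0 0 0;0 0 0 1 0 0 0;0 0 0 1 0 0 0;0 0 0 1 0 0 0;0 0 0 1 0 0 0;0 0 0 1 0 0 0;0 0 0 1 0 0 0;0 0 0 0 0 0 0;0 0 0 0 0 0 0"

```text
time: 9.37
tool_pos: [0.474, 0.054, 0.1221]
ee_rot: [2.795, 1.57, -1.916]
wrist_force: [0.1, -0.1, 0.4]
width: 0.0007
```

```bash
python3 - <<'E'
from h import *
st()
crop("scene","s7",200,130,440,310,3)
E
```

```text
t 9.37 p [0.474  0.054  0.1221] w 0.0007 F [ 0.1 -0.1  0.4]
[[-0.    -1.    -0.001]
 [-0.    -0.001  1.   ]
 [-1.     0.    -0.   ]]
```

View pics/s7.png

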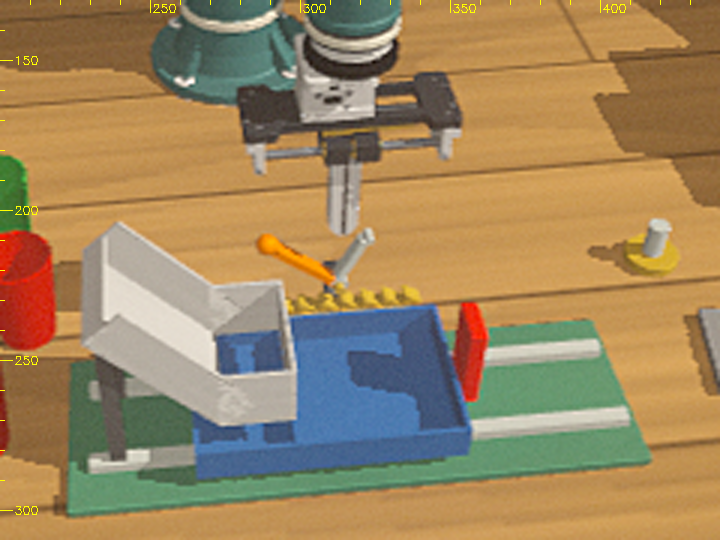

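```bash
python3 - <<'E'
from h import *
p=np.array([.474,.054,.1221])
for z in (.103,.113,.122): print(z,proj("scene",(.474,.054,z)))
crop("top","t7",130,120,350,250,3)
print(tri((289,211),(273.3,209)))
print('tip s2', proj('scene',(.4755,.0205,.1258)))
E
```

```text
0.103 [312.30653066 212.60107258]
0.113 [312.44123962 209.9404547 ]
0.122 [312.56397084 207.51640757]
[ 0.47122328 -0.01064474  0.11405358]
tip s2 [300.38248382 207.92903086]
```

View pics/t7.png

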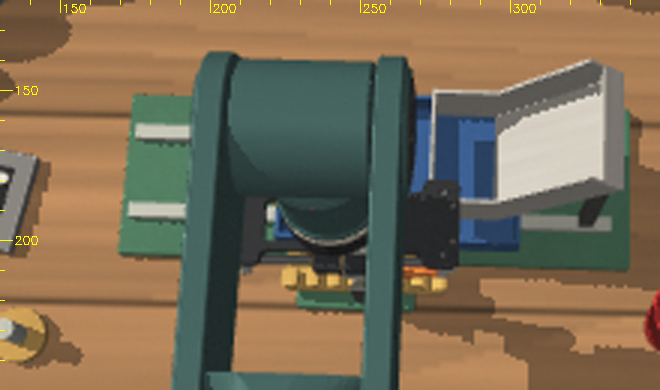

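```bash
python3 - <<'E'
from h import *
for z in (.087,.096,.106): print(z,proj("scene",(.5825,.2373,z)),proj("scene",(.5825+.008,.2373,z)))
for z in (.168,.178,.187): print(z,proj("scene",(.4755,.0261,z)), 's3 seen (305,190)')
crop("scene","s8",270,120,370,220,6)
E
```

```text
0.087 [389.00737756 239.66229834] [389.98020058 241.95462396]
0.096 [389.60505463 237.29989601] [390.58744584 239.59221004]
0.106 [390.27778395 234.64083913] [391.27099777 236.93293432]
0.168 [302.75940819 195.93637753] s3 seen (305,190)
0.178 [302.83602877 193.03834759] s3 seen (305,190)
0.187 [302.90587672 190.39647999] s3 seen (305,190)
```

View pics/s8.png

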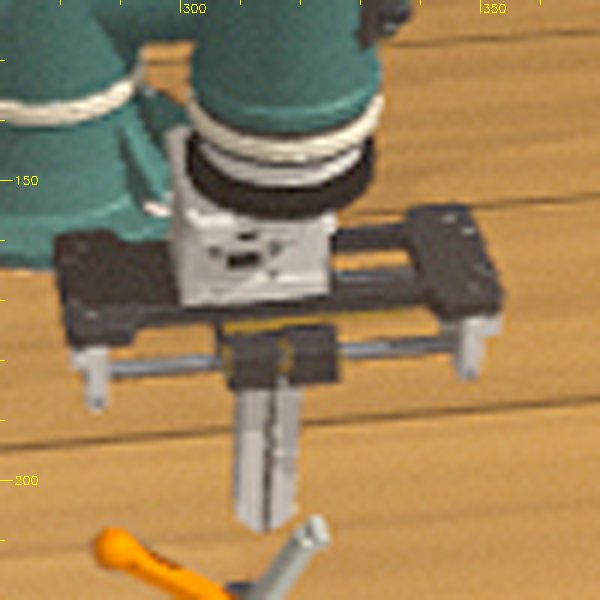

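Call:
step_arm:
  motion: "0 -3 0 0 0 0 0;0 -3 0 0 0 0 0;0 0 2 3.4 0 0 0;0 0 2 3.4 0 0 0;0 0 2 3.4 0 0 0;0 0 1.5 3.8 0 0 0;0 3 0 0 0 0 0;0 3 0 0 0 0 0;0 3 0 0 0 0 0;0 3 0 0 0 0 0;0 1.5 0 0 0 0 0;0 0.5 0 0 0 0 0;0 0 0 0 0 0 0;0 0 0 0 0 0 0"

```text
time: 10.68
tool_pos: [0.3999, 0.1935, 0.0431]
ee_rot: [-1.275, 1.569, 0.295]
wrist_force: [-0.5, 0.3, 0.7]
width: 0.0003
```

```bash
python3 - <<'E'
from h import *
st(); p,R=Rw()
im=snapshot("scene")
crop("scene","s9",270,120,400,250,5,im)
for dz in (-.019,0): print(proj("scene",p+[0,0,dz]))
crop("top","t9",130,120,350,300,3)
E
```

```text
t 10.68 p [0.3999 0.1935 0.0431] w 0.0003 F [-0.5  0.3  0.7]
[[ 0.001 -1.     0.   ]
 [ 0.     0.     1.   ]
 [-1.    -0.001  0.   ]]
[352.63020352 210.64978951]
[353.30754718 206.06084881]
```

View pics/s9.png

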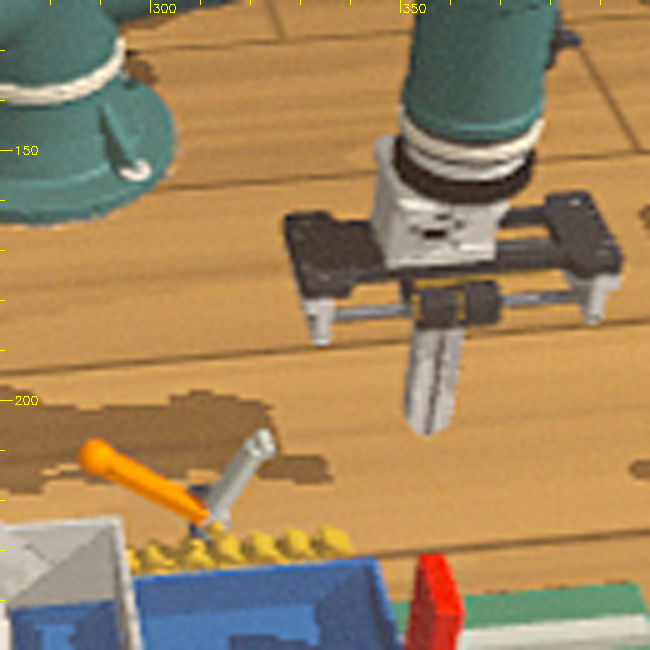

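View pics/t9.png

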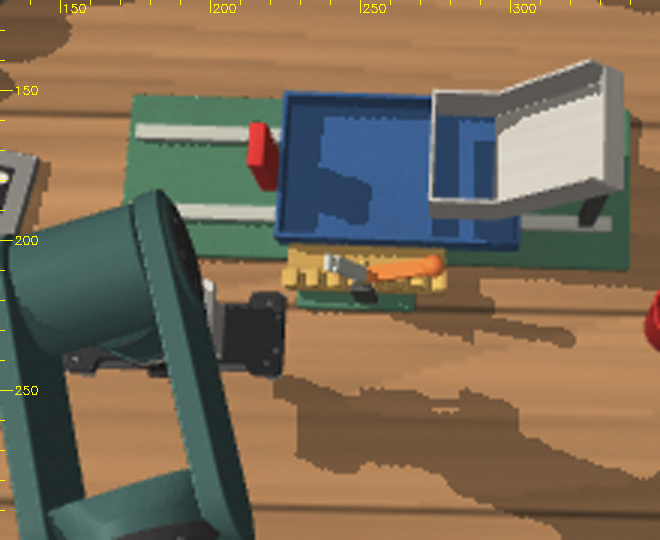

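Call:
step_arm:
  motion: "0 0.8 0 0 0 0 0;0 0.6 0 0 0 0 0;0 0.4 0 0 0 0 0;0 0 0 0 0 0 0"

```text
time: 11.12
tool_pos: [0.3981, 0.1932, 0.023]
ee_rot: [1.859, 1.569, -2.854]
wrist_force: [-0.1, 1.0, -0.2]
width: 0.0007
```

Call:
step_arm:
  motion: "0 0.3 0 0 0 0 0;0 0.2 0 0 0 0 0;0 0.2 0 0 0 0 0;0 0 0 0 0 0 0"

```text
time: 11.45
tool_pos: [0.3987, 0.1935, 0.0167]
ee_rot: [1.791, 1.57, -2.921]
wrist_force: [0.5, 0.6, -0.2]
width: 0.0006
```

```bash
python3 - <<'E'
from h import *
st(); p,R=Rw()
im=snapshot("scene")
crop("scene","s10",300,140,400,240,6,im)
for dz in (-.019,0): print(proj("scene",p+[0,0,dz]))
E
```

```text
t 11.45 p [0.3987 0.1935 0.0167] w 0.0006 F [ 0.5  0.6 -0.2]
[[-0.001 -1.    -0.   ]
 [-0.    -0.     1.   ]
 [-1.     0.001 -0.   ]]
[351.62492516 216.60625026]
[352.28057874 212.15495779]
```

View pics/s10.png

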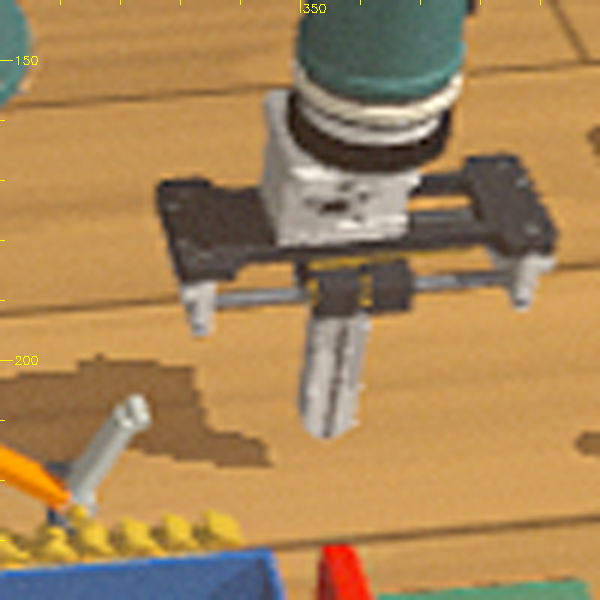

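Call:
step_arm:
  motion: "0 0.3 0 0 0 0 0;0 0.2 0 0 0 0 0;0 0 0 0 0 0 0"

```text
time: 11.75
tool_pos: [0.3986, 0.1934, 0.0117]
ee_rot: [1.814, 1.57, -2.898]
wrist_force: [0.9, 0.1, -0.4]
width: 0.0006
```

Call:
step_arm:
  motion: "0 0.3 0 0 0 0 0;0 0.2 0 0 0 0 0;0 0 0 0 0 0 0"

```text
time: 12.0
tool_pos: [0.3986, 0.1934, 0.0066]
ee_rot: [1.819, 1.57, -2.894]
wrist_force: [0.4, 0.6, -0.3]
width: 0.0001
```

Call:
step_arm:
  motion: "0 0.3 0 0 0 0 0;0 0.2 0 0 0 0 0;0 0 0 0 0 0 0"

```text
time: 12.25
tool_pos: [0.3986, 0.1934, 0.0016]
ee_rot: [1.813, 1.57, -2.899]
wrist_force: [-0.6, 0.6, -0.3]
width: 0.0004
```

Call:
step_arm:
  motion: "0 0.2 0 0 0 0 0;0 0.2 0 0 0 0 0;0 0 0 0 0 0 0"

```text
time: 12.5
tool_pos: [0.3987, 0.1934, -0.0022]
ee_rot: [1.783, 1.57, -2.929]
wrist_force: [-0.1, -0.3, 0.2]
width: 0.0007
```

```bash
python3 - <<'E'
from h import *
st(); p,R=Rw()
im=snapshot("scene")
crop("scene","s11",300,140,400,240,6,im)
for dz in (-.019,0): print(proj("scene",p+[0,0,dz]))
E
```

```text
t 12.5 p [ 0.3987  0.1934 -0.0022] w 0.0007 F [-0.1 -0.3  0.2]
[[-0.001 -1.    -0.   ]
 [-0.    -0.     1.   ]
 [-1.     0.001 -0.   ]]
[350.97519207 220.95708703]
[351.61680239 216.60048654]
```

View pics/s11.png

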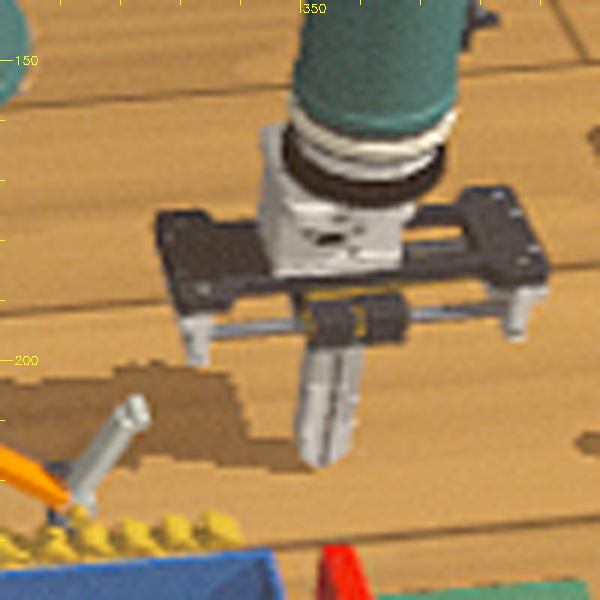

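Call:
step_arm:
  motion: "0 0.15 0 0 0 0 0;0 0.15 0 0 0 0 0;0 0 0 0 0 0 0"

```text
time: 12.8
tool_pos: [0.3988, 0.1935, -0.0051]
ee_rot: [1.757, 1.57, -2.955]
wrist_force: [-0.5, 0.6, 0.5]
width: 0.0007
```

Call:
step_arm:
  motion: "0 0.15 0 0 0 0 0;0 0.15 0 0 0 0 0;0 0 0 0 0 0 0"

```text
time: 13.05
tool_pos: [0.3992, 0.1936, -0.0071]
ee_rot: [-1.228, 1.571, 0.343]
wrist_force: [-2.7, -0.7, 4.9]
width: 0.0008
```

```bash
python3 - <<'E'
from h import *
st(); p,R=Rw()
im=snapshot("scene")
crop("scene","s12",320,190,380,240,10,im)
E
```

```text
t 13.05 p [ 0.3992  0.1936 -0.0071] w 0.0008 F [-2.7 -0.7  4.9]
[[ 0. -1. -0.]
 [ 0. -0.  1.]
 [-1. -0.  0.]]
```

View pics/s12.png

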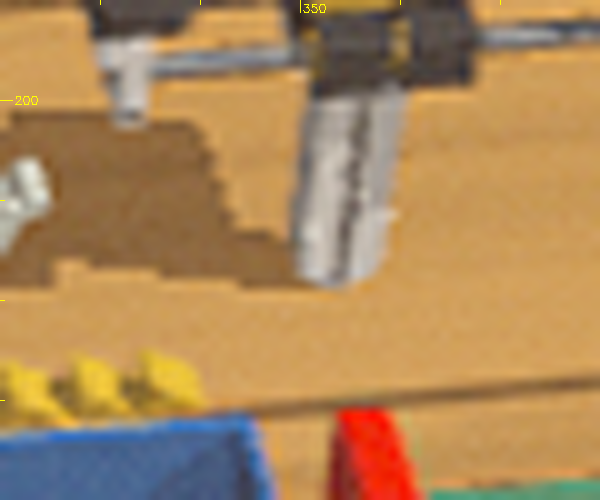

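```bash
python3 - <<'E'
from h import *
print(atz("scene",354,218.2,0))
for p in [(.4,.2,0)]: print(proj("scene",p),proj("scene",(.41,.2,0)),proj("scene",(.4,.21,0)))
E
```

```text
[0.40870536 0.19818652 0.        ]
[353.88203365 216.1821897 ] [354.68411189 218.44226495] [357.05957025 215.89882069]
```

```bash
python3 - <<'E'
from h import *
b=np.array([.008+.002,.0045,.006])
for p,s in(((.4755,.0261,.1866),(305,190.5)),((.5825,.2373,.1059),(394,235.5)),((.474,.054,.1221),(314.3,208)),((.3999,.1935,.0431),(355.5,206.7)),((.582,.1779,.1053),(370,237)),((.5835,.1897,.1996),(380.5,210.3))):
    print(proj("scene",np.array(p)+b).round(1),s)
E
```

```text
[305.3 191.1] (305, 190.5)
[393.7 235.8] (394, 235.5)
[314.9 208.2] (314.3, 208)
[355.8 206.7] (355.5, 206.7)
[370.6 237.9] (370, 237)
[381.2 210.7] (380.5, 210.3)
```

```bash
python3 - <<'E'
from h import *
b=cv2.imread("pics/scene0.png")[:,:,::-1]
crop("scene","s0",390,30,520,140,6,b)
p=np.array([.2062,.5094,.1971]); z=np.array([.375,.927,0]);y=np.array([-.927,.375,0])
for o in ((0,0,-.019),(.002,.0045,.006)):
    for s in (1,-1): print(o,[proj("scene",p+np.array(o)+s*z*(.047+d)-y*.008).round(1) for d in(0,.0125)])
E
```

```text
(0, 0, -0.019) [array([455.5, 129.1]), array([459.7, 129.6])]
(0, 0, -0.019) [array([424.6, 125.3]), array([420.5, 124.8])]
(0.002, 0.0045, 0.006) [array([459.5, 122.4]), array([463.7, 122.9])]
(0.002, 0.0045, 0.006) [array([428. , 118.6]), array([423.9, 118.1])]
```

View pics/s0.png

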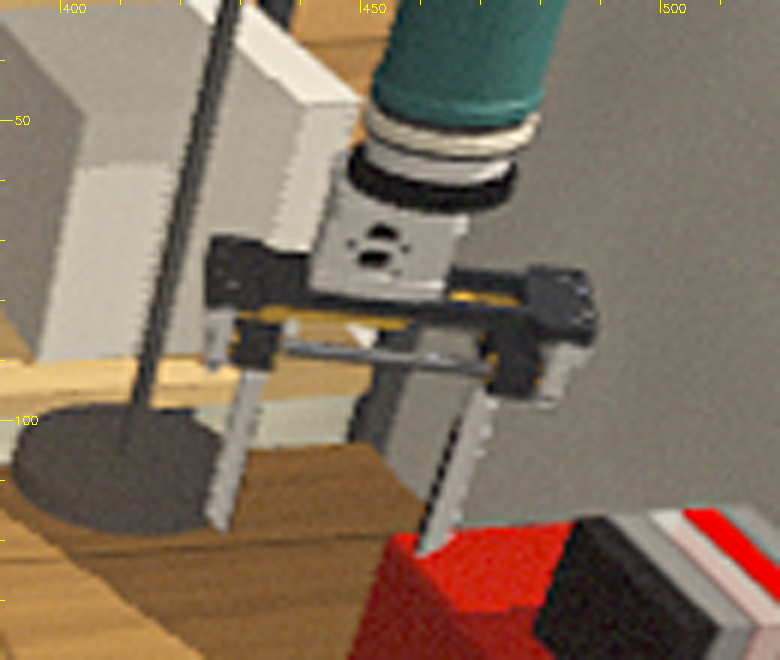

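```bash
cat >> h.py <<'E'
B=np.array([.002,.0045,.025])  # true = reading + B (tool pointing down)
R0=np.array([[0,-1,0],[0,0,1],[-1,0,0]]).astype(float)
def gt(t,Rt=R0): go(np.asarray(t)-B,Rt)
E
python3 - <<'E'
from h import *
gt((.472,-.06,.18))
gt((.472,-.06,.119))
E
```

```text
shift cm [-16.21  -7.08 -25.81]
rotvec [0. 0. 0.]
shift cm [-10.11  -7.07 -25.81]
rotvec [0. 0. 0.]
```

Call:
step_arm:
  motion: "0 -3 0 0 0 0 0;0 -4 0 0 0 0 0;0 -4 0 0 0 0 0;0 -4 0 0 0 0 0;0 -1.2 0 0 0 0 0;0 0 -0.7 -2.6 0 0 0;0 0 -0.8 -2.9 0 0 0;0 0 -0.8 -2.9 0 0 0;0 0 -0.8 -2.9 0 0 0;0 0 -0.8 -2.9 0 0 0;0 0 -0.8 -2.9 0 0 0;0 0 -0.8 -2.9 0 0 0;0 0 -0.8 -2.9 0 0 0;0 0 -0.8 -2.9 0 0 0;0 0 0 0 0 0 0"

```text
time: 14.35
tool_pos: [0.4707, -0.0689, 0.1532]
ee_rot: [2.841, 1.568, -1.877]
wrist_force: [0.3, 0.8, -0.3]
width: 0.0005
```

```bash
python3 - <<'E'
from h import *
gt((.472,-.06,.119))
E
```

```text
shift cm [5.92 0.07 0.45]
rotvec [-0.005 -0.002 -0.001]
```

Call:
step_arm:
  motion: "0 2 0 0 0 0 0;0 2 0 0 0 0 0;0 1.9 0 0 0 0 0;0 0 0 1 0 0 0;0 0 0 1 0 0 0;0 0 0 1 0 0 0;0 0 0 1 0 0 0;0 0 0 1 0 0 0;0 0 0 1 0 0 0;0 0 0 1 0 0 0;0 0 0 1 0 0 0;0 0 0 1 0 0 0;0 0 0 1 0 0 0;0 0 0 1.2 0 0 0;0 0 0 0 0 0 0;0 0 0 0 0 0 0"

```text
time: 15.68
tool_pos: [0.4694, 0.0488, 0.0943]
ee_rot: [1.544, 1.569, 3.117]
wrist_force: [0.7, -0.9, 0.2]
width: 0.0006
```

```bash
python3 - <<'E'
from h import *
st()
crop("scene","s13",200,130,440,310,3)
E
```

```text
t 15.68 p [0.4694 0.0488 0.0943] w 0.0006 F [ 0.7 -0.9  0.2]
[[-0.002 -1.    -0.003]
 [ 0.    -0.003  1.   ]
 [-1.     0.002  0.   ]]
```

View pics/s13.png

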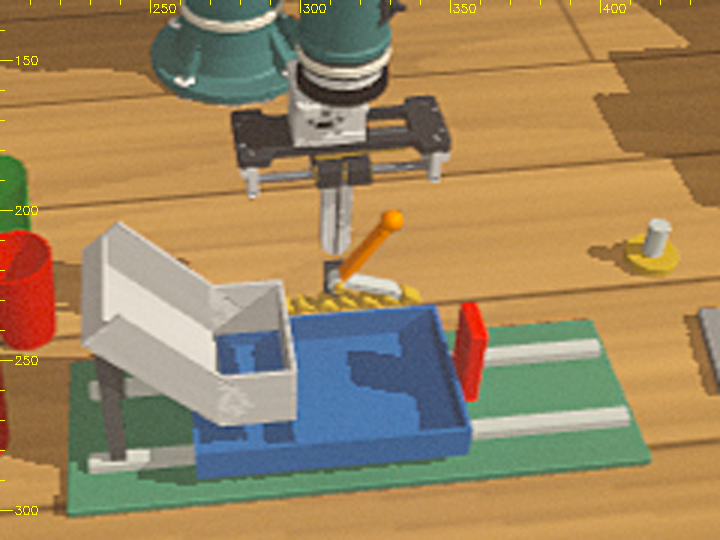

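```bash
cat > kin.py <<'E'
import numpy as np,json
from scipy.spatial.transform import Rotation as Ro
from scipy.optimize import least_squares
def rx(a):return Ro.from_euler('x',a).as_matrix()
def ry(a):return Ro.from_euler('y',a).as_matrix()
def rz(a):return Ro.from_euler('z',a).as_matrix()
def fk(q,k):
    a1,h,L2,e,L4,L6,lat,l5=k
    R=rz(q[0]); p=R@np.array([a1,lat,h]); R=R@ry(q[1]); p=p+R@np.array([0,0,L2]); R=R@ry(q[2]); p=p+R@np.array([e,0,0])
    R=R@rz(q[3]); p=p+R@np.array([0,0,L4]); R=R@ry(q[4]); R=R@rz(q[5]); p=p+R@np.array([l5,0,L6]); return p,R
def data():
    D=[json.loads(l) for l in open('log.jsonl')]
    return [(np.array(d['joint_positions']),np.array(d['tool_pos']),Ro.from_euler('xyz',d['ee_rot']).as_matrix()) for d in D]
if __name__=='__main__':
    D=data()
    for q,p,R in D[:4]: print(q.round(3)); print((fk(q,np.zeros(8))[1].T@R).round(2).tolist())
    f=lambda k:np.concatenate([fk(q,k)[0]-p for q,p,R in D])
    s=least_squares(f,[0,.3,.4,0,.4,.2,0,0]); print(s.x.round(4),np.abs(s.fun).max(),np.linalg.svd(s.jac)[1].round(4)); 
E
python3 kin.py; wc -l log.jsonl
```

```text
[ 1.083  0.088  1.372 -0.     1.684 -0.489]
[[-0.0, 0.0, -1.0], [0.0, 1.0, -0.0], [1.0, -0.0, -0.0]]
[ 2.010e-01 -2.500e-02  1.500e+00  1.000e-03  1.667e+00 -1.367e+00]
[[-0.0, 0.0, -1.0], [-0.0, 1.0, 0.0], [1.0, 0.0, -0.0]]
[-0.068 -0.068  1.633 -0.011  1.568 -1.635]
[[-0.0, -0.0, -1.0], [-0.0, 1.0, -0.0], [1.0, 0.0, -0.0]]
[-0.064 -0.078  1.562  0.     1.656 -1.634]
[[-0.0, -0.0, -1.0], [-0.0, 1.0, -0.0], [1.0, 0.0, -0.0]]
[-0.      0.1526  0.449   0.1007  0.4998  0.3579  0.0566  0.    ] 4.0829933878328006e-10 [9.3461 6.8601 6.3106 0.9454 0.6967 0.5401 0.31   0.0109]
22 log.jsonl
```

```bash
python3 - <<'E'
from h import *
a=cv2.imread("pics/t7.png")
im=snapshot("top"); crop("top","t14",260,130,350,220,7,im)
im=snapshot("scene"); crop("scene","s14",220,190,310,280,7,im)
E
```

```text
(no output)
```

View pics/t14.png

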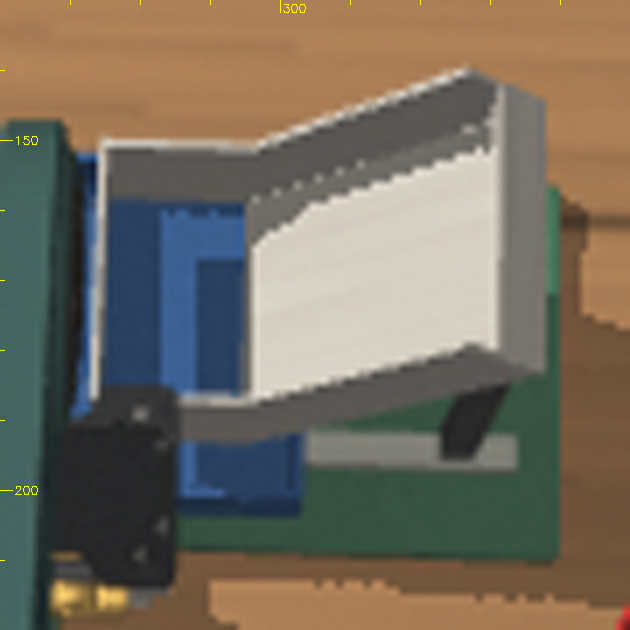

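View pics/s14.png

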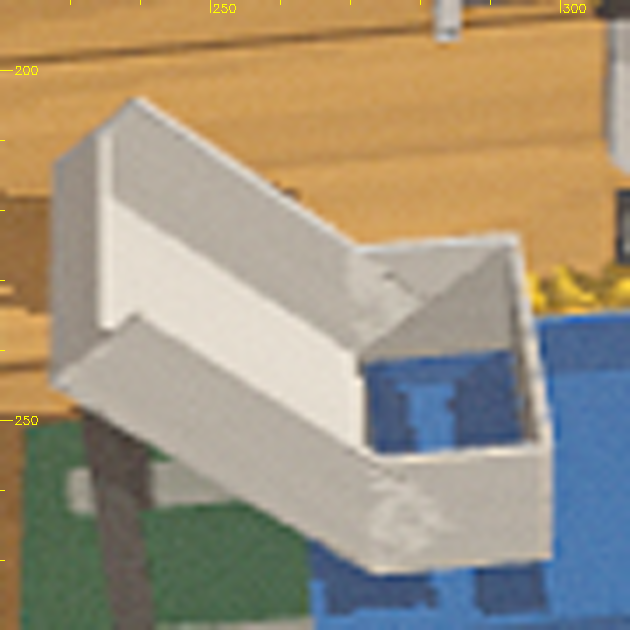

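```bash
python3 - <<'E'
from h import *
print(tri((239.7,203.9),(327.6,179.3)),tri((239.7,235),(326.9,139.7)))
print('spout top near', tri((272+0,225),(296,187.5)) )
print('end low', tri((227.3,213.5),(337.5,183)),tri((227.3,244.5),(337.5,144.5)))
E
```

```text
[ 0.5280523  -0.14016572  0.20674464] [ 0.63068913 -0.14098866  0.20636025]
spout top near [ 0.52850258 -0.06556935  0.12479808]
end low [ 0.52748755 -0.17079862  0.1777275 ] [ 0.62974765 -0.17147261  0.17799522]
```

```bash
cat >> kin.py <<'E'
C=np.array([[0,0,-1],[0,1,0],[1,0,0]]).astype(float)
K=np.array([0,.1526,.449,.1007,.4998,.3579,.0566,0])
def _fit():
    D=data(); f=lambda k:np.concatenate([fk(q,k)[0]-p for q,p,R in D]); return least_squares(f,K,xtol=1e-15,ftol=1e-15,gtol=1e-15).x
LO=np.array([-3.1,-.76,.27,-1.08,.17,-2.57]);HI=np.array([3.1,2.03,2.55,4.22,2.65,2.57])
def ik(p,R,q0=None,n=12,seed=0):
    rng=np.random.default_rng(seed); out=[]
    S=([q0] if q0 is not None else [])+[LO+(HI-LO)*rng.random(6) for _ in range(n)]
    def f(q):
        a,Q=fk(q,K); Q=Q@C; return np.concatenate([(a-p)*5,Ro.from_matrix(Q.T@R).as_rotvec()])
    for s in S:
        s=np.clip(s,LO+1e-6,HI-1e-6); r=least_squares(f,s,bounds=(LO,HI),max_nfev=60)
        if np.abs(r.fun).max()<1e-4 and not any(np.abs(r.x-o).max()<.02 for o in out): out.append(r.x)
    return out
def toolR(X,Z):
    X=X/np.linalg.norm(X); Z=Z-X*(X@Z); Z/=np.linalg.norm(Z); return np.column_stack([X,np.cross(Z,X),Z])
E
python3 - <<'E'
from kin import *
import kin
print(kin._fit().round(5))
from h import B
b=np.radians(40); 
for az in (-40,-25,-8,5):
  a=np.radians(az); X=np.array([np.cos(a)*np.cos(b),np.sin(a)*np.cos(b),-np.sin(b)]); 
  for s in (1,-1):
    Z=s*np.array([-np.sin(a),np.cos(a),0]); R=toolR(X,Z)
    for q in ik(np.array([.437,-.373,.082])-B,R): print(az,s,q.round(2))
E
```

```text
[-0.       0.1526   0.449    0.1007   0.4998   0.35794  0.0566   0.     ]
-40 1 [-0.92 -0.26  2.26  0.55  0.33 -2.24]
-40 -1 [-0.92 -0.26  2.26  0.55  0.33  0.9 ]
-25 -1 [-1.13 -0.21  2.22  0.98  0.63  0.2 ]
-8 -1 [-1.27 -0.07  2.1   1.02  0.95 -0.12]
5 -1 [-1.32  0.06  1.97  0.97  1.16 -0.27]
```

```bash
cat > plan.py <<'E'
from kin import *
from h import B
def Rg(az=-8,be=40):
    a,b=np.radians([az,be]); X=np.array([np.cos(a)*np.cos(b),np.sin(a)*np.cos(b),-np.sin(b)]); return toolR(X,-np.array([-np.sin(a),np.cos(a),0]))
QG=np.array([-1.27,-.07,2.1,1.02,.95,-.12])
CUP=np.array([.437,-.373,.004]); HG=.078 # grasp height on cup
def pourR(tilt,daz,phi,Rg_):
    # cup axis direction: tilt from up toward azimuth daz; phi = rotation about the cup axis
    t,d=np.radians([tilt,daz]); ax=np.array([-np.sin(d),np.cos(d),0]); Rt=Ro.from_rotvec(ax*t).as_matrix()
    return Rt@rz(np.radians(phi))@Rg_
if __name__=='__main__':
    G=Rg(); mouth=np.array([.579,-.105,.215])
    for daz in (90,60,120,180,0,-90,45):
      for phi in range(-180,180,30):
        R=pourR(125,daz,phi,G); c=R@G.T@np.array([0,0,1]); tcp=mouth-c*(.1-HG)
        body=tcp-R[:,0]*.1
        for q in ik(tcp-B,R,QG,n=5):
            print(daz,phi,q.round(2),'X',R[:,0].round(2),'body',body.round(3),'dq',np.abs(q-QG).max().round(2))
E
python3 plan.py
```

```text
90 -150 [-0.07  1.24  0.78  4.18  2.65 -1.51] X [-0.71 -0.36  0.6 ] body [ 0.65  -0.087  0.167] dq 3.16
90 0 [-0.06  0.52  2.27  3.58  1.72  2.55] X [ 0.76 -0.47  0.46] body [ 0.503 -0.076  0.182] dq 2.67
90 30 [0.19 0.18 2.23 4.15 1.29 1.84] X [ 0.71 -0.69  0.13] body [ 0.508 -0.054  0.214] dq 3.13
120 -90 [-0.06  1.19  1.17  3.94  2.53 -1.52] X [-0.32 -0.39  0.86] body [ 0.62  -0.081  0.141] dq 2.92
120 -60 [-0.22  1.18  1.38  3.4   2.56 -2.09] X [-0.05 -0.13  0.99] body [ 0.593 -0.107  0.129] dq 2.38
120 60 [-0.39 -0.02  2.46  2.98  1.01  2.55] X [ 0.96 -0.24  0.13] body [ 0.492 -0.096  0.214] dq 2.67
120 90 [ 0.02 -0.2   2.32  4.17  0.67  1.28] X [ 0.84 -0.52 -0.13] body [ 0.504 -0.069  0.24 ] dq 3.15
180 -150 [-0.24 -0.37  2.35  3.4   0.2   1.01] X [ 0.93 -0.29 -0.21] body [ 0.504 -0.076  0.249] dq 2.38
180 -120 [ 0.16 -0.01  2.26  4.18  0.99  0.13] X [ 0.8  -0.6  -0.02] body [ 0.517 -0.045  0.229] dq 3.16
180 -60 [ 0.19  0.79  1.82  4.13  1.99 -0.25] X [ 0.36 -0.71  0.6 ] body [ 0.561 -0.034  0.167] dq 3.11
180 -30 [ 0.01  1.03  1.62  3.84  2.32 -0.59] X [ 0.18 -0.47  0.86] bod
[... 547 characters left out ...]
0 [-0.92  0.37  1.8   1.4   1.78  1.83] X [ 0.6   0.8  -0.02] body [ 0.519 -0.167  0.229] dq 1.95
-90 0 [-0.91  0.45  2.02  1.75  1.79  1.25] X [0.76 0.59 0.28] body [ 0.503 -0.146  0.199] dq 1.37
-90 30 [-0.75  0.73  2.04  2.14  2.05  0.71] X [0.71 0.36 0.6 ] body [ 0.508 -0.123  0.167] dq 1.12
-90 60 [-0.49  0.99  1.84  2.56  2.37  0.39] X [0.47 0.18 0.86] body [ 0.532 -0.105  0.141] dq 1.54
-90 90 [-0.33  1.14  1.52  2.91  2.58  0.22] X [0.11 0.09 0.99] body [ 0.568 -0.096  0.129] dq 1.89
45 -90 [-0.04  1.02  1.71  3.82  2.36  2.57] X [ 0.2  -0.45  0.87] body [ 0.546 -0.073  0.141] dq 2.8
45 60 [ 0.05  0.88  0.78 -1.06  2.42  0.35] X [-0.75 -0.61 -0.25] body [ 0.641 -0.056  0.253] dq 2.08
```

```bash
cat > coll.py <<'E'
from plan import *
# chute points: profile side walls; slope 48deg from (y-.14,z.206)top,( -.171,.178) bottom going +y
s=np.array([np.cos(np.radians(48)),-np.sin(np.radians(48))]); top=np.array([-.140,.206]); bot=np.array([-.171,.178])
pts=[]
for u in np.linspace(0,.115,24):
    for w in np.linspace(0,1,9):
        yz=top*(1-w)+bot*w+s*u
        for x in (.528,.631): pts.append((x,*yz))
        if w==1:
            for x in np.linspace(.528,.631,15): pts.append((x,*yz))
for w in np.linspace(0,1,9):
    for x in np.linspace(.528,.631,15): pts.append((x,*(top*(1-w)+bot*w)))
for x,y,r in((.57,-.279,.037),(.443,-.245,.037),(.327,-.271,.037),(.287,-.431,.037)):
    for t in np.linspace(0,6.28,24):
        for z in(.1,.06): pts.append((x+r*np.cos(t),y+r*np.sin(t),z))
CH=np.array(pts)
def depth(tcp,R,open_=.07,cup=True,HG=HG,G=None):
    L=(CH-tcp)@R; m=[]
    def box(lo,hi):
        lo=np.array(lo);hi=np.array(hi); d=np.maximum(lo-L,L-hi); o=np.linalg.norm(np.maximum(d,0),axis=1)+np.minimum(d.max(1),0); m.append(o.min())
    box((-.20,-.0375,-.0885),(-.078,.0375,.0885))
    box((-.36,-.07,-.07),(-.20,.07,.07))
    for s in(1,-1):
        a=sorted((s*open_/2,s*(open_/2+.0125))); box((-.078,-.008,a[0]),(.019,.008,a[1]))
    if cup:
        c=R@G.T@np.array([0,0,1]); b=tcp-c*HG; h=(CH-b)@c; r=np.linalg.norm((CH-b)-np.outer(h,c),axis=1); rad=.027+.008*h/.1
        d=np.maximum(np.maximum(-h,h-.1),r-rad); m.append(d.min())
    return np.array(m)
if __name__=='__main__':
    G=Rg(); res=[]
    for tilt in(115,125):
     for daz in(-100,-80,-60):
      for phi in range(-90,15,15):
       for mz in (.21,.225):
        mouth=np.array([.579,-.09,mz]); R=pourR(tilt,daz,phi,G); c=R@G.T@np.array([0,0,1]); tcp=mouth-c*(.1-HG)
        d=depth(tcp,R,G=G)
        if d.min()<.004: continue
        for q in ik(tcp-B,R,QG,n=0): print(tilt,daz,phi,mz,d.round(3),q.round(2))
E
python3 coll.py
```

```text
115 -100 -75 0.21 [0.004 0.111 0.03  0.038 0.025] [-0.8   0.3   1.57  1.06  1.78  2.41]
115 -100 -75 0.225 [0.017 0.119 0.043 0.051 0.032] [-0.8   0.29  1.56  1.07  1.79  2.44]
115 -100 -60 0.225 [0.008 0.11  0.037 0.056 0.032] [-0.85  0.19  1.74  1.19  1.66  2.19]
115 -80 -60 0.21 [0.015 0.125 0.023 0.04  0.026] [-0.69  0.53  1.24  0.94  2.08  2.41]
115 -80 -60 0.225 [0.026 0.131 0.037 0.054 0.032] [-0.69  0.52  1.23  0.95  2.1   2.43]
115 -80 -45 0.225 [0.011 0.118 0.026 0.057 0.032] [-0.76  0.43  1.4   1.04  1.97  2.21]
115 -60 -60 0.21 [0.011 0.113 0.029 0.044 0.024] [-0.49  0.84  0.75  0.74  2.52  2.54]
115 -60 -60 0.225 [0.025 0.122 0.042 0.056 0.027] [-0.49  0.83  0.74  0.76  2.54  2.57]
115 -60 -45 0.21 [0.014 0.114 0.02  0.045 0.024] [-0.56  0.74  0.92  0.81  2.37  2.37]
115 -60 -45 0.225 [0.029 0.123 0.034 0.059 0.027] [-0.56  0.73  0.9   0.83  2.39  2.39]
115 -60 -30 0.21 [0.014 0.111 0.01  0.046 0.024] [-0.64  0.66  1.08  0.91  2.25  2.19]
115 -60 -30 0.225 [0.025 0.124 0.024 0.06  0.027] [-0.64  0.64  1.07  0.92  2.26  2.21]
125 -100 -75 0.225 [0.007 0.105 0.035 0.045 0.037] [-0.83  0.37  1.57  1.19  1.86  2.41]
125 -80 -60 0.21 [0.006 0.094 0.017 0.031 0.029] [-0.71  0.62  1.23  1.06  2.15  2.44]
125 -80 -60 0.225 [0.017 0.109 0.031 0.046 0.037] [-0.71  0.6   1.22  1.07  2.16  2.46]
125 -60 -45 0.225 [0.017 0.107 0.031 0.048 0.028] [-0.58  0.81  0.87  0.98  2.47  2.49]
125 -60 -30 0.21 [0.005 0.082 0.006 0.036 0.023] [-0.65  0.74  1.05  1.03  2.32  2.28]
125 -60 -30 0.225 [0.016 0.096 0.021 0.05  0.028] [-0.65  0.73  1.04  1.05  2.34  2.31]
```

```bash
python3 - <<'E'
from coll import *
from h import *
print(robot.get_obs()['joint_positions'].round(2))
p,R=Rw(); G=Rg(); print('rv',Ro.from_matrix(R.T@G).as_rotvec().round(3))
q=robot.get_obs()['joint_positions']
# R down with Z=-y direction az -98
D=toolR(np.array([0,0,-1.]),G[:,2]); print('rv down',Ro.from_matrix(R.T@D).as_rotvec().round(3),Ro.from_matrix(D.T@G).as_rotvec().round(3))
for P in((.437,-.373,.082),(.437,-.373,.2),(.42,-.25,.3),(.42,-.3,.3)):
    print(P,'G',[x.round(2) for x in ik(np.array(P)-B,G,QG,n=0)],'D',[x.round(2) for x in ik(np.array(P)-B,D,np.array([-.6,0,1.5,0,1.6,.8]),n=3)])
E
```

```text
[-0.02 -0.04  1.71 -0.    1.47 -1.59]
rv [-2.73   1.275  0.089]
rv down [-3.002e+00  1.000e-03 -0.000e+00] [-0.     0.     0.873]
(0.437, -0.373, 0.082) G [array([-1.27, -0.07,  2.1 ,  1.02,  0.95, -0.12])] D [array([-0.81,  0.21,  1.51,  0.  ,  1.42,  0.9 ])]
(0.437, -0.373, 0.2) G [array([-1.27, -0.23,  1.97,  0.88,  1.13,  0.15])] D [array([-0.81,  0.15,  1.35,  0.  ,  1.64,  0.9 ])]
(0.42, -0.25, 0.3) G [array([-1.19, -0.6 ,  2.01,  0.76,  1.3 ,  0.47])] D [array([-0.66, -0.05,  1.36,  0.  ,  1.83,  1.05])]
(0.42, -0.3, 0.3) G [array([-1.26, -0.48,  1.94,  0.79,  1.3 ,  0.39])] D [array([-0.74,  0.01,  1.3 ,  0.  ,  1.83,  0.97])]
```

Call:
step_arm:
  motion: "50 -1 0 0 0.12 0 0;50 -1 0 0 0.12 0 0;50 -1 0 0 0.12 0 0;50 -1 0 0 0.12 0 0;50 -1 0 0 0.12 0 0;50 -1 0 0 0.12 0 0;50 -1 0 0 0.12 0 0;50 -1 0 0 0.12 0 0;50 -1 0 0 0.12 0 0;50 -1 0 0 0.12 0 0;50 -1 0 0 0.12 0 0;50 -1 0 0 0.12 0 0;50 -1 0 0 0.12 0 0;50 -1 0 0 0.12 0 0;50 -1 0 0 0.12 0 0;50 -1 0 0 0.12 0 0;50 -1 0 0 0.12 0 0;50 -1 0 0 0.12 0 0;50 0 0 0 0.12 0 0;50 0 0 0 0.12 0 0"

```text
time: 17.5
tool_pos: [0.4704, 0.0469, 0.276]
ee_rot: [0.789, 1.569, -0.047]
wrist_force: [0.2, 0.5, 0.4]
width: 0.047
```

Call:
step_arm:
  motion: "100 0 0 0 0.12 0 0;100 0 0 0 0.12 0 0;100 0 0 0 0.12 0 0;100 0 0 0 0.12 0 0;100 0 0 0 0.12 0 0;100 0 0 0 0.12 0 0;100 0 0 0 0.12 0 0;100 0 0 0 0.04 0 0;100 0 0 0 0 0 0"

```text
time: 18.25
tool_pos: [0.47, 0.047, 0.275]
ee_rot: [-1.313, 1.57, -3.024]
wrist_force: [0.2, 0.8, 0.2]
width: 0.094
```

```bash
python3 - <<'E'
from coll import *
from h import *
st(); print(robot.get_obs()['joint_positions'].round(2))
p,R=Rw(); G=Rg();D=toolR(np.array([0,0,-1.]),G[:,2])
gt((.42,-.28,.30),D)
crop("scene","s15",0,0,560,420,1); crop("top","t15",0,0,560,420,1)
E
```

```text
t 18.25 p [0.47  0.047 0.275] w 0.094 F [0.2 0.8 0.2]
[[-0.     0.99  -0.139]
 [-0.    -0.139 -0.99 ]
 [-1.    -0.     0.   ]]
[-0.02 -0.09  1.4  -0.    1.83  1.69]
shift cm [ 0.   -0.53 33.55]
rotvec [-0.  0.  0.]
```

View pics/s15.png

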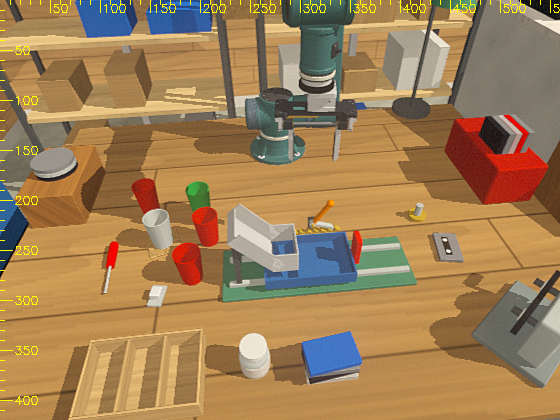

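View pics/t15.png

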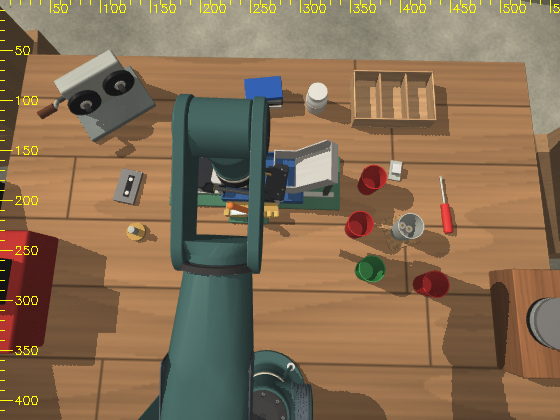

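Call:
step_arm:
  motion: "100 0 0 1.5 0 0 0;100 0 0 3 0 0 0;100 0 0 3 0 0 0;100 0 0 3 0 0 0;100 0 0 3 0 0 0;100 0 0 3 0 0 0;100 0 0 3 0 0 0;100 0 0 3 0 0 0;100 0 0 3 0 0 0;100 0 0 3 0 0 0;100 0 0 3 0 0 0;100 0 0 2 0 0 0;100 0 0 0 0 0 0.11;100 0 0 0 0 0 0.11;100 0 0 0 0 0 0.11;100 0 0 0 0 0 0.11;100 0 0 0 0 0 0.11;100 0 0 0 0 0 0.11;100 0 0 0 0 0 0.11;100 0 0 0 0 0 0.1"

```text
time: 20.02
tool_pos: [0.4234, -0.2845, 0.2759]
ee_rot: [1.566, 0.695, -0.142]
wrist_force: [-0.9, 0.8, -0.7]
width: 0.0943
```

```bash
python3 - <<'E'
from coll import *
from h import *
st(); print(robot.get_obs()['joint_positions'].round(2))
p,R=Rw(); G=Rg()
gt((.437,-.373,.19),G)
crop("scene","s16",80,90,330,290,3)
print('tips world-bias',[proj("scene",p+B+R@np.array([.019,0,s*.047])).round(1) for s in(1,-1)],'tool-bias',[proj("scene",p+R@np.array([.019-.025,0,s*.047])).round(1) for s in(1,-1)])
E
```

```text
t 20.02 p [ 0.4234 -0.2845  0.2759] w 0.0943 F [-0.9  0.8 -0.7]
[[ 0.76   0.635 -0.138]
 [-0.108 -0.086 -0.99 ]
 [-0.64   0.768  0.004]]
[-1.22 -0.53  1.97  0.78  1.29  0.43]
shift cm [ 8.99 -6.99  9.02]
rotvec [ 0.003  0.002 -0.003]
tips world-bias [array([155.8, 159.2]), array([194.4, 159.4])] tool-bias [array([157.1, 157.2]), array([194.8, 157.5])]
```

View pics/s16.png

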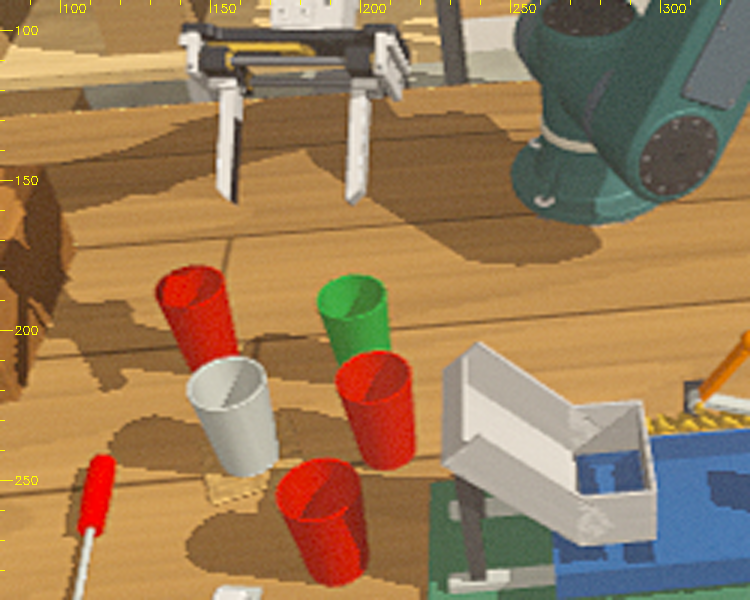

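```bash
python3 - <<'E'
from coll import *
from h import *
p,R=Rw()
crop("top","t16",290,150,470,330,4)
print('tips world-bias',[proj("top",p+B+R@np.array([.019,0,s*.047])).round(1) for s in(1,-1)],'tool-bias',[proj("top",p+R@np.array([.019-.025,0,s*.047])).round(1) for s in(1,-1)])
E
```

```text
tips world-bias [array([415.2, 214.1]), array([372.5, 207.3])] tool-bias [array([415.2, 224.2]), array([372.7, 217.4])]
```

View pics/t16.png

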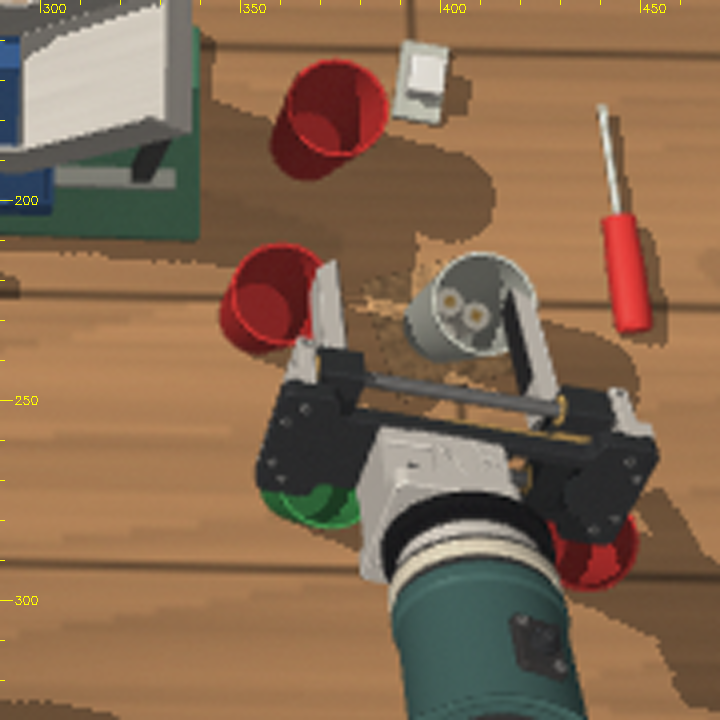

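```bash
cat >> h.py <<'E'
BT=np.array([-.025,0,.002])
def gt(t,Rt=R0): go(np.asarray(t)-Rt@BT,Rt)
def tcp():
    p,R=Rw(); return p+R@BT
B=np.zeros(3)
E
sed -i 's/\.3579,/.3329,/' kin.py
python3 - <<'E'
from coll import *
from h import *
G=Rg(); print(tcp().round(3))
gt((.437,-.373,.17),G); gt((.437,-.373,.082),G)
print([x.round(2) for x in ik(np.array((.437,-.373,.082)),G,QG,n=0)])
print(depth(np.array((.437,-.373,.082)),G,open_=.094,G=G))
print(depth(np.array((.437,-.373,.092)),G,open_=.094,G=G))
E
```

```text
[ 0.402 -0.283  0.285]
shift cm [11.06 -5.59  8.53]
rotvec [-0.007 -0.002  0.008]
shift cm [ 16.77 -12.28   8.59]
rotvec [-0.007 -0.002  0.008]
[array([-1.22, -0.06,  2.08,  1.01,  0.92, -0.07])]
[0.00429714 0.06107013 0.04877519 0.03117734 0.05647529]
[0.01366312 0.07048581 0.05476496 0.03117734 0.05727529]
```

Call:
step_arm:
  motion: "100 1.5 -0.8 1.2 0 0 0;100 2.4 -1.2 1.8 0 0 0;100 2.4 -1.2 1.8 0 0 0;100 2.4 -1.2 1.8 0 0 0;100 2.4 -1.2 1.9 0 0 0;100 0 0 0 0 0 0;100 0 0 0 0 0 0"

```text
time: 20.7
tool_pos: [0.4614, -0.3751, 0.1594]
ee_rot: [1.575, 0.704, -0.133]
wrist_force: [0.0, -0.3, 0.0]
width: 0.0941
```

```bash
python3 - <<'E'
from coll import *
from h import *
G=Rg(); print(tcp().round(3)); 
gt((.437,-.373,.09),G)
p,R=Rw();t=tcp()
for n in("scene","top"): print([proj(n,t+R@np.array([.019,0,s*.047])).round(1) for s in(1,-1)])
crop("top","t17",350,150,470,290,5); crop("scene","s17",100,130,240,270,5)
E
```

```text
[ 0.442 -0.375  0.176]
shift cm [ 5.13 -6.86 -0.04]
rotvec [-0.    -0.005  0.006]
[array([129.3, 205.5]), array([165.3, 205.6])]
[array([437.6, 216.4]), array([400. , 210.6])]
```

View pics/t17.png

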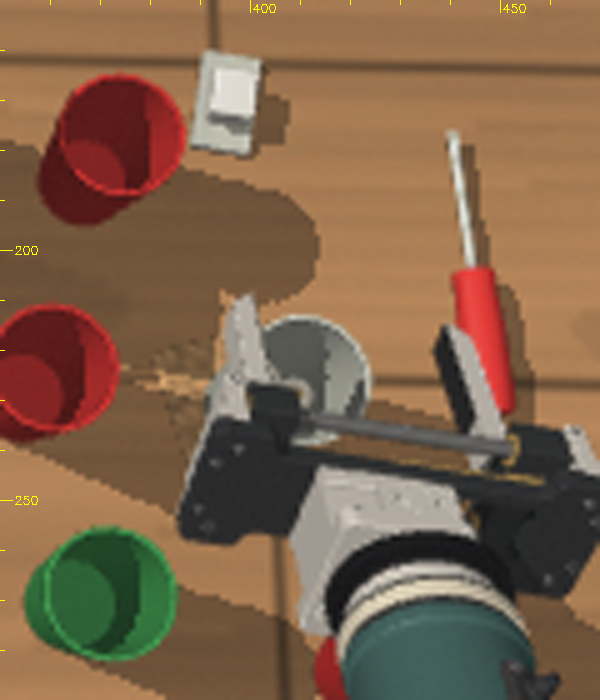

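View pics/s17.png

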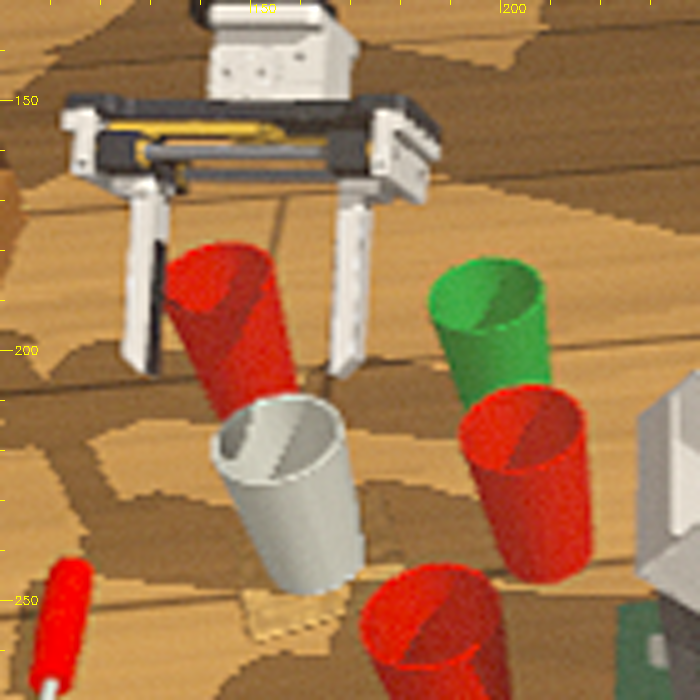

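```bash
python3 - <<'E'
from h import *
print(atz('scene',155.7,218.2,.104),atz('top',410.7,226,.104), tri((155.7,218.2),(410.7,226)))
# mat corners scene: (147? )
E
```

```text
[ 0.4434662  -0.37064832  0.104     ] [ 0.43491787 -0.3746488   0.104     ] [ 0.43591169 -0.37497614  0.09746846]
```

Call:
step_arm:
  motion: "100 1 -1.4 0 0 0 0;100 1 -1.4 0 0 0 0;100 1 -1.4 0 0 0 0;100 1 -1.4 0 0 0 0;100 1 -1.2 0 0 0 0;100 0 0 0 0 0 0;100 0 0 0 0 0 0"

```text
time: 21.38
tool_pos: [0.4554, -0.3745, 0.0786]
ee_rot: [1.568, 0.699, -0.139]
wrist_force: [0.2, -0.5, 0.6]
width: 0.0942
```

```bash
python3 - <<'E'
from coll import *
from h import *
st();G=Rg(); print(tcp().round(3)); 
gt((.438,-.374,.09),G)
crop("top","t18",350,150,470,290,5); crop("scene","s18",100,130,240,270,5)
E
```

```text
t 21.38 p [ 0.4554 -0.3745  0.0786] w 0.0942 F [ 0.2 -0.5  0.6]
[[ 0.758  0.638 -0.137]
 [-0.106 -0.087 -0.991]
 [-0.644  0.765  0.002]]
[ 0.436 -0.374  0.095]
shift cm [ 0.45 -0.24 -0.  ]
rotvec [ 0.003 -0.     0.001]
```

View pics/t18.png

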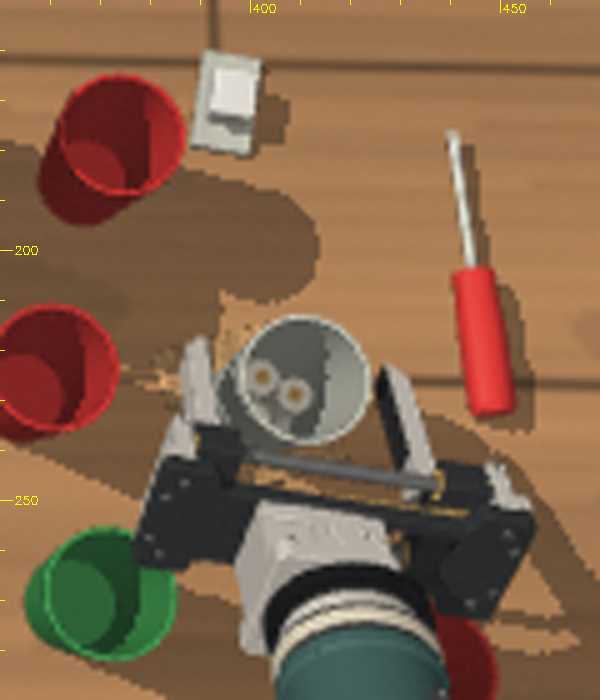

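View pics/s18.png

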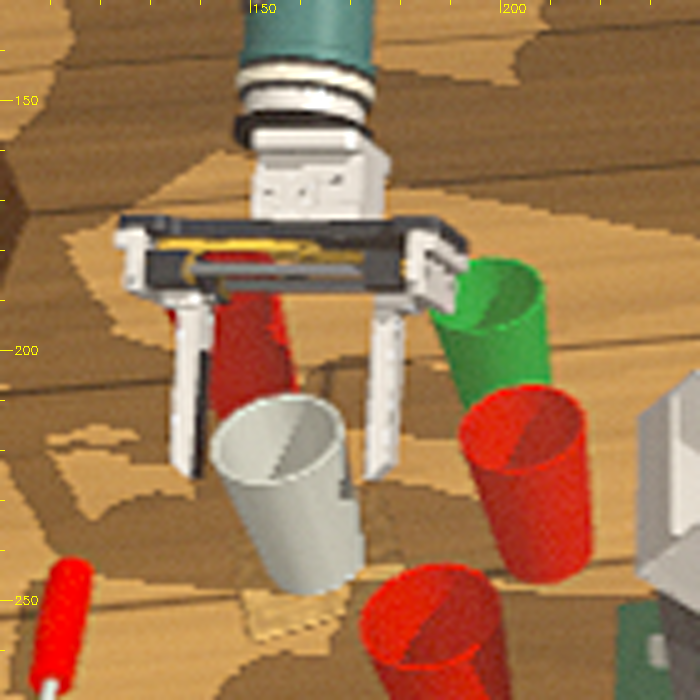

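Call:
step_arm:
  motion: "100 0.5 -0.3 0 0 0 0;20 0 0 0 0 0 0;20 0 0 0 0 0 0;20 0 0 0 0 0 0;20 0 0 0 0 0 0;20 0 0 0 0 0 0;20 0 0 0 0 0 0;20 0 0 0 0 0 0;20 0 0 0 0 0 0"

```text
time: 22.23
tool_pos: [0.4568, -0.3752, 0.0715]
ee_rot: [1.57, 0.7, -0.139]
wrist_force: [0.5, -2.1, 0.8]
width: 0.068
```

```bash
python3 - <<'E'
from coll import *
from h import *
st(); print(tcp().round(3))
crop("top","t19",350,150,470,290,5); crop("scene","s19",100,130,240,270,5)
E
```

```text
t 22.23 p [ 0.4568 -0.3752  0.0715] w 0.068 F [ 0.5 -2.1  0.8]
[[ 0.757  0.638 -0.138]
 [-0.106 -0.089 -0.99 ]
 [-0.644  0.765  0.001]]
[ 0.438 -0.374  0.088]
```

View pics/s19.png

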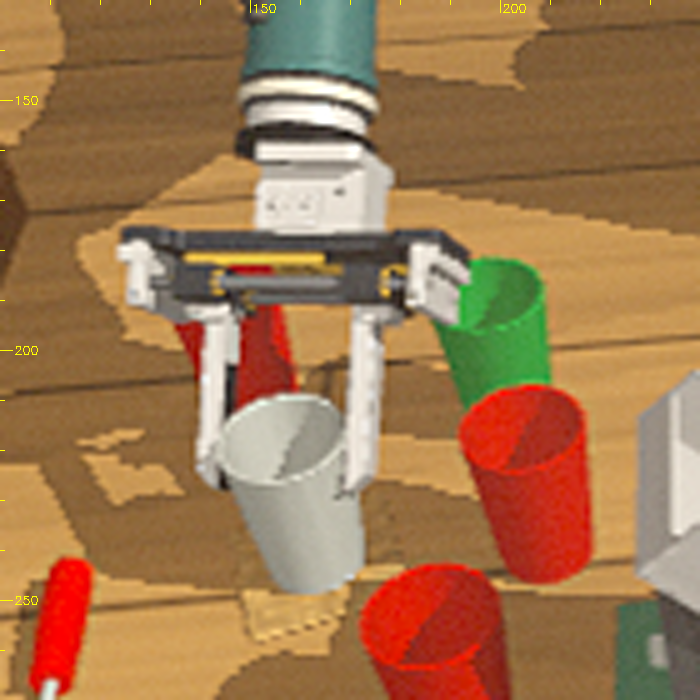

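Call:
step_arm:
  motion: "20 -0.65 0.76 0 0 0 0;20 -1.3 1.5 0 0 0 0;20 -1.9 2.3 0 0 0 0;20 -1.9 2.3 0 0 0 0;20 -1.9 2.3 0 0 0 0;20 -1.9 2.3 0 0 0 0;20 -1.9 2.3 0 0 0 0;20 -1.3 1.5 0 0 0 0;20 0 0 0 0 0 0"

```text
time: 23.08
tool_pos: [0.4584, -0.3759, 0.2754]
ee_rot: [1.562, 0.696, -0.144]
wrist_force: [-0.2, -0.6, -0.6]
width: 0.0677
```

```bash
cat > pourplan.py <<'E'
from coll import *
from h import *
G=np.array([[0.757,0.638,-0.138],[-0.106,-0.089,-0.99],[-0.644,0.765,0.001]]); HG2=.084
def pose(tilt,daz=-80,phi=-50,mouth=(.579,-.085,.225)):
    R=pourR(tilt,daz,phi,G); c=R@G.T@np.array([0,0,1]); return np.array(mouth)-c*(.1-HG2),R
E
python3 - <<'E'
from pourplan import *
st(); q=robot.get_obs()['joint_positions']; print(q.round(2),tcp().round(3))
# waypoint: upright, rotated phi, above chute approach
for phi in(-40,-50,-60):
  print('phi',phi)
  for tilt in (0,30,60,90,105,115,125,130):
    t,R=pose(tilt,phi=phi,mouth=(.579,-.085,.225 if tilt>80 else .30)); s=ik(t,R,q,n=0); 
    if s: q=s[0]
    print(tilt,t.round(3),[x.round(2) for x in s],depth(t,R,open_=.07,HG=HG2,G=G).round(3))
E
```

```text
t 23.08 p [ 0.4584 -0.3759  0.2754] w 0.0677 F [-0.2 -0.6 -0.6]
[[ 0.759  0.636 -0.137]
 [-0.11  -0.083 -0.991]
 [-0.641  0.767  0.007]]
[-1.21 -0.28  1.81  0.8   1.22  0.36] [ 0.439 -0.375  0.291]
phi -40
0 [ 0.579 -0.085  0.284] [] [0.135 0.255 0.062 0.093 0.028]
30 [ 0.578 -0.077  0.286] [array([-0.18, -0.18,  1.58, -0.09,  1.26,  2.35])] [0.137 0.261 0.059 0.106 0.06 ]
60 [ 0.577 -0.071  0.292] [array([-0.47, -0.06,  1.46,  0.45,  1.54,  2.2 ])] [0.117 0.241 0.067 0.118 0.074]
90 [ 0.576 -0.069  0.225] [array([-0.66,  0.18,  1.5 ,  0.83,  1.71,  2.11])] [0.026 0.145 0.032 0.072 0.031]
105 [ 0.576 -0.07   0.229] [array([-0.72,  0.3 ,  1.48,  1.  ,  1.83,  2.14])] [0.014 0.125 0.026 0.063 0.032]
115 [ 0.576 -0.071  0.232] [array([-0.74,  0.37,  1.47,  1.11,  1.91,  2.17])] [0.005 0.107 0.02  0.055 0.035]
125 [ 0.577 -0.072  0.234] [array([-0.76,  0.45,  1.48,  1.22,  1.98,  2.21])] [-0.002  0.077  0.015  0.046  0.04 ]
130 [ 0.577 -0.073  0.235] [array([-0.76,  0.49,  1.48,  1.27,  2.01,  2.23])] [-0.006  0.062  0.012  0.041  0.045]
phi -50
0 [ 0.579 -0.085  0.284] [] [0.144 0.265 0
[... 889 characters left out ...]
] [] [0.16  0.283 0.069 0.093 0.06 ]
60 [ 0.577 -0.071  0.292] [array([-0.36,  0.09,  1.25,  0.25,  1.75,  2.53])] [0.143 0.263 0.078 0.104 0.074]
90 [ 0.576 -0.069  0.225] [array([-0.57,  0.3 ,  1.29,  0.66,  1.88,  2.43])] [0.045 0.165 0.045 0.067 0.031]
105 [ 0.576 -0.07   0.229] [array([-0.63,  0.41,  1.26,  0.85,  2.  ,  2.44])] [0.033 0.144 0.04  0.059 0.032]
115 [ 0.576 -0.071  0.232] [array([-0.66,  0.49,  1.25,  0.97,  2.08,  2.46])] [0.024 0.13  0.034 0.051 0.035]
125 [ 0.577 -0.072  0.234] [array([-0.68,  0.56,  1.25,  1.1 ,  2.14,  2.49])] [0.014 0.105 0.028 0.042 0.04 ]
130 [ 0.577 -0.073  0.235] [array([-0.69,  0.6 ,  1.26,  1.16,  2.17,  2.51])] [0.009 0.089 0.024 0.038 0.045]
```

```bash
python3 - <<'E'
from pourplan import *
q=robot.get_obs()['joint_positions']
p0=tcp(); _,R=Rw()
P=np.array([.577,-.075,.305])
for f in np.linspace(0,1,6):
    t=p0*(1-f)+P*f; s=ik(t,R,q,n=0); print(f,[x.round(2) for x in s],depth(t,R,HG=HG2,G=G).min().round(3)); q=s[0] if s else q
_,Rt=pose(60,phi=-55); rv=Ro.from_matrix(R.T@Rt).as_rotvec(); print(rv.round(3),np.linalg.norm(rv))
for f in np.linspace(0,1,9):
    Q=R@Ro.from_rotvec(rv*f).as_matrix(); c=Q@G.T[:,2]; s=ik(P,Q,q,n=0); print(round(f,2),[x.round(2) for x in s],'tilt',np.degrees(np.arccos(c[2])).round(),depth(P,Q,HG=HG2,G=G).min().round(3)); q=s[0] if s else q
for a,b in((60,90),(90,105),(105,115),(115,125),(125,132)):
    print(a,b,Ro.from_matrix(pose(a,phi=-55)[1].T@pose(b,phi=-55)[1]).as_rotvec().round(3))
go(P-R@BT)
E
```

```text
0.0 [array([-1.21, -0.27,  1.8 ,  0.8 ,  1.22,  0.36])] 0.107
0.2 [array([-1.08, -0.36,  1.86,  0.74,  1.15,  0.49])] 0.109
0.4 [array([-0.91, -0.43,  1.9 ,  0.65,  1.06,  0.65])] 0.067
0.6000000000000001 [array([-0.71, -0.46,  1.92,  0.53,  0.97,  0.85])] 0.02
0.8 [array([-0.5 , -0.46,  1.91,  0.36,  0.88,  1.09])] 0.012
1.0 [array([-0.29, -0.43,  1.88,  0.16,  0.82,  1.36])] 0.039
[ 1.145 -0.17  -0.78 ] 1.3957783018454188
0.0 [array([-0.29, -0.43,  1.88,  0.16,  0.82,  1.36])] tilt 1.0 0.039
0.12 [array([-0.27, -0.38,  1.8 ,  0.09,  0.94,  1.56])] tilt 7.0 0.043
0.25 [array([-0.26, -0.32,  1.72,  0.06,  1.07,  1.73])] tilt 15.0 0.047
0.38 [array([-0.26, -0.26,  1.63,  0.07,  1.19,  1.87])] tilt 23.0 0.053
0.5 [array([-0.28, -0.19,  1.55,  0.09,  1.31,  2.  ])] tilt 31.0 0.064
0.62 [array([-0.3 , -0.13,  1.47,  0.13,  1.42,  2.11])] tilt 38.0 0.075
0.75 [array([-0.33, -0.07,  1.4 ,  0.17,  1.53,  2.23])] tilt 46.0 0.075
0.88 [array([-0.36, -0.  ,  1.33,  0.23,  1.63,  2.34])] tilt 53.0 0.078
1.0 [array([-0.39,  0.05,  1.28,  0.29,  1.72,  2.46])] tilt 60.0 0.082
60 90 [ 0.117  0.099 -0.501]
90 105 [ 0.059  0.05  -0.25 ]
105 115 [ 0.039  0.033 -0.167]
115 125 [ 0.039  0.033 -0.167]
125 132 [ 0.027  0.023 -0.117]
shift cm [  6.31   7.33 -31.61]
```

Call:
step_arm:
  motion: "20 -1.6 1.9 0 0 0 0;20 0.2 0.3 -1.2 0 0 0;20 0.5 0.6 -2.2 0 0 0;20 0.5 0.6 -2.7 0 0 0;20 0.5 0.6 -2.7 0 0 0;20 0.5 0.6 -2.7 0 0 0;20 0.5 0.6 -2.7 0 0 0;20 0.5 0.6 -2.7 0 0 0;20 0.5 0.6 -2.7 0 0 0;20 0.5 0.6 -2.7 0 0 0;20 0.5 0.6 -2.7 0 0 0;20 0.5 0.6 -2.7 0 0 0;20 0.5 0.6 -2.7 0 0 0;20 0.5 0.6 -1.2 0 0 0;20 0 0 0 0 0 0;20 0 0 0 0 0 0"

```text
time: 24.42
tool_pos: [0.5953, -0.073, 0.3083]
ee_rot: [1.571, 0.706, -0.134]
wrist_force: [0.7, 0.3, -2.3]
width: 0.0679
```

```bash
python3 - <<'E'
from pourplan import *
st(); print(tcp().round(3)); p,R=Rw()
t,Rt=pose(60,phi=-55); print(Ro.from_matrix(R.T@Rt).as_rotvec().round(3))
crop("scene","s20",180,80,380,290,3); crop("top","t20",200,100,400,280,4)
E
```

```text
t 24.42 p [ 0.5953 -0.073   0.3083] w 0.0679 F [ 0.7  0.3 -2.3]
[[ 0.754  0.643 -0.134]
 [-0.102 -0.087 -0.991]
 [-0.649  0.761 -0.   ]]
[ 0.576 -0.072  0.324]
[ 1.145 -0.172 -0.767]
```

View pics/s20.png

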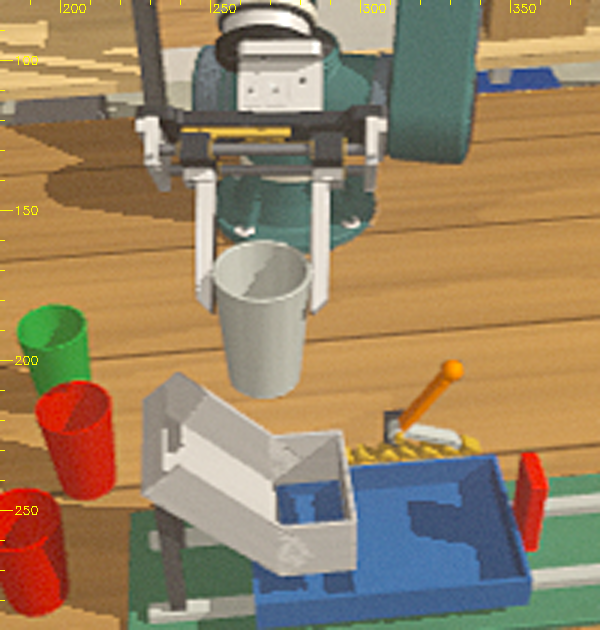

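View pics/t20.png

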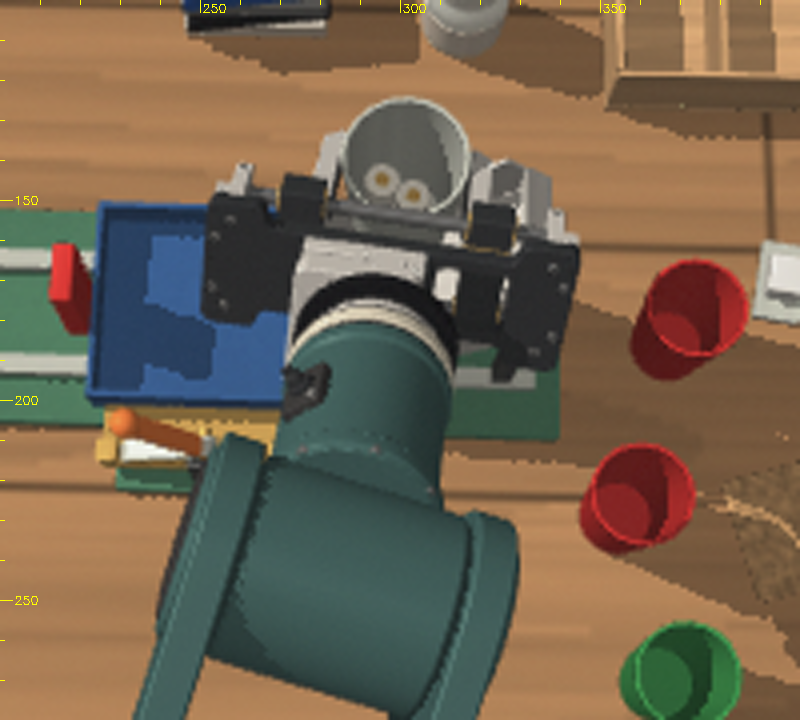

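Call:
step_arm:
  motion: "20 0 0 0 0.095 -0.014 -0.064;20 0 0 0 0.095 -0.014 -0.064;20 0 0 0 0.095 -0.014 -0.064;20 0 0 0 0.095 -0.014 -0.064;20 0 0 0 0.095 -0.014 -0.064;20 0 0 0 0.095 -0.014 -0.064;20 0 0 0 0.095 -0.014 -0.064;20 0 0 0 0.095 -0.014 -0.064;20 0 0 0 0.095 -0.014 -0.064;20 0 0 0 0.095 -0.014 -0.064;20 0 0 0 0.095 -0.014 -0.064;20 0 0 0 0.1 -0.018 -0.064;20 0 0 0 0 0 0;20 0 0 0 0 0 0"

```text
time: 25.68
tool_pos: [0.5962, -0.0773, 0.3107]
ee_rot: [-2.612, 1.271, 0.874]
wrist_force: [-0.9, 0.7, -1.4]
width: 0.0679
```

```bash
python3 - <<'E'
from pourplan import *
st(); print(tcp().round(3)); p,R=Rw()
t,Rt=pose(90,phi=-55,mouth=(.579,-.085,.23)); go(t-R@BT,Rt); print('t',t)
c=R@G.T[:,2]; rim=tcp()+c*.016; print('rim',rim,c,proj('scene',rim),proj('top',rim))
crop("scene","s21",180,80,380,290,3); crop("top","t21",200,100,400,280,4)
E
```

```text
t 25.68 p [ 0.5962 -0.0773  0.3107] w 0.0679 F [-0.9  0.7 -1.4]
[[ 0.189  0.352 -0.917]
 [ 0.226 -0.924 -0.308]
 [-0.955 -0.149 -0.255]]
[ 0.59  -0.084  0.334]
shift cm [10.01 -0.25  3.44]
rotvec [ 0.115  0.097 -0.503]
t [ 0.57623049 -0.06924213  0.23001163]
rim [ 0.59196944 -0.09723892  0.34206002] [ 0.14627352 -0.8529789   0.50099206] [253.58025764 174.38935518] [312.95541085 131.93834627]
```

View pics/s21.png

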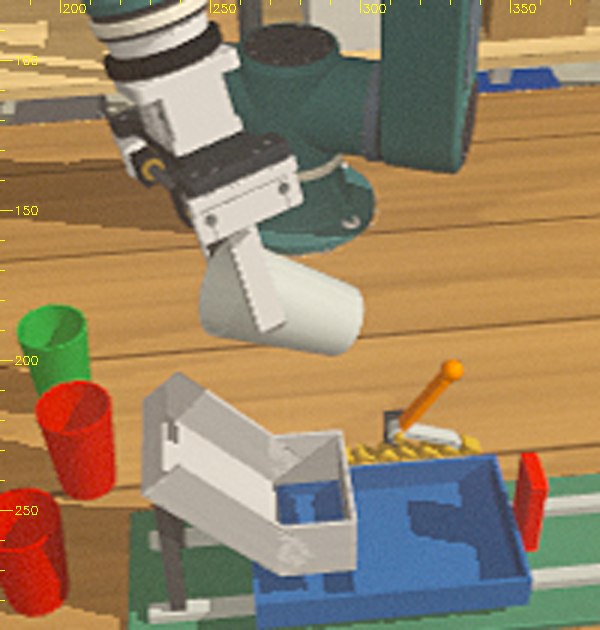

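View pics/t21.png

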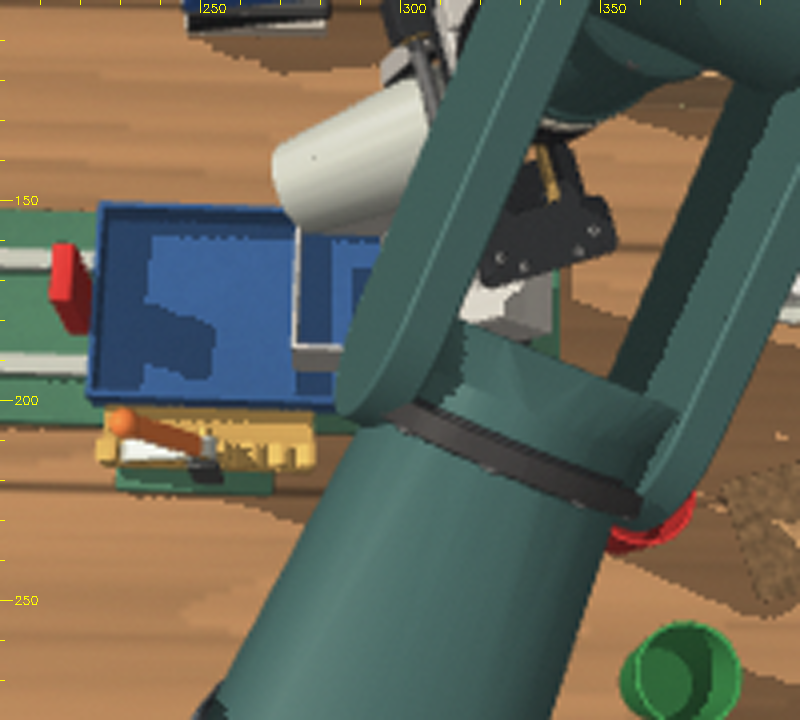

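Call:
step_arm:
  motion: "20 2 0 0.7 0.029 0.024 -0.1;20 2.5 0 0.9 0.029 0.024 -0.1;20 2.5 0 0.9 0 0 0;20 2 0 0.7 0 0 0;20 0.6 0 0.1 0 0 0;20 0 0 0 0 0 0;20 0 0 0 0 0 0"

```text
time: 26.37
tool_pos: [0.5826, -0.0491, 0.217]
ee_rot: [-2.261, 1.102, 1.192]
wrist_force: [0.8, -0.1, -1.1]
width: 0.0674
```

```bash
python3 - <<'E'
from pourplan import *
st(); print(tcp().round(3)); p,R=Rw()
t,Rt=pose(90,phi=-55,mouth=(.579,-.085,.23)); go(t-R@BT,Rt); print('t',t,depth(tcp(),R,HG=HG2,G=G).round(3))
crop("scene","s22",180,80,380,290,3)
E
```

```text
t 26.37 p [ 0.5826 -0.0491  0.217 ] w 0.0674 F [ 0.8 -0.1 -1.1]
[[ 0.167  0.337 -0.926]
 [ 0.42  -0.875 -0.243]
 [-0.892 -0.348 -0.288]]
[ 0.577 -0.06   0.239]
shift cm [0.39 1.09 0.5 ]
rotvec [ 0.064  0.045 -0.304]
t [ 0.57623049 -0.06924213  0.23001163] [0.071 0.188 0.052 0.083 0.042]
```

View pics/s22.png

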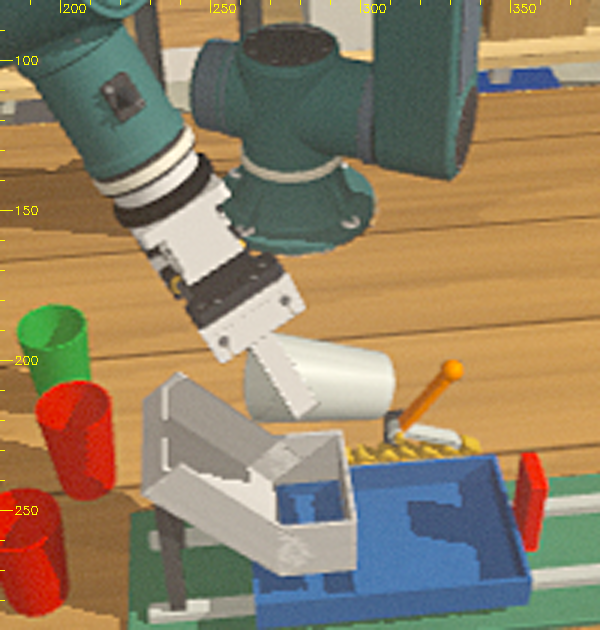

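Call:
step_arm:
  motion: "20 0.1 0.3 0.1 0.016 0.011 -0.076;20 0.1 0.3 0.1 0.016 0.011 -0.076;20 0.1 0.3 0.1 0.016 0.011 -0.076;20 0.1 0.3 0.1 0.016 0.011 -0.076;20 0 0 0 0 0 0;20 0 0 0 0.02 0.017 -0.083;20 0 0 0 0 0 0;20 0 0 0 0 0 0;20 0 0 0 0.02 0.017 -0.083;20 0 0 0 0 0 0;20 0 0 0 0 0 0;20 0 0 0 0.02 0.017 -0.083;20 0 0 0 0 0 0;20 0 0 0 0 0 0"

```text
time: 27.58
tool_pos: [0.5829, -0.058, 0.2048]
ee_rot: [-1.909, 0.572, 1.476]
wrist_force: [-0.1, 0.2, -0.8]
width: 0.0672
```

```bash
python3 - <<'E'
from pourplan import *
st(); print(tcp().round(3)); p,R=Rw(); print('tilt',np.degrees(np.arccos((R@G.T[:,2])[2])))
t,Rt=pose(120,phi=-55,mouth=(.579,-.085,.23)); go(t-R@BT,Rt); print('t',t,depth(tcp(),R,HG=HG2,G=G).round(3))
crop("scene","s23",180,80,380,290,3)
E
```

```text
t 27.58 p [ 0.5829 -0.058   0.2048] w 0.0672 F [-0.1  0.2 -0.8]
[[ 0.08   0.282 -0.956]
 [ 0.837 -0.54  -0.089]
 [-0.542 -0.793 -0.279]]
[ 0.579 -0.079  0.218]
tilt 104.95612613184623
shift cm [-0.46 -2.09 -0.41]
rotvec [ 0.054  0.049 -0.253]
t [ 0.57660372 -0.07135881  0.23800977] [0.026 0.141 0.022 0.045 0.025]
```

View pics/s23.png

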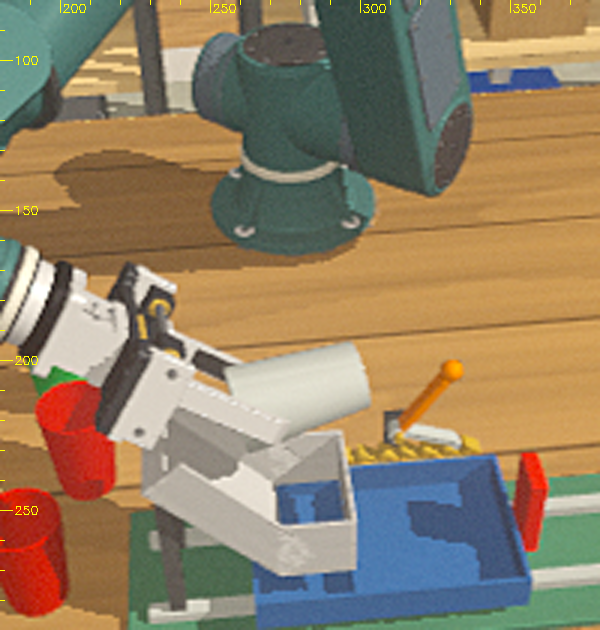

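Call:
step_arm:
  motion: "20 -0.1 -0.7 -0.1 0.018 0.016 -0.084;20 -0.2 -0.7 -0.1 0.018 0.016 -0.084;20 -0.2 -0.7 -0.1 0.018 0.016 -0.084;20 0 0 0 0 0 0;20 0 0 0 0 0 0;20 0 0 0 0 0 0"

```text
time: 28.13
tool_pos: [0.5801, -0.0524, 0.2268]
ee_rot: [-1.844, 0.318, 1.508]
wrist_force: [-0.2, -0.8, -1.2]
width: 0.0676
```

```bash
python3 - <<'E'
from pourplan import *
st(); print(tcp().round(3)); p,R=Rw(); print('tilt',np.degrees(np.arccos((R@G.T[:,2])[2])),depth(tcp(),R,HG=HG2,G=G).round(3))
crop("scene","s24",210,160,330,290,5);crop("top","t24",200,100,400,280,4)
E
```

```text
t 28.13 p [ 0.5801 -0.0524  0.2268] w 0.0676 F [-0.2 -0.8 -1.2]
[[ 0.06   0.25  -0.966]
 [ 0.948 -0.318 -0.024]
 [-0.313 -0.915 -0.256]]
[ 0.577 -0.076  0.234]
tilt 119.88932747600663 [0.018 0.116 0.027 0.048 0.035]
```

View pics/s24.png

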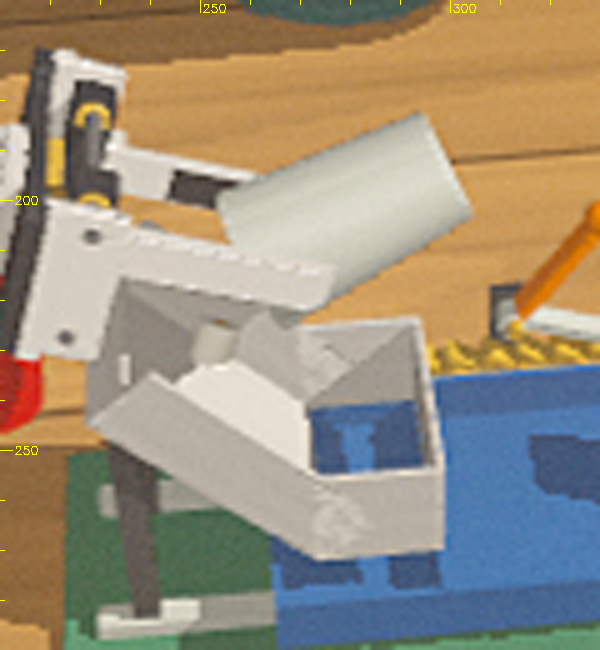

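View pics/t24.png

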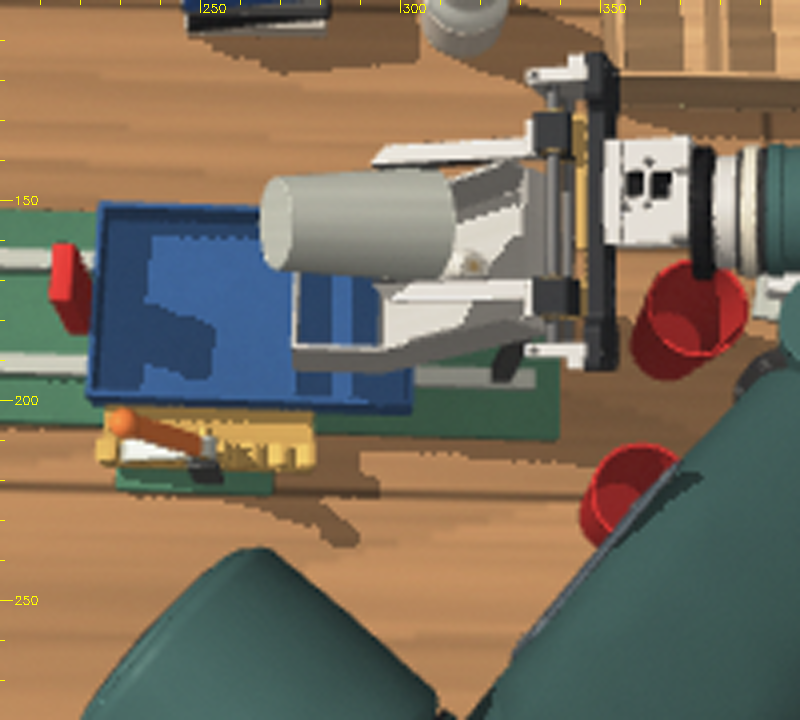

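Call:
step_arm:
  motion: "20 0 0 0 0 0 0;20 0 0 0 0 0 0;20 0 -0.3 0 0.018 0.016 -0.084;20 0 -0.3 0 0.018 0.016 -0.084;20 0 0 0 0 0 0;20 0 0 0 0 0 0;20 0 0 0 0 0 0;20 0 0 0 0 0 0"

```text
time: 28.9
tool_pos: [0.5786, -0.0511, 0.2327]
ee_rot: [-1.805, 0.147, 1.519]
wrist_force: [-0.4, -0.0, -0.7]
width: 0.0674
```

```bash
python3 - <<'E'
from pourplan import *
st(); print(tcp().round(3)); p,R=Rw(); print('tilt',np.degrees(np.arccos((R@G.T[:,2])[2])),depth(tcp(),R,HG=HG2,G=G).round(3))
crop("scene","s25",210,160,330,290,5);crop("top","t25",250,130,350,220,7)
E
```

```text
t 28.9 p [ 0.5786 -0.0511  0.2327] w 0.0674 F [-0.4 -0.  -0.7]
[[ 0.051  0.225 -0.973]
 [ 0.988 -0.154  0.016]
 [-0.146 -0.962 -0.23 ]]
[ 0.575 -0.076  0.236]
tilt 129.95020469398344 [0.007 0.084 0.02  0.039 0.043]
```

View pics/s25.png

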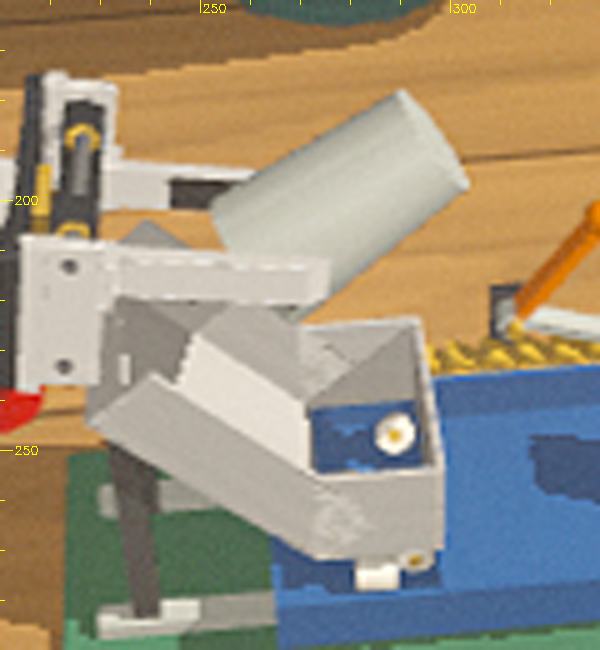

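View pics/t25.png

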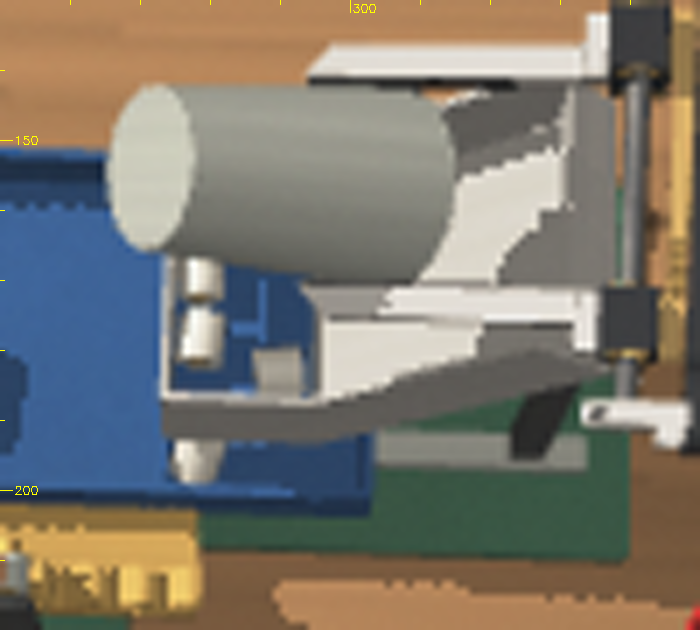

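Call:
step_arm:
  motion: "20 0 -0.4 0 0.01 0.009 -0.045;20 0 0.4 0 0 0 0;20 0 -0.4 0 0 0 0;20 0 0.4 0 0 0 0;20 0 -0.4 0 0 0 0;20 0 0 0 0 0 0;20 0 0 0 0 0 0;20 0 0 0 0 0 0"

```text
time: 29.67
tool_pos: [0.5775, -0.0504, 0.2356]
ee_rot: [-1.793, 0.099, 1.52]
wrist_force: [0.6, -0.1, -0.4]
width: 0.0676
```

Call:
step_arm:
  motion: "20 0 -2.5 0 0 0 0;20 0 -3 0 0 0 0;20 0 -3 0 -0.018 -0.016 0.084;20 0 0 0 -0.018 -0.016 0.084;20 0 0 0 -0.018 -0.016 0.084;20 0 0 0 -0.018 -0.016 0.084;20 0 0 0 -0.018 -0.016 0.084;20 0 0 0 -0.018 -0.016 0.084;20 0 0 0 -0.018 -0.016 0.084;20 0 0 0 -0.018 -0.016 0.084;20 0 0 0 -0.018 -0.016 0.084;20 0 0 0 -0.018 -0.016 0.084;20 0 0 0 -0.018 -0.016 0.084;20 0 0 0 -0.018 -0.016 0.084;20 0 0 0 -0.018 -0.016 0.084;20 0 0 0 0 0 0"

```text
time: 31.0
tool_pos: [0.5575, -0.0385, 0.3193]
ee_rot: [-2.351, 1.173, 1.112]
wrist_force: [-0.1, 1.2, -0.3]
width: 0.0674
```

```bash
python3 - <<'E'
from pourplan import *
st(); print(tcp().round(3)); p,R=Rw(); print('tilt',np.degrees(np.arccos((R@G.T[:,2])[2])),robot.get_obs()['joint_positions'].round(2))
print(Ro.from_matrix(R.T@G).as_rotvec().round(3))
crop("scene","s26",180,90,380,290,4);crop("top","t26",200,110,350,220,5)
E
```

```text
t 31.0 p [ 0.5575 -0.0385  0.3193] w 0.0674 F [-0.1  1.2 -0.3]
[[ 0.171  0.341 -0.924]
 [ 0.347 -0.899 -0.267]
 [-0.922 -0.275 -0.272]]
[ 0.551 -0.048  0.342]
tilt 67.48788748540449 [-0.43  0.03  1.25  0.41  1.83  2.51]
[-1.208  0.096  0.864]
```

View pics/s26.png

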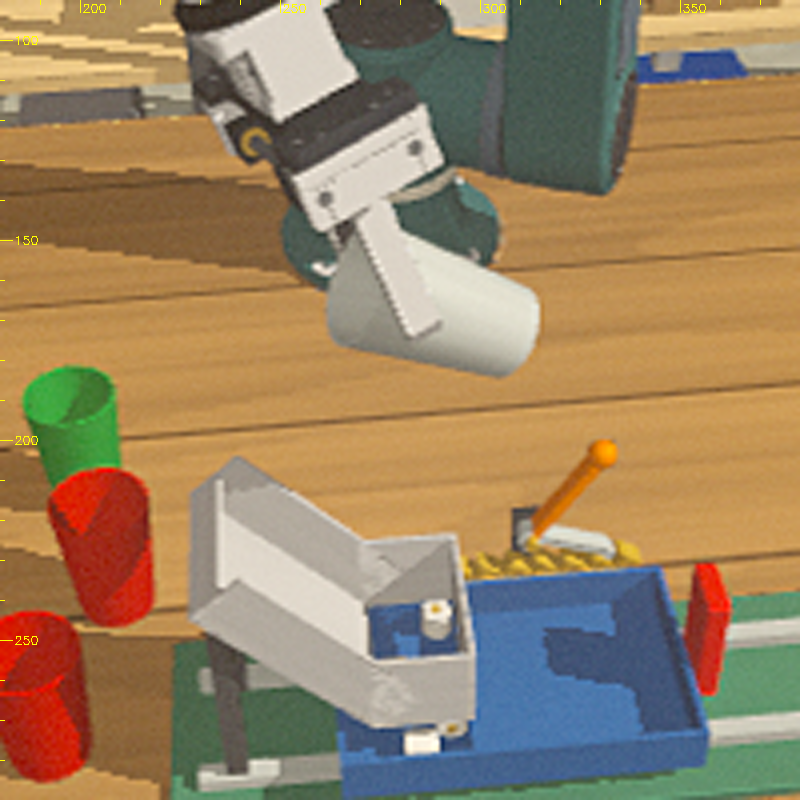

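View pics/t26.png

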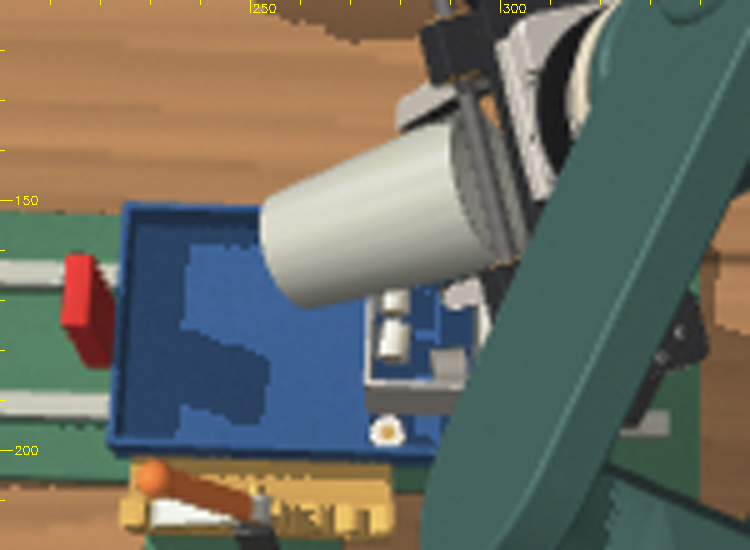

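Call:
step_arm:
  motion: "20 0 0 0 -0.093 0.007 0.066;20 0 0 0 -0.093 0.007 0.066;20 0 0 0 -0.093 0.007 0.066;20 0 0 0 -0.093 0.007 0.066;20 0 0 0 -0.093 0.007 0.066;20 0 0 0 -0.093 0.007 0.066;20 0 0 0 -0.093 0.007 0.066;20 0 0 0 -0.093 0.007 0.066;20 0 0 0 -0.093 0.007 0.066;20 0 0 0 -0.093 0.007 0.066;20 0 0 0 -0.093 0.007 0.066;20 0 0 0 -0.093 0.007 0.066;20 0 0 0 -0.092 0.007 0.066;20 0 0 0 0 0 0;20 0 0 0 0 0 0"

```text
time: 32.35
tool_pos: [0.5568, -0.0419, 0.312]
ee_rot: [1.576, 0.72, -0.143]
wrist_force: [0.2, -0.0, -0.1]
width: 0.0675
```

```bash
python3 - <<'E'
from pourplan import *
st(); print(tcp().round(3)); p,R=Rw()
go((.4584,-.3759,.29),G)
crop("top","t27",230,100,380,220,5)
E
```

```text
t 32.35 p [ 0.5568 -0.0419  0.312 ] w 0.0675 F [ 0.2 -0.  -0.1]
[[ 0.744  0.652 -0.146]
 [-0.107 -0.099 -0.989]
 [-0.66   0.752 -0.004]]
[ 0.538 -0.041  0.329]
shift cm [-2.3  -4.75 34.48]
rotvec [-0.009  0.003  0.02 ]
```

View pics/t27.png

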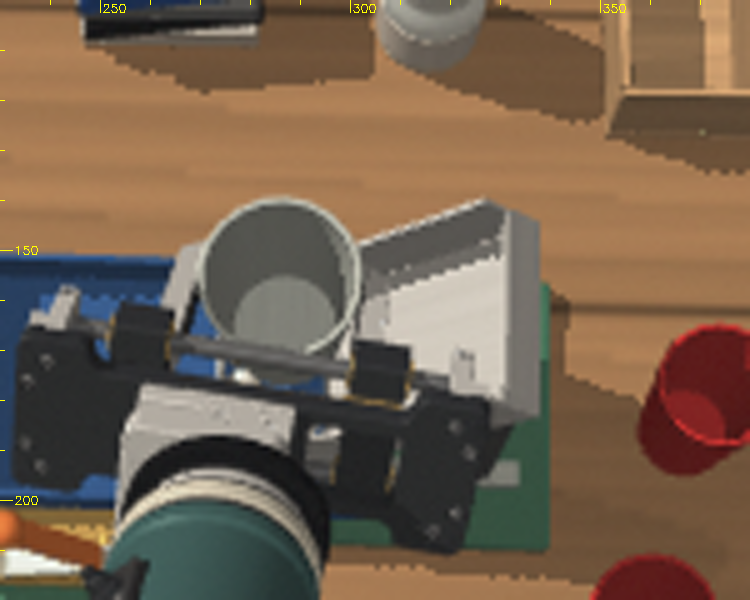

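Call:
step_arm:
  motion: "20 -0.3 -0.2 1.2 0 0 0;20 -0.3 -0.2 2 0 0 0;20 -0.3 -0.2 2.7 0 0 0;20 -0.3 -0.2 2.7 0 0 0;20 -0.3 -0.2 2.7 0 0 0;20 -0.3 -0.2 2.7 0 0 0;20 -0.3 -0.2 2.7 0 0 0;20 -0.3 -0.2 2.7 0 0 0;20 -0.3 -0.2 2.7 0 0 0;20 -0.3 -0.2 2.7 0 0 0;20 -0.3 -0.2 2.7 0 0 0;20 -0.3 -0.2 2.7 0 0 0;20 -0.3 -0.2 2.7 0 0 0;20 -0.3 -0.2 1.6 0 0 0.02;20 0 0 0 0 0 0;20 0 0 0 0 0 0"

```text
time: 33.73
tool_pos: [0.4588, -0.3776, 0.3214]
ee_rot: [1.575, 0.695, -0.143]
wrist_force: [-1.3, 0.1, -1.0]
width: 0.0675
```

```bash
python3 - <<'E'
from pourplan import *
st(); print(tcp().round(3)); p,R=Rw()
go((.4568,-.3752,.0715),G)
go((.4568,-.3752,.09),G)
crop("top","t28",230,100,480,300,3);crop("scene","s28",80,90,380,310,2)
E
```

```text
t 33.73 p [ 0.4588 -0.3776  0.3214] w 0.0675 F [-1.3  0.1 -1. ]
[[ 0.76   0.633 -0.145]
 [-0.109 -0.095 -0.989]
 [-0.64   0.768 -0.003]]
[ 0.439 -0.377  0.337]
shift cm [ 15.82 -19.34  -0.13]
rotvec [-0.007  0.003 -0.005]
shift cm [ 14.64 -17.92  -0.13]
rotvec [-0.007  0.003 -0.005]
```

View pics/t28.png

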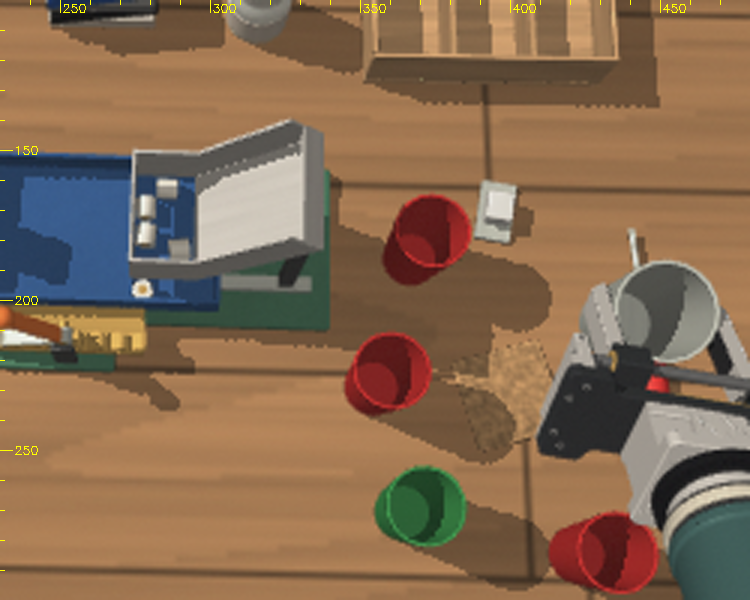

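View pics/s28.png

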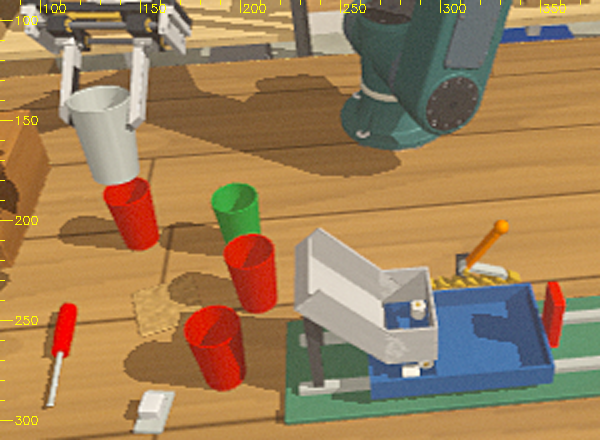

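Call:
step_arm:
  motion: "20 1.3 -1.5 0 -0.007 0.003 -0.005;20 1.9 -2.4 0 0 0 0;20 1.9 -2.4 0 0 0 0;20 1.9 -2.4 0 0 0 0;20 1.9 -2.4 0 0 0 0;20 1.9 -2.4 0 0 0 0;20 1.7 -2 -0.1 0 0 0;20 1 -1.2 0 0 0 0;20 0.6 -0.8 0 0 0 0;20 0.4 -0.5 0 0 0 0;20 0 0 0 0 0 0;20 0 0 0 0 0 0"

```text
time: 34.83
tool_pos: [0.4553, -0.3743, 0.0913]
ee_rot: [1.567, 0.698, -0.138]
wrist_force: [0.2, -0.2, -0.6]
width: 0.0676
```

```bash
python3 - <<'E'
from pourplan import *
st(); go((.4568,-.3752,.0718),G)
E
```

```text
t 34.83 p [ 0.4553 -0.3743  0.0913] w 0.0676 F [ 0.2 -0.2 -0.6]
[[ 0.759  0.637 -0.135]
 [-0.105 -0.084 -0.991]
 [-0.643  0.766  0.003]]
shift cm [ 1.37 -1.39  0.06]
rotvec [ 0.004 -0.001 -0.002]
```

Call:
step_arm:
  motion: "20 0.6 -0.6 0 0 0 0;20 0.5 -0.5 0 0 0 0;20 0.3 -0.3 0.1 0 0 0;20 0 0 0 0 0 0;20 0 0 0 0 0 0"

```text
time: 35.25
tool_pos: [0.4571, -0.3761, 0.0721]
ee_rot: [1.568, 0.696, -0.137]
wrist_force: [0.6, 1.8, 4.3]
width: 0.0673
```

Call:
step_arm:
  motion: "100 0 0 0 0 0 0;100 0 0 0 0 0 0;100 0 0 0 0 0 0;100 0 0 0 0 0 0;100 0 0 0 0 0 0"

```text
time: 35.67
tool_pos: [0.4559, -0.3757, 0.0702]
ee_rot: [1.568, 0.699, -0.138]
wrist_force: [-0.7, 0.4, -0.0]
width: 0.0938
```

```bash
python3 - <<'E'
from pourplan import *
st()
crop("scene","s29",80,130,260,290,4)
crop("top","t29",340,180,460,270,5)
E
```

```text
t 35.67 p [ 0.4559 -0.3757  0.0702] w 0.0938 F [-0.7  0.4 -0. ]
[[ 0.758  0.638 -0.136]
 [-0.105 -0.086 -0.991]
 [-0.644  0.765  0.002]]
```

View pics/s29.png

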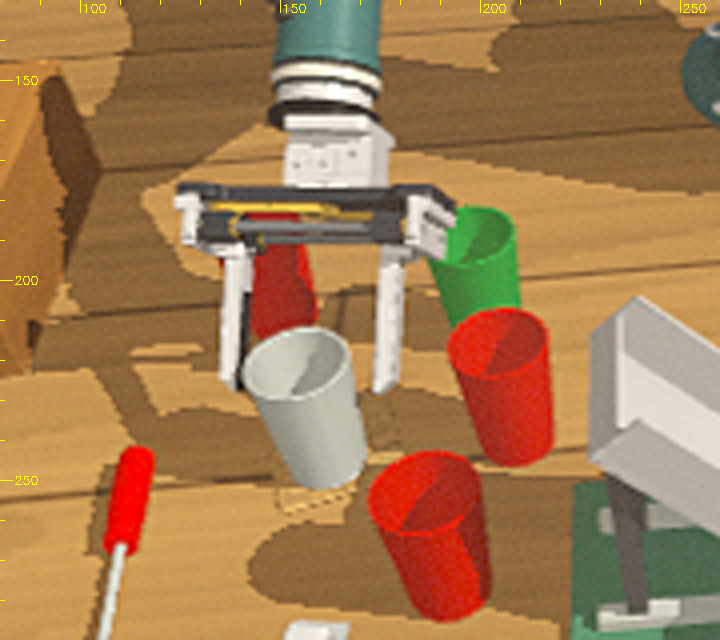

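View pics/t29.png

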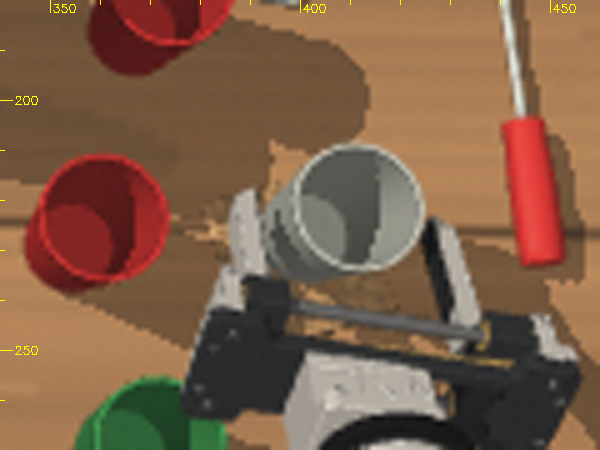

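```bash
python3 - <<'E'
import cv2
a=cv2.imread('pics/t28.png')[300:480,400:600]; b=cv2.imread('pics/s28.png')[260:360,100:260]
cv2.imwrite('pics/z1.png',cv2.resize(a,None,fx=3,fy=3)); cv2.imwrite('pics/z2.png',cv2.resize(b,None,fx=4,fy=4))
E
```

```text
(no output)
```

View pics/z1.png

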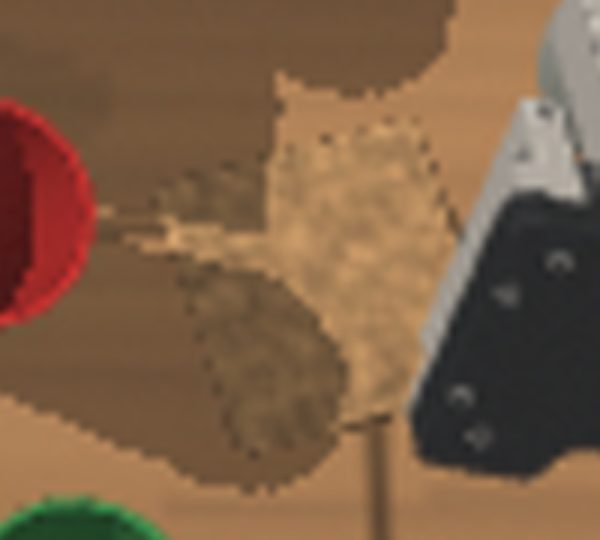

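View pics/z2.png

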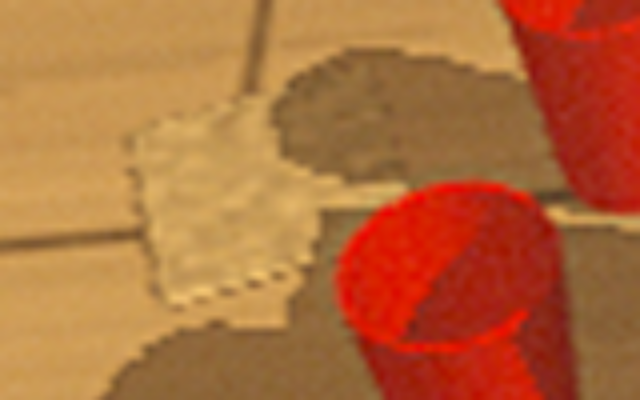

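```bash
python3 - <<'E'
from h import *
f=lambda x,y:(230+(400+x/3)/3,100+(300+y/3)/3)
c=[atz('top',*f(*q),.004) for q in((415,120),(155,195),(240,458))]
print([x.round(3) for x in c],'centre',((c[0]+c[2])/2).round(3))
# cup now: rim top view centre (410.5+..)
print('rim now',tri((154.8,220.3),(411.5,221.3)),atz('top',411.5,221.3,.104))
for X in((.437,-.374,.004),(.447,-.374,.004)): print(proj('scene',X),proj('top',X))
E
```

```text
[array([ 0.49 , -0.406,  0.004]), array([ 0.463, -0.321,  0.004]), array([ 0.379, -0.346,  0.004])] centre [ 0.434 -0.376  0.004]
rim now [ 0.44783881 -0.37564643  0.10135962] [ 0.44756603 -0.37738713  0.104     ]
[163.01816821 241.3485288 ] [399.0974408 231.0325241]
[162.60381859 243.92103926] [398.9466718  227.61522117]
```

Call:
step_arm:
  motion: "100 0.8 0.6 -0.1 0 0 0;20 0 0 0 0 0 0;20 0 0 0 0 0 0;20 0 0 0 0 0 0;20 0 0 0 0 0 0;20 0 0 0 0 0 0;20 0 0 0 0 0 0;20 0 0 0 0 0 0;20 -0.3 0.4 0 0 0 0;20 -0.1 0.1 0 0 0 0;20 -0.5 -0.4 0.1 0 0 0;20 -0.5 -0.4 0.1 0 0 0;20 0 0 0 0 0 0;20 0.2 -0.2 0 0 0 0;20 0.2 -0.2 0 0 0 0;20 0 0 0 0 0 0"

```text
time: 37.1
tool_pos: [0.4537, -0.3762, 0.0703]
ee_rot: [1.569, 0.699, -0.138]
wrist_force: [0.2, -0.3, -1.0]
width: 0.0669
```

Call:
step_arm:
  motion: "100 0 0 0 0 0 0;100 0 0 0 0 0 0;100 0 0 0 0 0 0;100 0 0 0 0 0 0;100 0 0 0 0 0 0"

```text
time: 37.52
tool_pos: [0.454, -0.3765, 0.0714]
ee_rot: [1.567, 0.699, -0.138]
wrist_force: [0.6, -0.5, -0.8]
width: 0.0933
```

```bash
python3 - <<'E'
from pourplan import *
st()
crop("scene","s30",80,130,260,290,4)
crop("top","t30",340,180,460,270,5)
E
```

```text
t 37.52 p [ 0.454  -0.3765  0.0714] w 0.0933 F [ 0.6 -0.5 -0.8]
[[ 0.758  0.637 -0.135]
 [-0.105 -0.085 -0.991]
 [-0.643  0.766  0.003]]
```

View pics/s30.png

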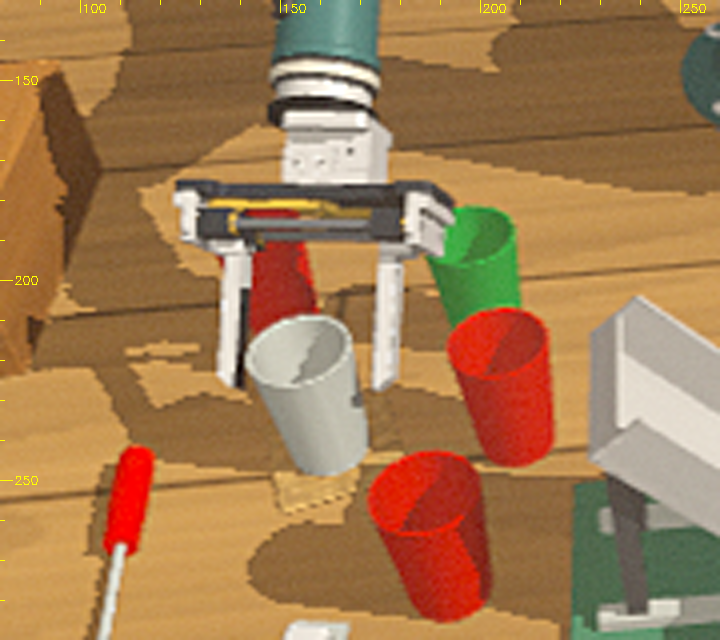

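View pics/t30.png

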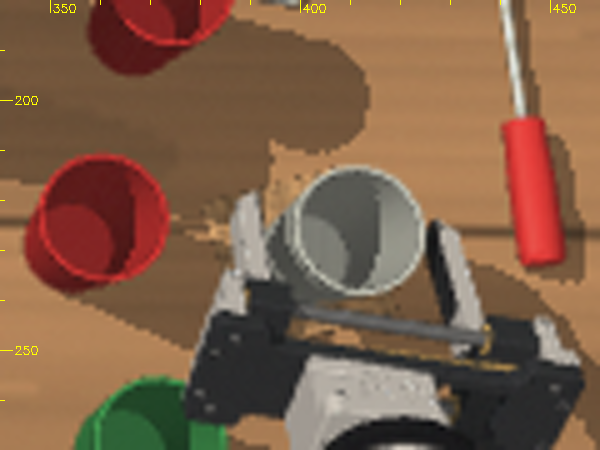

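Call:
step_arm:
  motion: "100 -0.65 0.77 0 0 0 0;100 -1.3 1.5 0 0 0 0;100 -1.9 2.3 0 0 0 0;100 -1.9 2.3 0 0 0 0;100 -1.9 2.3 0 0 0 0;100 -1.9 2.3 0 0 0 0;100 -1.9 2.3 0 0 0 0;100 -1.3 1.5 0 0 0 0;100 0 0 0 0 0 -0.11;100 0 0 0 0 0 -0.11;100 0 0 0 0 0 -0.11;100 0 0 0 0 0 -0.11;100 0 0 0 0 0 -0.11;100 0 0 0 0 0 -0.11;100 0 0 0 0 0 -0.11;100 0 0 0 0 0 -0.1;100 0 0 0 0 0 0"

```text
time: 39.03
tool_pos: [0.4578, -0.3757, 0.267]
ee_rot: [-1.807, 1.568, 2.774]
wrist_force: [-0.2, 0.1, -0.9]
width: 0.094
```

```bash
python3 - <<'E'
from h import *
from kin import toolR
st(); print(robot.get_obs()['joint_positions'].round(2))
gt((.42,.2,.25),toolR(np.array([0,0,-1.]),np.array([0,-1.,0])))
im=snapshot('top');crop("top","t31",90,130,230,270,5,im); crop('top','t31b',330,150,470,300,4,im)
im=snapshot('scene');crop("scene","s31",360,170,480,270,6,im);crop("scene","s31b",80,150,280,320,4,im)
E
```

```text
t 39.03 p [ 0.4578 -0.3757  0.267 ] w 0.094 F [-0.2  0.1 -0.9]
[[-0.002  0.991 -0.132]
 [ 0.001 -0.132 -0.991]
 [-1.    -0.003 -0.001]]
[-0.78  0.18  1.13 -0.    1.83  0.92]
shift cm [  4.27 -11.34 -56.77]
rotvec [-0.132 -0.001  0.003]
```

View pics/t31.png

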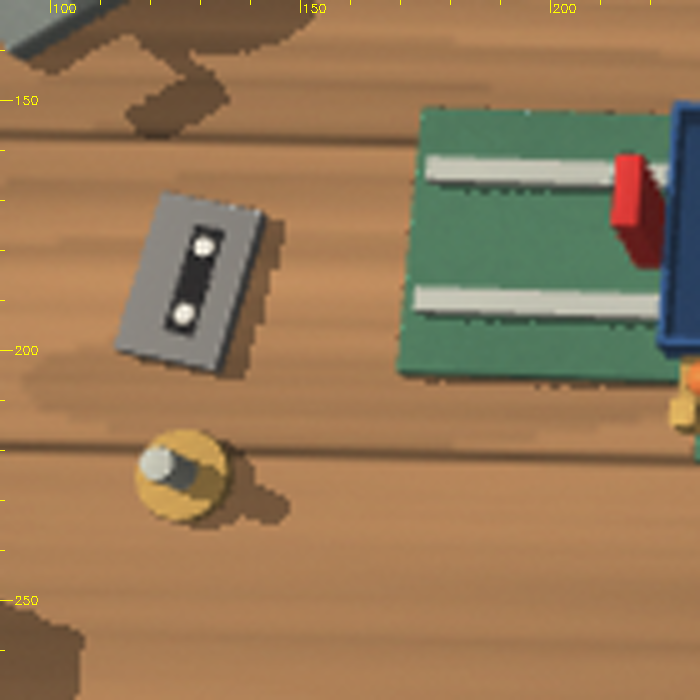

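View pics/s31.png

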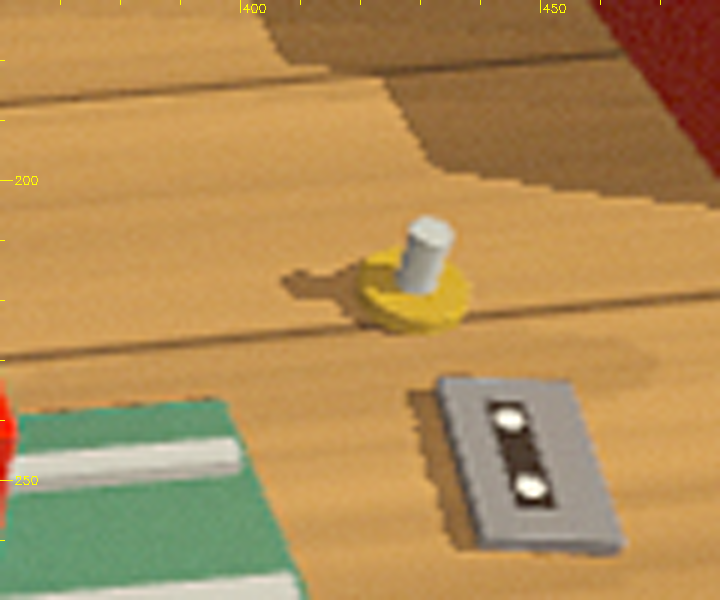

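View pics/s31b.png

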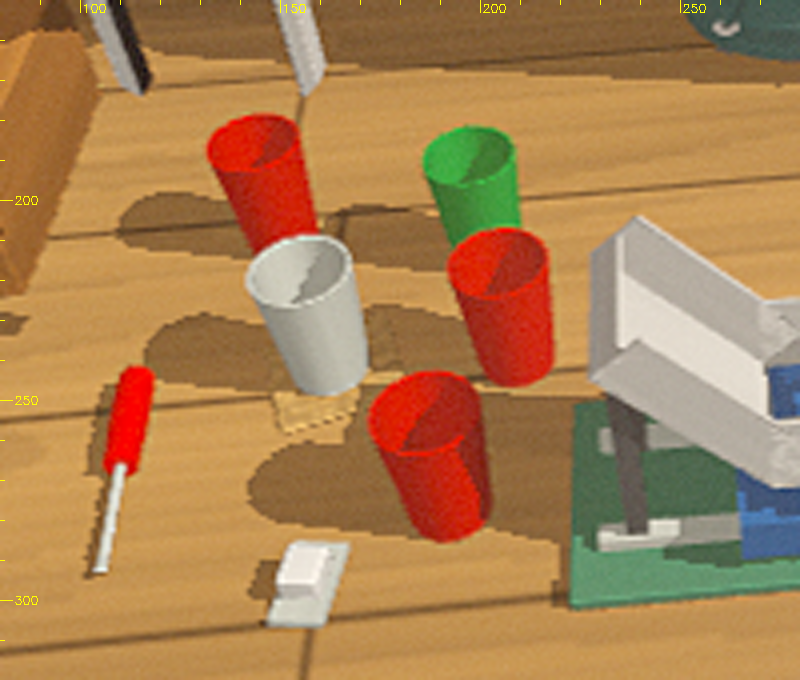

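```bash
python3 - <<'E'
from h import *
print(atz('top',121.2,222.5,.048),atz('scene',431,209,.048),tri((431,209),(121.2,222.5)))
print('disc', atz('top',126.5,225.5,.012),atz('scene',429,218,.012))
E
```

```text
[0.43783025 0.41509178 0.048     ] [0.44622512 0.41520323 0.048     ] [0.43925109 0.41900453 0.04077893]
disc [0.43544596 0.41400687 0.012     ] [0.44777124 0.41744679 0.012     ]
```

Call:
step_arm:
  motion: "60 0 0 -2 -0.066 0 0;60 0 0 -3 -0.066 0 0;60 0 0 -3.8 0 0 0;60 0 0 -3.8 0 0 0;60 0 0 -3.8 0 0 0;60 0 0 -3.8 0 0 0;60 0 0 -3.8 0 0 0;60 0 0 -3.8 0 0 0;60 0 0 -3.8 0 0 0;60 0 0 -3.8 0 0 0;60 0 0 -3.8 0 0 0;60 0 0 -3.8 0 0 0;60 0 0 -3.8 0 0 0;60 0 0 -3.8 0 0 0;60 0 0 -3.8 0 0 0;60 0 0 -3.8 0 0 0;60 0 0 -3.8 0 0 0;60 0 0 -3.8 0 0 0;60 0 0 -3 0 0 0;60 0 0 0 0 0 0"

```text
time: 40.8
tool_pos: [0.4604, 0.3151, 0.268]
ee_rot: [2.243, 1.569, 0.673]
wrist_force: [-0.1, -0.7, -0.6]
width: 0.0562
```

```bash
python3 - <<'E'
from h import *
from kin import toolR
st(); print(robot.get_obs()['joint_positions'].round(2))
D=toolR(np.array([0,0,-1.]),np.array([0,-1.,0]))
gt((.4405,.415,.12),D)
E
```

```text
t 40.8 p [0.4604 0.3151 0.268 ] w 0.0562 F [-0.1 -0.7 -0.6]
[[ 0.002  1.     0.001]
 [ 0.001  0.001 -1.   ]
 [-1.     0.002 -0.001]]
[0.5  0.1  1.22 0.   1.82 2.07]
shift cm [ 17.32  -2.01 -10.17]
rotvec [ 0.001 -0.001 -0.002]
```

Call:
step_arm:
  motion: "60 1 -0.5 -2 0 0 0;60 3 -0.5 -3 0 0 0;60 3 -0.5 -3 0 0 0;60 3.5 -0.5 -2.2 0 0 0;60 3.5 0 0 0 0 0;60 3.3 0 0 0 0 0;60 0 0 0 0 0 0;60 0 0 0 0 0 0"

```text
time: 41.47
tool_pos: [0.4419, 0.4093, 0.0953]
ee_rot: [-0.285, 1.566, -1.862]
wrist_force: [0.5, 0.6, 1.3]
width: 0.0561
```

```bash
python3 - <<'E'
from h import *
from kin import toolR
st()
D=toolR(np.array([0,0,-1.]),np.array([0,-1.,0]))
gt((.4405,.415,.037),D)
im=snapshot('scene');crop("scene","s32",380,150,480,250,6,im)
t=tcp();p,R=Rw();print([proj('scene',t+R@np.array([.019,0,s*.028])).round(1) for s in(1,-1)])
E
```

```text
t 41.47 p [0.4419 0.4093 0.0953] w 0.0561 F [0.5 0.6 1.3]
[[-0.001  1.    -0.006]
 [-0.005 -0.006 -1.   ]
 [-1.    -0.001  0.005]]
shift cm [ 8.33 -0.13 -0.8 ]
rotvec [-0.006  0.005  0.001]
[array([423.7, 195. ]), array([442.7, 193.4])]
```

View pics/s32.png

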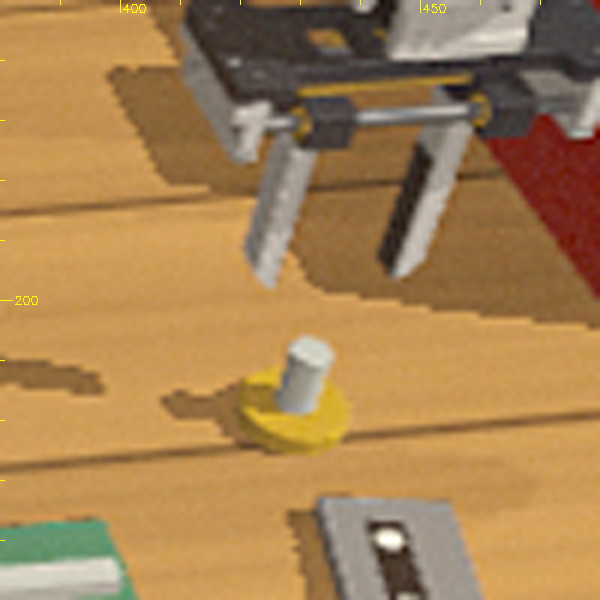

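Call:
step_arm:
  motion: "60 2 0 -0.3 0 0 0;60 2 0 -0.2 0 0 0;60 1 0 0 0 0 0;60 0 0 0 0 0 0;60 0 0 0 0 0 0"

```text
time: 41.93
tool_pos: [0.444, 0.4168, 0.0485]
ee_rot: [1.341, 1.567, -0.234]
wrist_force: [-0.6, -0.0, 0.3]
width: 0.0567
```

```bash
python3 - <<'E'
from h import *
from kin import toolR
st()
D=toolR(np.array([0,0,-1.]),np.array([0,-1.,0]))
gt((.4405,.415,.037),D)
im=snapshot('scene');crop("scene","s33",390,170,470,250,8,im)
im=snapshot('top');crop("top","t33",80,170,180,260,7,im)
E
```

```text
t 41.93 p [0.444  0.4168 0.0485] w 0.0567 F [-0.6 -0.   0.3]
[[ 0.004  1.    -0.005]
 [-0.001 -0.005 -1.   ]
 [-1.     0.004  0.001]]
shift cm [ 3.65 -0.36 -0.02]
rotvec [-0.005  0.001 -0.004]
```

View pics/s33.png

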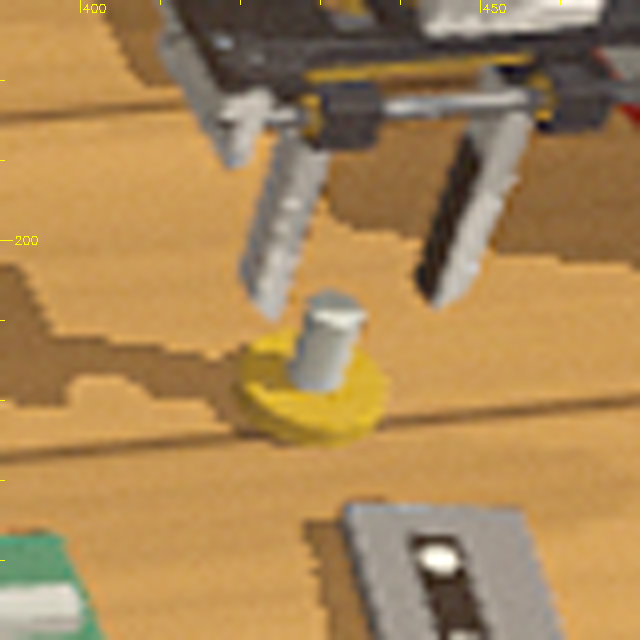

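View pics/t33.png

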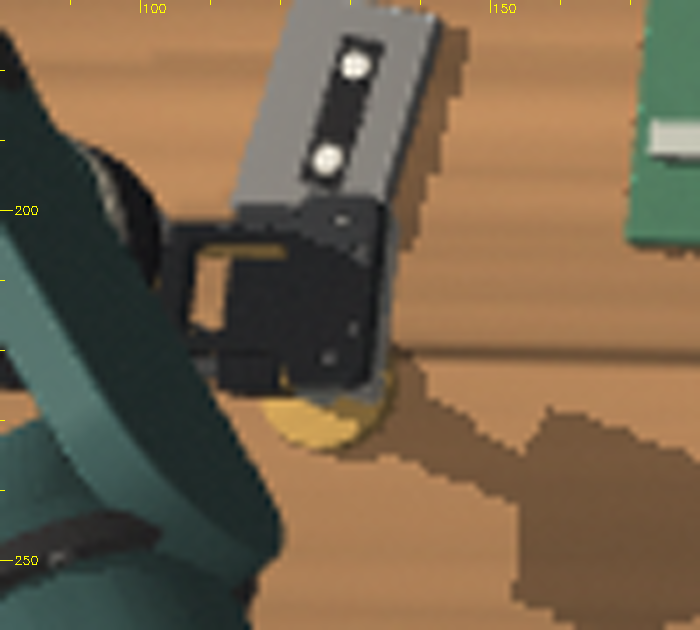

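Call:
step_arm:
  motion: "60 1.2 -0.2 0.3 0 0 0;60 1.2 -0.1 0 0 0 0;60 0.9 0 0 0 0 0;60 0.3 0 0 0 0 0;60 0 0 0 0 0 0;10 0 0 0 0 0 0;10 0 0 0 0 0 0;10 0 0 0 0 0 0;10 0 0 0 0 0 0;10 0 0 0 0 0 0;10 0 0 0 0 0 0"

```text
time: 42.95
tool_pos: [0.4403, 0.4142, 0.0109]
ee_rot: [1.093, 1.568, -0.482]
wrist_force: [0.5, 2.1, 1.0]
width: 0.0199
```

```bash
python3 - <<'E'
from h import *
st()
im=snapshot('scene');crop("scene","s34",390,170,470,250,8,im)
E
```

```text
t 42.95 p [0.4403 0.4142 0.0109] w 0.0199 F [0.5 2.1 1. ]
[[ 0.002  1.    -0.004]
 [-0.001 -0.004 -1.   ]
 [-1.     0.002  0.001]]
```

View pics/s34.png

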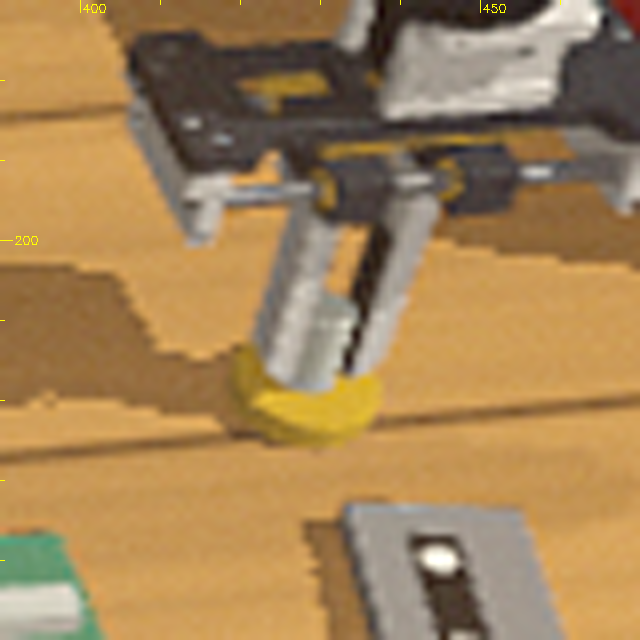

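Call:
step_arm:
  motion: "10 -1.5 0 0 0 0 0;10 -3 0 0 0 0 0;10 -3.5 0 0 0 0 0;10 -3.5 0 0 0 0 0;10 -3.5 0 0 0 0 0;10 0 0.8 2 0 0 0;10 0 1.2 2.9 0 0 0;10 0 1.2 2.9 0 0 0;10 0 1.2 2.9 0 0 0;10 0 1.2 2.9 0 0 0;10 0 1.2 2.9 0 0 0;10 0 1.2 2.9 0 0 0;10 0 1.2 2.9 0 0 0;10 0 1.2 2.9 0 0 0;10 0 1.2 2.9 0 0 0;10 0 1.2 2.9 0 0 0;10 0 1.2 2.9 0 0 0;10 0 0.4 1 0 0 0;10 0 0 0 0 0 0;10 0 0 0 0 0 0"

```text
time: 44.67
tool_pos: [0.5819, 0.0646, 0.1609]
ee_rot: [-0.018, 1.569, -1.594]
wrist_force: [-0.8, 1.2, -2.1]
width: 0.0194
```

```bash
python3 - <<'E'
from h import *
from kin import toolR
st()
D=toolR(np.array([0,0,-1.]),np.array([0,-1.,0]))
go((.583,.065,.044),D)
im=snapshot('scene');crop("scene","s35",200,130,440,310,3,im)
E
```

```text
t 44.67 p [0.5819 0.0646 0.1609] w 0.0194 F [-0.8  1.2 -2.1]
[[-0.     1.    -0.005]
 [-0.002 -0.005 -1.   ]
 [-1.    -0.     0.002]]
shift cm [11.69  0.11 -0.06]
rotvec [-0.005  0.002  0.   ]
```

View pics/s35.png

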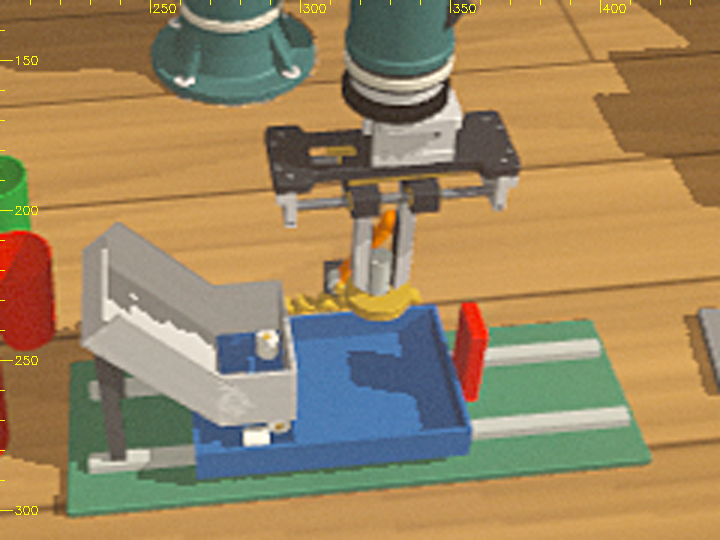

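Held level. Lower 11.7 cm onto the tray floor.

Call:
step_arm:
  motion: "10 2 0 0 0 0 0;10 2.5 0 0 0 0 0;10 2.5 0 0 0 0 0;10 2 0 0 0 0 0;10 1.2 0 0 0 0 0;10 0.8 0 0 0 0 0;10 0.4 0 0 0 0 0;10 0 0 0 0 0 0;10 0 0 0 0 0 0"

```text
time: 45.47
tool_pos: [0.5833, 0.0645, 0.0488]
ee_rot: [0.985, 1.566, -0.589]
wrist_force: [-0.8, 0.1, -1.8]
width: 0.0194
```

Call:
step_arm:
  motion: "10 0.3 0 0 0 0 0;10 0.3 0 0 0 0 0;10 0 0 0 0 0 0"

```text
time: 45.72
tool_pos: [0.5826, 0.064, 0.0416]
ee_rot: [0.614, 1.568, -0.961]
wrist_force: [0.5, -0.1, -1.6]
width: 0.0193
```

Call:
step_arm:
  motion: "10 0.2 0 0 0 0 0;10 0 0 0 0 0 0;10 0 0 0 0 0 0"

```text
time: 45.97
tool_pos: [0.583, 0.064, 0.0408]
ee_rot: [0.822, 1.567, -0.753]
wrist_force: [-1.1, 0.4, 3.9]
width: 0.0193
```

```bash
python3 - <<'E'
from h import *
st()
im=snapshot('scene');crop("scene","s36",250,180,380,290,6,im)
E
```

```text
t 45.97 p [0.583  0.064  0.0408] w 0.0193 F [-1.1  0.4  3.9]
[[ 0.003  1.    -0.004]
 [-0.003 -0.004 -1.   ]
 [-1.     0.003  0.003]]
```

View pics/s36.png

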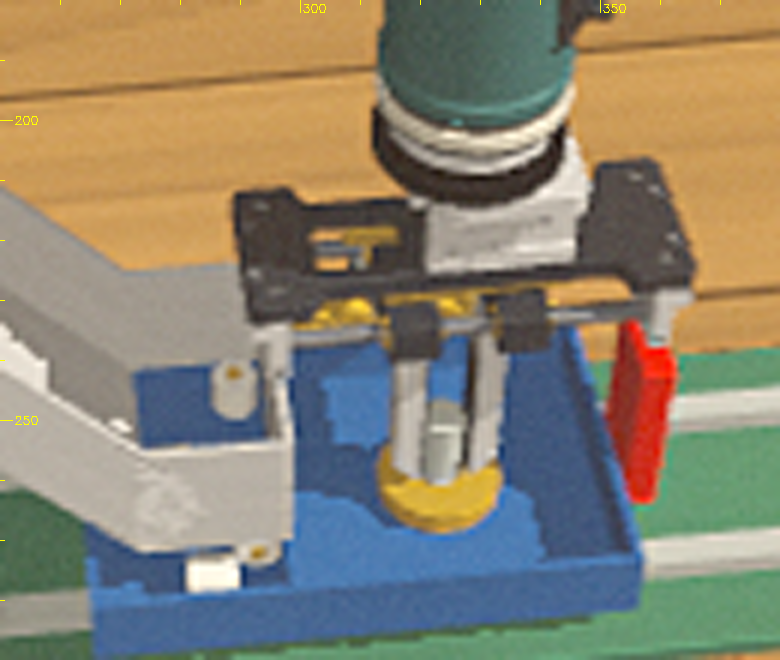

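Call:
step_arm:
  motion: "45 0 0 0 0 0 0;45 0 0 0 0 0 0;45 0 0 0 0 0 0;45 -1 0 0 0 0 0;45 -2 0 0 0 0 0;45 -3 0 0 0 0 0;45 -3.5 0 0 0 0 0;45 -3.5 0 0 0 0 0;45 0 0 0 0 0 0"

```text
time: 46.77
tool_pos: [0.5867, 0.0646, 0.1796]
ee_rot: [1.444, 1.553, -0.131]
wrist_force: [1.2, -0.8, 0.7]
width: 0.0426
```

```bash
python3 - <<'E'
from h import *
st()
im=snapshot('scene');crop("scene","s37",0,0,560,420,1,im);crop("scene","s37b",200,180,400,310,4,im)
im=snapshot('top');crop("top","t37",0,0,560,420,1,im)
E
```

```text
t 46.77 p [0.5867 0.0646 0.1796] w 0.0426 F [ 1.2 -0.8  0.7]
[[ 0.018  1.    -0.004]
 [-0.002 -0.004 -1.   ]
 [-1.     0.018  0.002]]
```

View pics/s37.png

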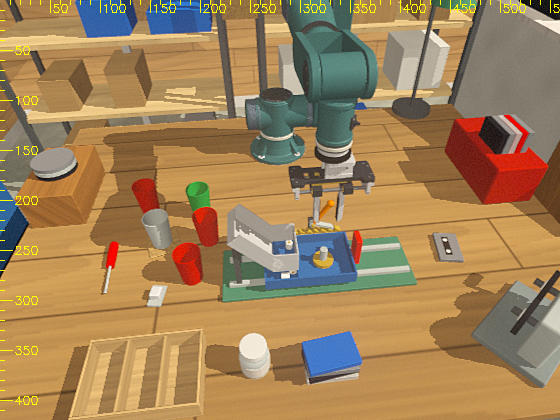

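View pics/s37b.png

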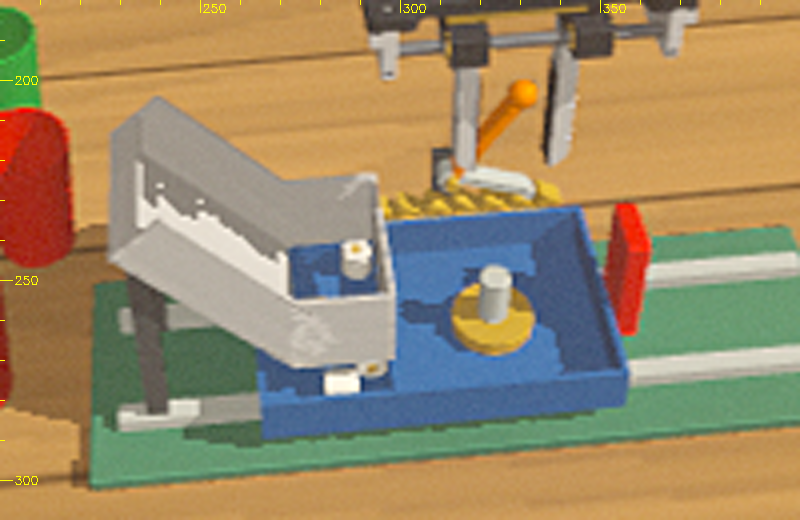

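View pics/t37.png

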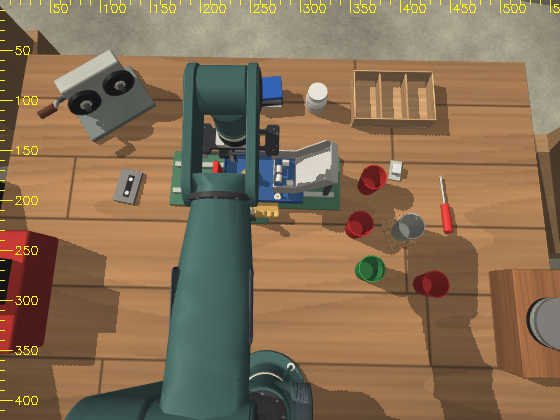

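Call:
step_arm:
  motion: "0 0 0 -1.5 0 0 0.018;0 0 -0.3 -2 0 0 0;0 0 0 -1 0 0 0;0 2 0 0 0 0 0;0 2.5 0 0 0 0 0;0 2.5 0 0 0 0 0;0 2.5 0 0 0 0 0;0 1.7 0 0 0 0 0;0 0 0 0 0 0 0;0 0 0 0 0 0 0"

```text
time: 47.7
tool_pos: [0.5802, 0.109, 0.0552]
ee_rot: [1.352, 1.556, -0.223]
wrist_force: [-0.1, 1.2, 0.4]
width: 0.0006
```

```bash
python3 - <<'E'
from h import *
st()
im=snapshot('scene');crop("scene","s38",250,180,400,310,5,im)
E
```

```text
t 47.7 p [0.5802 0.109  0.0552] w 0.0006 F [-0.1  1.2  0.4]
[[ 0.015  1.    -0.004]
 [-0.003 -0.004 -1.   ]
 [-1.     0.015  0.003]]
```

View pics/s38.png

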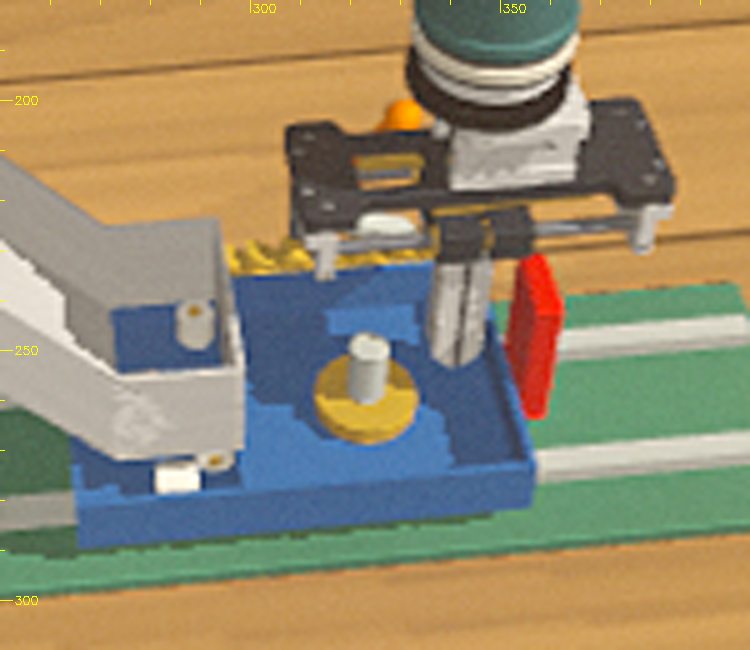

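Call:
step_arm:
  motion: "0 -0.9 0 0 0 0 0;0 0 0 -0.5 0 0 0;0 0 0 -0.6 0 0 0;0 0 0 -0.7 0 0 0;0 0 0 -0.8 0 0 0;0 0 0 -0.8 0 0 0;0 0 0 -0.8 0 0 0;0 0 0 -0.8 0 0 0;0 0 0 -0.8 0 0 0;0 0 0 -0.8 0 0 0;0 0 0 -0.8 0 0 0;0 0 0 0 0 0 0"

```text
time: 48.75
tool_pos: [0.5811, 0.1858, 0.0657]
ee_rot: [1.562, 1.553, -0.011]
wrist_force: [0.3, 0.5, -0.3]
width: 0.0007
```

```bash
python3 - <<'E'
from h import *
st()
im=snapshot('scene');crop("scene","s39",230,180,430,310,4,im)
E
```

```text
t 48.75 p [0.5811 0.1858 0.0657] w 0.0007 F [ 0.3  0.5 -0.3]
[[ 0.018  1.    -0.002]
 [-0.    -0.002 -1.   ]
 [-1.     0.018  0.   ]]
```

View pics/s39.png

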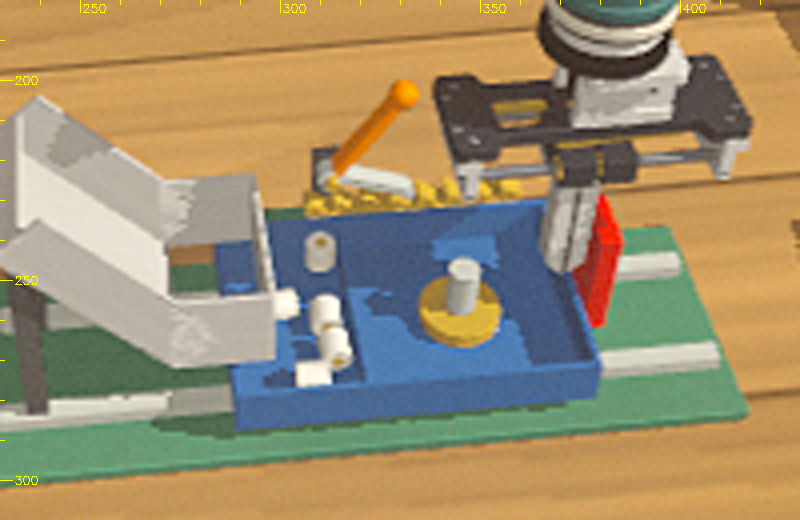

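Call:
step_arm:
  motion: "0 0 0 -0.7 0 0 0;0 0 0 -0.8 0 0 0;0 0 0 -0.8 0 0 0;0 0 0 -0.8 0 0 0;0 0 0 -0.7 0 0 0;0 0 0 -0.6 0 0 0;0 0 0 -0.4 0 0 0;0 0 0 0 0 0 0"

```text
time: 49.47
tool_pos: [0.5819, 0.2329, 0.066]
ee_rot: [1.52, 1.551, -0.053]
wrist_force: [0.0, 0.1, 0.0]
width: 0.0006
```

Call:
step_arm:
  motion: "0 0 0 -0.4 0 0 0;0 0 0 -0.4 0 0 0;0 0 0 -0.3 0 0 0;0 0 0 0 0 0 0"

```text
time: 49.8
tool_pos: [0.5822, 0.2432, 0.0663]
ee_rot: [1.516, 1.551, -0.058]
wrist_force: [0.1, -0.2, -0.8]
width: 0.0004
```

```bash
python3 - <<'E'
from h import *
st()
im=snapshot('scene');crop("scene","s40",250,180,450,310,4,im)
E
```

```text
t 49.8 p [0.5822 0.2432 0.0663] w 0.0004 F [ 0.1 -0.2 -0.8]
[[ 0.02   1.    -0.004]
 [-0.001 -0.004 -1.   ]
 [-1.     0.02   0.001]]
```

View pics/s40.png

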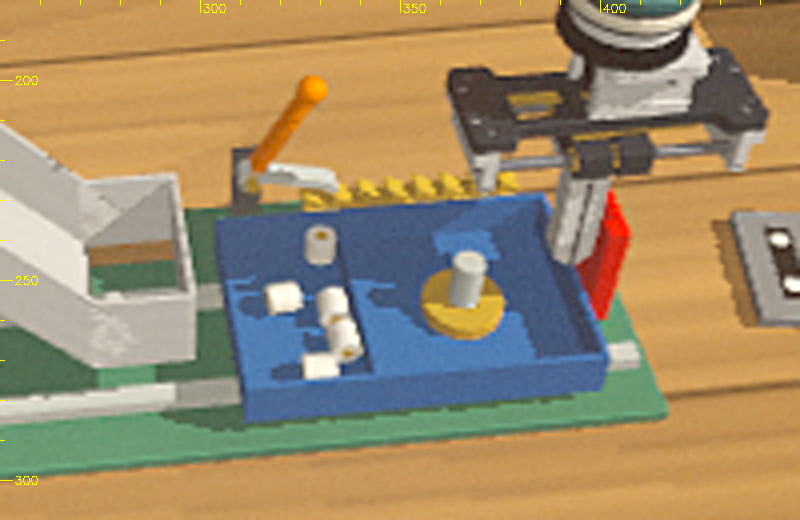

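Nearly there; push on gently until the stop resists.

Call:
step_arm:
  motion: "0 0 0 -0.3 0 0 0;0 0 0 -0.3 0 0 0;0 0 0 0 0 0 0"

```text
time: 50.1
tool_pos: [0.5824, 0.2486, 0.0665]
ee_rot: [1.457, 1.55, -0.117]
wrist_force: [-0.1, -1.3, 0.9]
width: 0.0001
```

Call:
step_arm:
  motion: "0 0 0 -0.3 0 0 0;0 0 0 -0.3 0 0 0;0 0 0 0 0 0 0"

```text
time: 50.35
tool_pos: [0.5823, 0.2483, 0.0665]
ee_rot: [0.934, 1.547, -0.643]
wrist_force: [-0.7, -16.3, 4.5]
width: 0.0006
```

Call:
step_arm:
  motion: "0 0 0 -0.2 0 0 0;0 0 0 0 0 0 0;0 0 0 0 0 0 0"

```text
time: 50.6
tool_pos: [0.5823, 0.2482, 0.0666]
ee_rot: [0.83, 1.546, -0.749]
wrist_force: [-3.2, -19.6, 4.9]
width: 0.0001
```

Call:
step_arm:
  motion: "0 0 0 0.5 0 0 0;0 0 0 1 0 0 0;0 0 0 0.5 0 0 0;0 -2 0 0 0 0 0;0 -3 0 0 0 0 0;0 -3 0 0 0 0 0;0 -3 0 0 0 0 0;0 0 -2 -2 0 0 0;0 0 -3 -2 0 0 0;0 0 -3 -2 0 0 0;0 0 -3 -2 0 0 0;0 0 -3 -2 0 0 0;0 0 -3 0 0 0 0;0 0 0 0 0 0 0"

```text
time: 51.77
tool_pos: [0.4052, 0.3389, 0.1724]
ee_rot: [1.497, 1.554, -0.072]
wrist_force: [0.7, -0.2, -0.1]
width: 0.0008
```

```bash
python3 - <<'E'
from h import *
st()
im=snapshot('scene');crop("scene","s41",250,180,450,310,4,im);cv2.imwrite("pics/s41f.png",im[:,:,::-1])
im=snapshot('top');crop("top","t41",140,120,340,250,4,im);cv2.imwrite("pics/t41f.png",im[:,:,::-1])
E
```

```text
t 51.77 p [0.4052 0.3389 0.1724] w 0.0008 F [ 0.7 -0.2 -0.1]
[[ 0.017  1.     0.002]
 [-0.001  0.002 -1.   ]
 [-1.     0.017  0.001]]
```

View pics/s41.png

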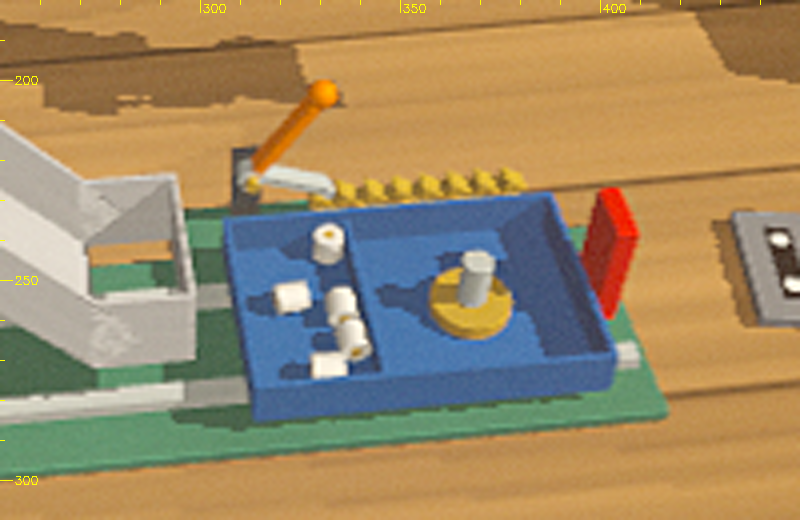

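View pics/t41.png

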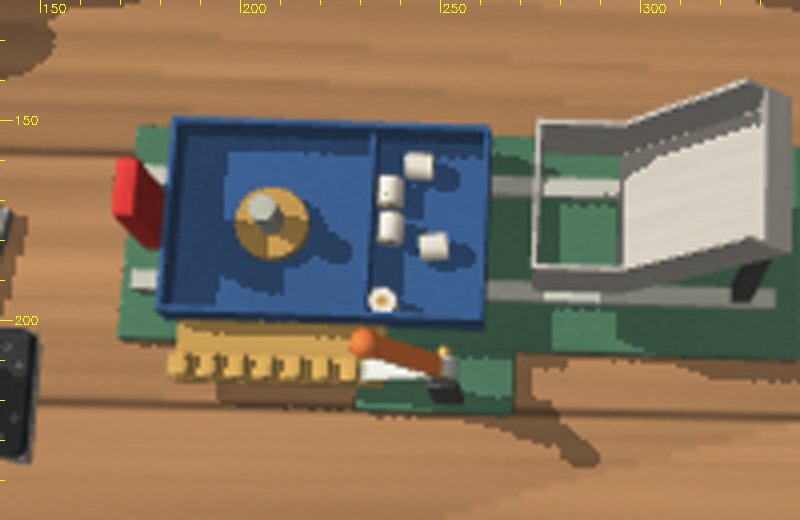

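View pics/s41f.png

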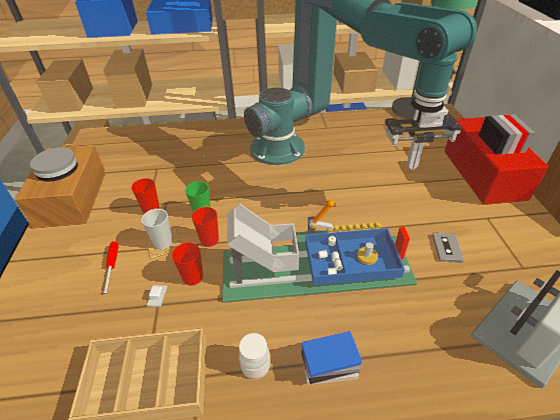

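```bash
python3 - <<'E'
from h import *
print(atz('top',222.3,199.5,.06)[1]-atz('top',179.7,197.5,.06)[1])
print('knob',tri((330.5,203.2),(230,205.5)))
E
```

```text
-0.11988811013165657
knob [0.47432512 0.1016218  0.13245624]
```

```bash
python3 - <<'E'
from bench import robot
print(robot.close_job())
E
```

```text
the job is handed in; nothing more can be done
None
```

The job is done and handed in at about 52 s; it returned no verdict.

**What I did, in order:**
1. Flipped the pawl back and drew the tray home until the stop resisted (33 N).
2. Flipped the pawl down.
3. Poured all five rollers down the chute into the roller bay.
4. Stood the empty cup back upright on its mat.
5. Set the only flywheel there, which had been knocked a few centimetres, shaft up in the open bay.
6. Pushed the tray forward to its end stop (about 20 N).

I put the cup back before fetching the flywheel, although the task lists the flywheel first. The hand was holding the cup, and the tray was at home for both.

**Last checks in the pictures:**
- **Tray:** its travel from home measured 0.120 m. The pawl knob was at 132 mm, against the 133 mm given for pawl down.
- **Load:** five rollers are in the roller bay and none on the bench. I saw the cup empty after the pour. The flywheel is flat in its bay.
- **Cup and bystanders:** the cup is back at its starting spot on the mat. The shell, playback head, screwdriver and look-alike cups are where they were.

**What went wrong or disagreed:**
- **Hand position:** the measured TCP lay about 25 mm further along the fingers than the true grasp point; touching the bench and the pictures both showed it. My first pass to flip the pawl down missed because of this, and the pass after correcting it worked. On the first flip the fingers had also pressed on the knob with about 31 N.
- **Cup placing:** it first landed about 14 mm off the mat's centre, so I gripped it again and moved it back.
- **Cameras:** the two views differed by up to 12 mm in x on raised points, with no effect on the result.

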